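# Clamp a row of fuse links in the fence corner for cap cleaning

## Task

Set up the clamping nest for cleaning the caps of the square fuse links: loosen the clamp knob, slide the stop carriage fully back, then lay every square fuse link on the nest floor in one closed row, side by side from the corner, each with one end cap square and flush against the long fence, the first flush against the end fence and each next one flush against its neighbour. Then slide the stop up against the last link and turn the knob clockwise until tight. Leave the round fuses and the tin where they stand.

Things in the scene. Friction and masses are not known exactly. Their poses are not given: they have to be found in the camera images.
- corner (a point): Inner corner of the fixed clamping nest, on top of its steel floor plate (8 mm thick, x -115 to 95, y -330 to 22 mm). Its x runs square into the long aluminium fence (face at x = 0, 310 mm long), y into the end fence (face at y = 0, reaching 100 mm along -x), z up. Fences are 12 mm thick and rise 25 mm above the plate. Place and yaw vary.
- carriage (a joint): Sliding stop carriage, m: 0 = fully back (stop face 280 mm from the end fence), growing towards the end fence (corner +y) up to 0.21, so the stop face is at y = value - 0.280 from the corner. It rides on a rail behind the long fence and reaches over it. Loose it slides with about 2 N and stays where left; with the clamp tight a brake holds it against about 20 N.
- stop (a point): Middle of the carriage's stop face, 45 mm out from the long fence; axes as the corner's, y points out of the face to the end fence. The stop plate is 80 mm wide, 14 mm thick, 2 to 41 mm above the floor plate.
- clamp (a joint): Black clamp knob on the carriage, rad: 0 = fully loose, 1.5 = hard tight, growing clockwise seen from above. Stays where left; 0.3 to 0.5 N m to turn. The brake bites from about 0.75; below 0.4 is loose, above 1.1 is tight.
- clamp_grip (a point): On the upright axis of the clamp knob, at the height to grip. Its bar grip is 50 mm long, 14 mm thick, 14 mm up and 18 mm down from this point, and at 0 lies along the corner's x (pinched along y); it turns clockwise from above as the joint grows. Below is a 52 mm round disc on the 70 x 72 mm carriage block, its top 50 mm above the table. The loose carriage can be drawn along by the knob.
- link1_mid (a point): Centre of a square-bodied fuse link: white ceramic with a steel cap at each end, 90 mm long (its x axis), 45 x 45 mm across (its y and z), about 0.28 kg. Lies on the table at first, any yaw up to 0.7 rad. All links are alike; 2 to 4 of them are there, the others are absent.
- link2_mid (a point): Centre of a square-bodied fuse link: white ceramic with a steel cap at each end, 90 mm long (its x axis), 45 x 45 mm across (its y and z), about 0.28 kg. Lies on the table at first, any yaw up to 0.7 rad. All links are alike; 2 to 4 of them are there, the others are absent.
- link3_mid (a point): Centre of a square-bodied fuse link: white ceramic with a steel cap at each end, 90 mm long (its x axis), 45 x 45 mm across (its y and z), about 0.28 kg. Lies on the table at first, any yaw up to 0.7 rad. All links are alike; 2 to 4 of them are there, the others are absent.
- link4_mid (a point): Centre of a square-bodied fuse link: white ceramic with a steel cap at each end, 90 mm long (its x axis), 45 x 45 mm across (its y and z), about 0.28 kg. Lies on the table at first, any yaw up to 0.7 rad. All links are alike; 2 to 4 of them are there, the others are absent.
- round1_mid (a point): Centre of a round bottle-shaped fuse, 38 mm across and 69 mm tall, white ceramic with steel cap, standing: a bystander, leave it.
- round2_mid (a point): Centre of a round bottle-shaped fuse, 38 mm across and 69 mm tall, white ceramic with steel cap, standing: a bystander, leave it.
- round3_mid (a point): Centre of a round bottle-shaped fuse, 38 mm across and 69 mm tall, white ceramic with steel cap, standing: a bystander, leave it.
- polish_mid (a point): Centre of a grey tin, 60 mm across, 70 mm tall, standing: a bystander, leave it.
There are look-alikes about, which are no part of the job. What is shaped like the part that bears link2_mid but orange is not meant. Leave any red look-alike of the part that bears link4_mid alone.

How it is judged:
By the outcome, as a careful person would: the job done as asked, in the order asked, and still so for the second after the job is handed in, with the robot touching nothing.
Of link1, link2, link3, link4 only 2 to 4 are there at a start; the rules pass over those that are not, and their reading is None.
At some moment in a run one of link1, link2, link3, link4 may be knocked a few centimetres aside while the robot is not near it.
Once in a run the grip may slacken for a moment while it holds something.
It also fails if it takes over 210 s, if anything falls off the work surface, if the arm or the gripper's body presses on something with over 40 N, if the wrist force passes 120 N, or if a joint passes its speed limit or range.

## Robot

A 6-joint arm with a two-finger parallel gripper is mounted at the origin on the work surface. World frame = base frame: x ahead of the robot, y to its left, z up, the work surface at z = 0. Lengths are in m, angles in rad, forces in N, time in s.
With the tool pointing down it reaches from about 0.35 to 1 m from the base axis. Payload 7.1 kg.
Tool frame: the origin (TCP) lies midway between the tips of the shut fingers; the grasp point (between the pads) lies grip_depth behind it (grip_depth is the distance from the TCP to the grasp point, in m); y points along the fingers, x is the direction in which the jaws open and shut, and the axes are right-handed (so a half turn about y gives the same grasp; the last joint's range is limited). The gripper opens to 85 mm and grips with 20 to 120 N. Pads are 22 mm wide; open, the fingers measure 114 mm over their backs; the gripper's body (76 mm by 85 mm) begins 54 mm behind the grasp point. The pads swing forward as they close: fully open they stand 13 mm farther back than shut.
Start: joints at [1.258, 0.423, 1.63, -0, 1.089, -0.019], TCP at [0.181, 0.598, 0.231] pointing down, gripper open.
Joint ranges: [-3, 3], [-0.9, 2.11], [0.09, 2.58], [-1.31, 4.45], [0.11, 2.69], [-2.54, 2.54]. Speed limits (rad/s): [2.39, 2.39, 3.01, 3.14, 3.14, 3.14].

## Interface

Orientations are given as a unit quaternion [w, x, y, z].
In Python, from rig import read_state, get_image, sign_off, grip_depth gives the robot as it stands. The module is installed in compiled form; this text tells all that it offers.
- The arm moves only by the tool carry_out, never from a script. Its argument "commands" is a list of rows, each an object of numbers: "x", "y", "z": the shift along the tool's x, y, z in cm; "wx", "wy", "wz": the turn, a rotation vector about the tool's x, y, z in degrees; "jaw": the gripper command: -1 is shut, 1 is fully open, values between are in proportion. A call has exactly 5 rows; each row is the pose to reach, as a shift and turn from the pose commanded when the call began, along the tool's axes at that moment; what a row does not reach only later rows make up. A row lasts 1/12 s, in which the tool goes at most 41.7 mm and 7.16 degrees, less where a joint would pass 70% of its speed; a pose out of reach is approached as far as the arm can. A call with a gripper value outside its range is refused whole. The fingers move at their own pace and stop on an object; "squeeze" is the grip in N (left out, the last holds). Time passes only in rows, so rows that repeat a pose let the fingers close, or fill a call up. It gives the time, the measured TCP pose, the force and the opening at its end, in the units of the state.
- read_state(): the state, without advancing time (a new reading comes with each control period).
- get_image(name): name is "scene" or "top" or "wrist"; returns a dict with "pixels" (480x640x3 uint8, blue, green, red), "mtx" (3x3 intrinsics, pixels), "eye" and "orientation" of the camera in the world. Camera axes: x right, y up, looking along -z (the intrinsics and any distortion apply to the point x, -y, -z); pixel columns grow to the right and rows downward; lengths in m; the calibration is good to about 2 mm. A picture is of the moment at which its call begins. There is no depth.
- sign_off(): hands the job in, once; it reports no verdict.
The state is a dict: "time": time; "joint_positions": joint angles; "dq": joint speeds; "effort": joint torques, N m; "eef_pos": TCP position; "ee_rot": TCP orientation; "ft_force": force on the tool from outside, world axes, zero at the start; "wrist_torque": the same for the moment, N m; "grip_width": finger opening in m.
Only numpy, scipy, OpenCV 4.12 (cv2) and the standard library are available. Lean on these libraries where they do the work, as an engineer would, in place of code of your own. Each camera call takes 0.05 s, during which the arm holds its last target.

## Working session

There is one attempt and no reset: what is moved stays moved. The work goes in short steps, Python scripts to look and compute and a tool call to move; the robot and the scene stay as the last step left them, time stands still between calls to the robot, and variables do not carry over. Pictures are saved under pics/ and viewed, and the job is handed in when it is done.

Besides the shell and the picture viewer there is one more tool, called after ">>>" as name([rows], argument=value, ...), one row to a line, values as JSON. carry_out: Moves the arm, as the interface text tells. Its arguments: {"type":"object","properties":{"commands":{"type":"array","items":{"type":"object","properties":{"x":{"type":"number"},"y":{"type":"number"},"z":{"type":"number"},"wx":{"type":"number"},"wy":{"type":"number"},"wz":{"type":"number"},"jaw":{"type":"number"}}}},"squeeze":{"type":"number"}},"required":["commands"]}

```bash
mkdir -p pics; cat > h.py <<'E'
import numpy as np, cv2
from rig import read_state, get_image, sign_off, grip_depth
from scipy.spatial.transform import Rotation as R
def rot(q): return R.from_quat([q[1],q[2],q[3],q[0]]).as_matrix()
def snap(n,fn):
    im=get_image(n); cv2.imwrite('pics/'+fn+'.png',im['pixels']); return im
def ray(im,u,v,z):
    K=np.array(im['mtx']);d=np.linalg.solve(K,[u,v,1.]);d=np.array([d[0],-d[1],-d[2]])
    o=im['orientation'];M=rot(o) if np.size(o)==4 else np.array(o)
    d=M@d;e=np.array(im['eye']);return e+d*(z-e[2])/d[2]
def proj(im,p):
    o=im['orientation'];M=rot(o) if np.size(o)==4 else np.array(o)
    c=M.T@(np.array(p)-np.array(im['eye']));c=np.array([c[0],-c[1],-c[2]]);q=np.array(im['mtx'])@c;return q[:2]/q[2]
E
python3 - <<'E'
from h import *
print(grip_depth if not callable(grip_depth) else grip_depth()); print(read_state())
for n in ['scene','top','wrist']:
    im=snap(n,n+'0'); print(n,{k:(v if k!='pixels' else 0) for k,v in im.items()})
E
```

```text
0.0187
{'time': 0.0, 'joint_positions': array([ 1.25799824e+00,  4.23889100e-01,  1.63072788e+00,  1.82932948e-05,
        1.08861760e+00, -1.90460297e-02]), 'dq': array([ 0.00018193,  0.00017905,  0.00045627,  0.0018612 ,  0.00069025,
       -0.00137045]), 'effort': array([ 1.39597520e-03, -5.57398331e+01, -2.81749284e+01, -3.52235566e-05,
        7.20258948e-03, -2.47062547e-05]), 'eef_pos': array([0.18078634, 0.59767811, 0.23050069]), 'ee_rot': array([-0.56746002,  0.56812479,  0.42096377, -0.4219157 ]), 'ft_force': array([0.29387832, 0.27642471, 0.66908481]), 'wrist_torque': array([-0.00947811, -0.04330603,  0.00823741]), 'grip_width': 0.08500596250552804}
scene {'pixels': 0, 'mtx': array([[584.19871789,   0.        , 320.66188328],
       [  0.        , 584.19871789, 242.97889131],
       [  0.        ,   0.        ,   1.        ]]), 'eye': array([1.22831073, 0.05905762, 1.04762775]), 'orientation': array([0.65562837, 0.21000504, 0.22413182, 0.68979291])}
top {'pixels': 0, 'mtx': array([[573.95339502,   0.        , 307.17807908],
       [  0.        , 573.95339502, 245.97112994],
       [  0.        ,   0.        ,   1.        ]]), 'eye': array([ 0.36144244, -0.01492844,  1.33330165]), 'orientation': array([-0.70262925, -0.05317352,  0.04620309,  0.70806072])}
wrist {'pixels': 0, 'mtx': array([[380.93176164,   0.        , 325.56978126],
       [  0.        , 380.93176164, 237.38057839],
       [  0.        ,   0.        ,   1.        ]]), 'eye': array([0.10580449, 0.62109551, 0.37410397]), 'orientation': array([ 0.79321944, -0.12496267, -0.09216151,  0.58880685])}
```

View pics/top0.png

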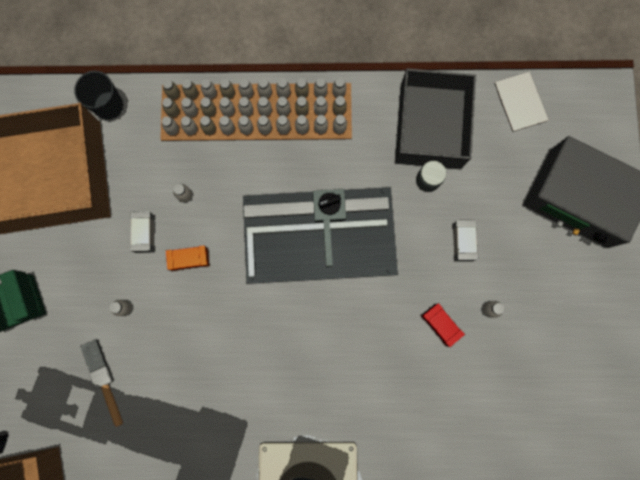

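View pics/scene0.png

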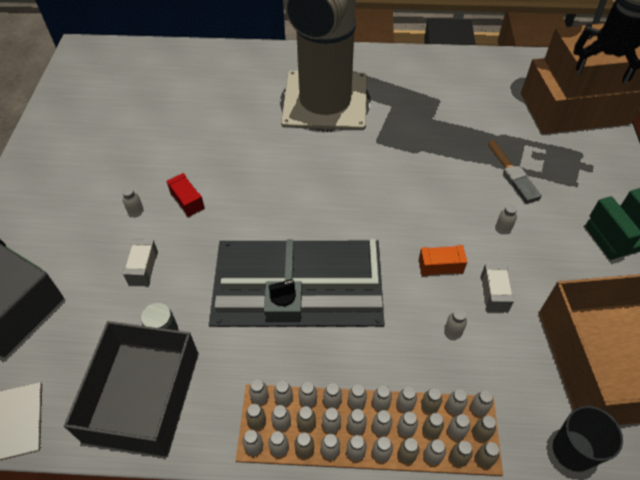

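View pics/wrist0.png

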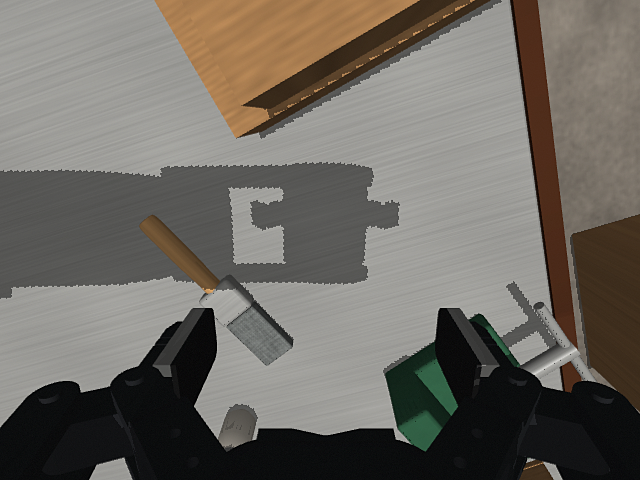

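Two white links: top image (141,231) and (466,240). The nest corner is near (251,230) and the knob at (330,203). Next I'll measure the details.

```bash
python3 - <<'E'
from h import *
a=cv2.imread('pics/top0.png');b=cv2.imread('pics/scene0.png')
cv2.imwrite('pics/c1.png',cv2.resize(a[180:290,235:405],None,fx=4.7,fy=4.7,interpolation=cv2.INTER_CUBIC))
cv2.imwrite('pics/c2.png',cv2.resize(b[230:335,200:395],None,fx=4.1,fy=4.1,interpolation=cv2.INTER_CUBIC))
for n,f in(('top',a),('scene',b)):
    im=get_image(n);f=im['pixels']
    hsv=cv2.cvtColor(f,cv2.COLOR_BGR2HSV)
    m=((hsv[...,2]>135)&(hsv[...,1]<60)).astype(np.uint8)
    c,_=cv2.findContours(m,cv2.RETR_EXTERNAL,cv2.CHAIN_APPROX_NONE)
    for k in c:
        if 150<cv2.contourArea(k)<3000:
            r=cv2.minAreaRect(k); bx=cv2.boxPoints(r)
            print(n,cv2.contourArea(k),np.round(r[0],1),np.round(r[1],1),[np.round(ray(im,*p,.045)[:2],3) for p in bx])
    g=cv2.cvtColor(f,cv2.COLOR_BGR2GRAY)
    
E
```

```text
top 305.0 [ 27.6 439.7] [17.3 49.6] [array([0.132, 0.665]), array([0.151, 0.56 ]), array([0.116, 0.551]), array([0.096, 0.656])]
top 2912.5 [ 97.1 459.9] [159.   38.6] [array([0.079, 0.632]), array([0.157, 0.619]), array([0.083, 0.277]), array([0.006, 0.294])]
top 406.5 [ 76.8 405.6] [20.2 34.3] [array([0.168, 0.536]), array([0.237, 0.515]), array([0.222, 0.472]), array([0.154, 0.494])]
top 212.5 [ 99.7 377.5] [16.  16.9] [array([0.264, 0.481]), array([0.278, 0.447]), array([0.246, 0.432]), array([0.232, 0.466])]
top 1906.5 [38.5 91.6] [33.  82.8] [array([0.945, 0.736]), array([0.974, 0.542]), array([0.892, 0.527]), array([0.864, 0.719])]
scene 273.0 [532.7 158.3] [20.8 21.5] [array([0.265, 0.47 ]), array([0.195, 0.492]), array([0.208, 0.538]), array([0.277, 0.515])]
```

View pics/c1.png

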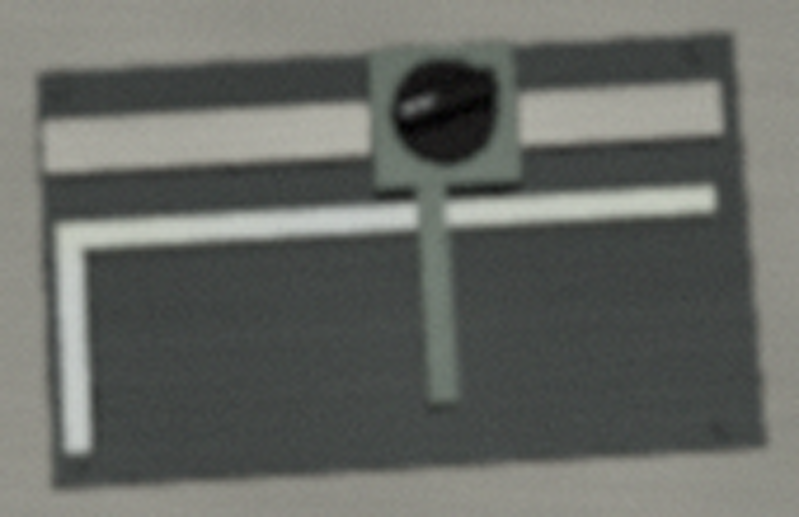

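View pics/c2.png

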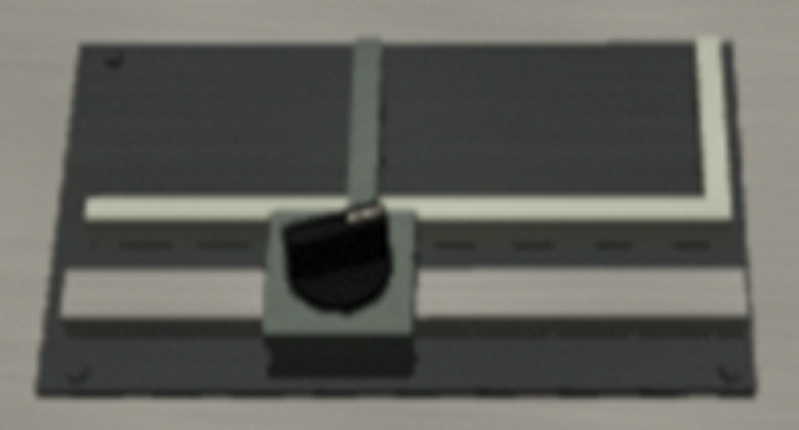

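```bash
cat > nest.py <<'E'
from h import *
def edge(g,p0,d,L=5,n=41):
    # strongest gradient position along d from p0
    d=np.array(d,float);t=np.linspace(-L,L,n)
    P=np.array(p0)+t[:,None]*d
    v=cv2.remap(g,P[:,0].astype(np.float32).reshape(1,-1),P[:,1].astype(np.float32).reshape(1,-1),cv2.INTER_LINEAR)[0]
    v=np.array(v,float);lo,hi=v.min(),v.max();m=(lo+hi)/2
    s=np.where((v[:-1]-m)*(v[1:]-m)<=0)[0]
    if len(s)==0:return None
    i=s[np.argmin(abs(t[s]))]; tt=t[i]+(m-v[i])/(v[i+1]-v[i]+1e-9)*(t[1]-t[0])
    return np.array(p0)+tt*d
def line(P):
    P=np.array(P);c=P.mean(0);u,s,vt=np.linalg.svd(P-c);r=(P-c)@vt[1]
    k=abs(r)<.002
    c=P[k].mean(0);vt=np.linalg.svd(P[k]-c)[2];return c,vt[0],np.std((P[k]-c)@vt[1])
def fence(im,la,lb,ea,eb):
    g=cv2.cvtColor(im['pixels'],cv2.COLOR_BGR2GRAY).astype(np.float32)
    def run(a,b):
        a,b=np.array(a,float),np.array(b,float);n=np.array([-(b-a)[1],(b-a)[0]]);n/=np.linalg.norm(n)
        e=[edge(g,a+(b-a)*s,n,3) for s in np.linspace(0,1,40)]
        return line([ray(im,*p,.033)[:2] for p in e if p is not None])
    c1,d1,s1=run(la,lb);c2,d2,s2=run(ea,eb)
    if d1[1]<0:d1=-d1      # long fence along +y
    if d2[0]<0:d2=-d2
    A=np.array([d1,-d2]).T;st=np.linalg.solve(A,c2-c1);cor=c1+st[0]*d1
    y1=np.arctan2(-d1[0],d1[1]);y2=np.arctan2(d2[1],d2[0])
    return cor,y1,y2,s1,s2
E
python3 - <<'E'
from nest import *
t=get_image('top')
print(fence(t,(235+120/4.7,180+247/4.7),(235+400/4.7,180+231/4.7),(235+86/4.7,180+270/4.7),(235+91/4.7,180+440/4.7)))
s=get_image('scene')
print(fence(s,(200+440/4.1,230+196/4.1),(200+680/4.1,230+196/4.1),(200+697/4.1,230+60/4.1),(200+705/4.1,230+180/4.1)))
E
```

```text
(array([0.57824527, 0.12336311]), np.float64(0.05005851621040482), np.float64(0.046565425168712614), np.float64(0.00014164551910334123), np.float64(0.0001511720461855032))
(array([0.5806219 , 0.12553356]), np.float64(0.04974962678035428), np.float64(0.051212404147020024), np.float64(2.647203101112159e-05), np.float64(0.00010394121402594025))
```

```bash
python3 - <<'E'
from h import *
a=cv2.imread('pics/top0.png');b=cv2.imread('pics/scene0.png')
def cr(im,u,v,r=32): return cv2.resize(im[v-r:v+r,u-r:u+r],(395,295+100),interpolation=cv2.INTER_CUBIC)
cv2.imwrite('pics/c3.png',np.vstack([np.hstack([cr(a,141,231),cr(a,466,240)]),np.hstack([cr(b,497,287),cr(b,140,262)])])[:, :])
print([a[v,u] for u,v in[(141,235),(141,214),(141,249),(466,245),(466,225),(466,257),(120,235)]])
k=np.hstack([cv2.resize(a[180:230,305:355],(400,400),interpolation=cv2.INTER_CUBIC),cv2.resize(b[265:325,255:315],(400,400),interpolation=cv2.INTER_CUBIC)])
cv2.imwrite('pics/c4.png',cv2.convertScaleAbs(k,alpha=1.8))
E
```

```text
[array([188, 198, 192], dtype=uint8), array([151, 159, 160], dtype=uint8), array([144, 151, 154], dtype=uint8), array([196, 196, 192], dtype=uint8), array([158, 167, 168], dtype=uint8), array([166, 175, 176], dtype=uint8), array([137, 146, 145], dtype=uint8)]
```

View pics/c3.png

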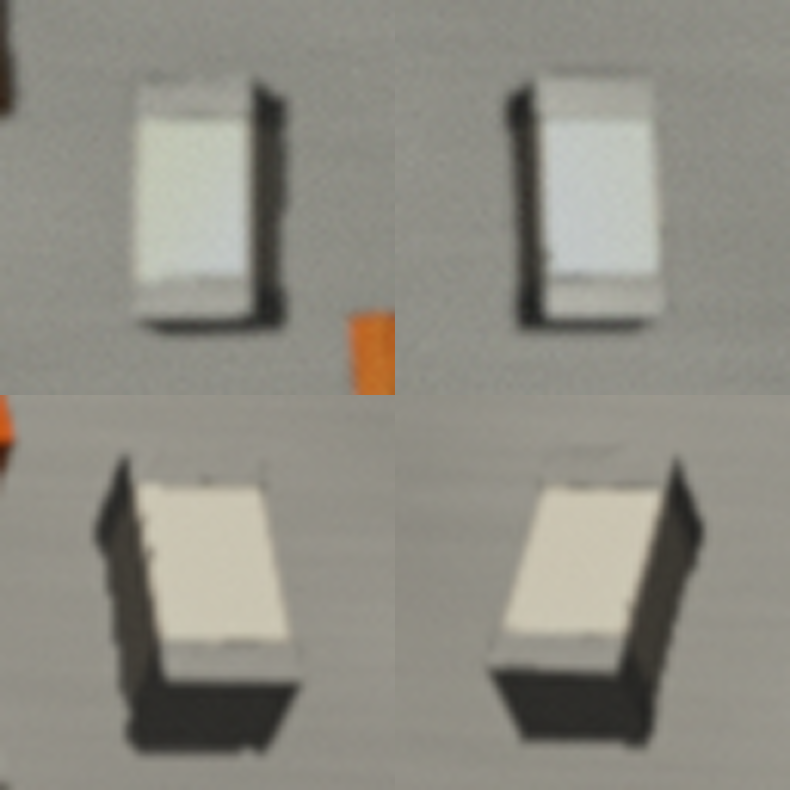

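View pics/c4.png

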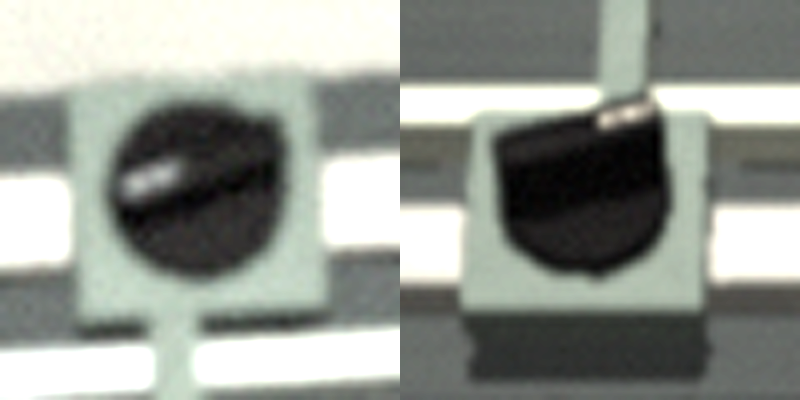

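```bash
cat > links.py <<'E'
from h import *
def find(im,n,z=.045,thr=None):
    f=im['pixels'].astype(int)
    if n=='top': m=(f.min(2)>182)
    else: m=(f.min(2)>155)
    m=cv2.morphologyEx(m.astype(np.uint8),cv2.MORPH_CLOSE,np.ones((3,3)))
    c,_=cv2.findContours(m,cv2.RETR_EXTERNAL,cv2.CHAIN_APPROX_NONE)
    out=[]
    for k in c:
        if cv2.contourArea(k)<120: continue
        P=np.array([ray(im,*p,z)[:2] for p in k[:,0,:]])
        r=cv2.minAreaRect((P*1000).astype(np.float32))
        (cx,cy),(w,h),a=r
        if w<h: w,h,a=h,w,a+90
        a=(a+90)%180-90
        out.append((round(cx/1000,4),round(cy/1000,4),round(w),round(h),round(np.radians(a),3),np.round(k[:,0,:].mean(0))))
    return out
E
python3 - <<'E'
from links import *
for n in('top','scene'):
    im=get_image(n)
    for o in find(im,n):
        if o[2]<130: print(n,*o)
    if n=='top':
        q=lambda x,y:(305+x/8-.5,180+y/8-.5);pts={'m':(148,180),'a':(125,187),'b':(175,170),'L':(118,210),'Rr':(280,160),'disc':(197,190),'blk':(198,200)}
        T=im
    else:
        q=lambda x,y:(255+x/6.667-.5,265+y/6.667-.5);pts={'m':(227,115),'a':(200,125),'b':(255,103),'L':(97,140),'Rr':(255,97),'disc':(184,200),'blk':(187,210)}
        S=im
    for k,v in pts.items(): print(k,np.round(q(*v),1),ray(im,*q(*v),.08)[:2],ray(im,*q(*v),.05)[:2])
E
```

```text
top 0.5557 -0.3643 53 36 -0.009 [467. 239.]
top 0.5817 0.3787 51 35 -0.009 [140. 232.]
m [323. 202.] [ 0.63764227 -0.03912276] [ 0.6442536  -0.03970189]
a [320.1 202.9] [ 0.63571056 -0.03269552] [ 0.64227565 -0.0331208 ]
b [326.4 200.8] [ 0.6404181 -0.0466764] [ 0.64709588 -0.04743634]
L [319.2 205.8] [ 0.62919264 -0.03068101] [ 0.63560171 -0.03105807]
Rr [339.5 199.5] [ 0.64299311 -0.07596519] [ 0.64973252 -0.07742621]
disc [329.1 203.2] [ 0.6346724  -0.05273528] [ 0.64121264 -0.05364025]
blk [329.2 204.5] [ 0.63182808 -0.05297856] [ 0.63830024 -0.05388936]
scene 0.9102 -0.4889 121 66 0.328 [ 19. 419.]
scene 0.6945 -0.2956 52 49 1.508 [155. 315.]
scene 0.585 0.3814 59 39 0.025 [499. 282.]
scene 0.5608 -0.3617 58 40 -0.003 [138. 257.]
m [288.5 281.7] [ 0.62833787 -0.03895875] [ 0.60973651 -0.04199762]
a [284.5 283.2] [ 0.63215039 -0.04654119] [ 0.61366724 -0.04981514]
b [292.7 279.9] [ 0.62380916 -0.0311127 ] [ 0.6050674  -0.03390831]
L [269.  285.5] [ 0.63874597 -0.07604258] [ 0.62046731 -0.08023118]
Rr [292.7 279. ] [ 0.62174085 -0.03127863] [ 0.60293496 -0.03407938]
disc [282.1 294.5] [ 0.65766265 -0.04890668] [ 0.63997047 -0.05225397]
blk [282.5 296. ] [ 0.66094086 -0.04774288] [ 0.64335032 -0.05105409]
```

```bash
cat >> h.py <<'E'
def plan(target,jawang,st=None):
    """shift (cm, tool axes) and turn about tool y (deg) to get TCP to target with tool x at world heading jawang (mod pi)"""
    st=st or read_state();M=rot(st['ee_rot']);p=np.array(st['eef_pos'])
    s=M.T@(np.array(target)-p)*100
    h=np.arctan2(M[1,0],M[0,0]);d=(jawang-h+np.pi/2)%np.pi-np.pi/2
    print('shift cm',np.round(s,2),'heading deg',round(np.degrees(h),1),'turn world ccw deg',round(np.degrees(d),1),'=> wy',round(-np.degrees(d)*np.sign(-M[2,1]) ,1),'tcp',np.round(p,4),'q6',round(st['joint_positions'][5],3),'F',np.round(st['ft_force'],1),'T',np.round(st['wrist_torque'],2),'w',round(st['grip_width'],4),'t',round(st['time'],2))
E
python3 - <<'E'
from h import *
M=rot(read_state()['ee_rot']);print(np.round(M,3))
plan([.635,-.053,.16],np.radians(19.3))
E
```

```text
[[ 0.29   0.    -0.957]
 [ 0.957 -0.     0.29 ]
 [-0.    -1.    -0.   ]]
shift cm [-49.18   7.13 -62.32] heading deg 73.2 turn world ccw deg -53.9 => wy 53.9 tcp [0.1809 0.5982 0.2313] q6 -0.019 F [-0.  -0.2  0.1] T [-0.05 -0.06 -0.02] w 0.0852 t 0.45
```

>>> carry_out([
  {"x": -2.4, "z": -3.1, "jaw": 1},
  {"x": -4.9, "z": -6.2},
  {"x": -7.4, "z": -9.3},
  {"x": -9.8, "z": -12.4},
  {"x": -12.3, "z": -15.6},
], squeeze=40)

```text
$.commands[0]: bad value
```

>>> carry_out([
  {"x": -2.4, "z": -3.1, "jaw": 1},
  {"x": -4.9, "z": -6.2},
  {"x": -7.4, "z": -9.3},
  {"x": -9.8, "z": -12.4},
  {"x": -12.3, "z": -15.6},
])

```text
$.commands[0]: bad value
```

>>> carry_out([
  {"x": -2.4, "z": -3.1, "jaw": 1},
  {"x": -4.9, "z": -6.2},
  {"x": -7.4, "z": -9.3},
  {"x": -9.8, "z": -12.4},
  {"x": -12.3, "z": -15.6},
])

```text
$.commands[0]: bad value
```

>>> carry_out([
  {"x": -2.4, "z": -3.1, "jaw": 1},
  {"x": -4.9, "z": -6.2},
  {"x": -7.4, "z": -9.3},
  {"x": -9.8, "z": -12.4},
  {"x": -12.3, "z": -15.5},
])

```text
$.commands[0]: bad value
```

>>> carry_out([
  {"wy": 7},
  {"wy": 14},
  {"wy": 21},
  {"wy": 28},
  {"wy": 35},
])

```text
$.commands[0]: bad value
```

>>> carry_out([
  {"wy": 6},
  {"wy": 12},
  {"wy": 18.9},
  {"wy": 18.9},
  {"wy": 18.9},
])

```text
$.commands[0]: bad value
```

```bash
python3 - <<'E'
from h import *
plan([.635,-.053,.16],np.radians(19.3))
snap('wrist','w1');snap('scene','s1')
t=get_image('top')['pixels']
E
```

```text
shift cm [-49.18   7.13 -62.32] heading deg 73.2 turn world ccw deg -53.9 => wy 53.9 tcp [0.1809 0.5982 0.2313] q6 -0.019 F [-0.  -0.2  0.1] T [-0.05 -0.06 -0.02] w 0.0852 t 0.45
```

View pics/w1.png

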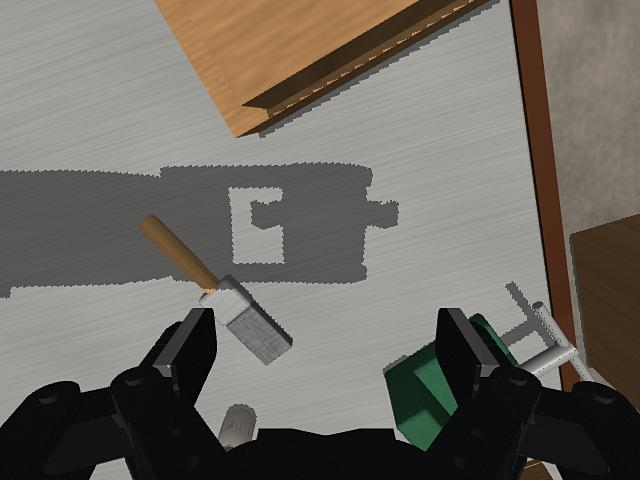

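>>> carry_out([
  {"x": -2.4, "y": 0, "z": -3.1, "wx": 0, "wy": 0, "wz": 0, "jaw": 1},
  {"x": -4.9, "y": 0, "z": -6.2, "wx": 0, "wy": 0, "wz": 0, "jaw": 1},
  {"x": -7.4, "y": 0, "z": -9.3, "wx": 0, "wy": 0, "wz": 0, "jaw": 1},
  {"x": -9.8, "y": 0, "z": -12.4, "wx": 0, "wy": 0, "wz": 0, "jaw": 1},
  {"x": -12.3, "y": 0, "z": -15.6, "wx": 0, "wy": 0, "wz": 0, "jaw": 1},
], squeeze=40)

```text
time: 1.02
eef_pos: [0.2952, 0.434, 0.2315]
ee_rot: [0.568, -0.568, -0.422, 0.421]
ft_force: [0.8, 0.1, 0.2]
grip_width: 0.0855
```

>>> carry_out([
  {"x": -2.4, "y": 0, "z": -3.1, "wx": 0, "wy": 0, "wz": 0, "jaw": 1},
  {"x": -4.9, "y": 0, "z": -6.2, "wx": 0, "wy": 0, "wz": 0, "jaw": 1},
  {"x": -7.4, "y": 0, "z": -9.3, "wx": 0, "wy": 0, "wz": 0, "jaw": 1},
  {"x": -9.8, "y": 0, "z": -12.4, "wx": 0, "wy": 0, "wz": 0, "jaw": 1},
  {"x": -12.3, "y": 0, "z": -15.6, "wx": 0, "wy": 0, "wz": 0, "jaw": 1},
])

```text
time: 1.43
eef_pos: [0.4092, 0.2708, 0.2316]
ee_rot: [-0.568, 0.568, 0.422, -0.421]
ft_force: [1.5, 0.6, -0.2]
grip_width: 0.0855
```

>>> carry_out([
  {"x": -2.4, "y": 0, "z": -3.1, "wx": 0, "wy": 0, "wz": 0, "jaw": 1},
  {"x": -4.9, "y": 0, "z": -6.2, "wx": 0, "wy": 0, "wz": 0, "jaw": 1},
  {"x": -7.4, "y": 0, "z": -9.3, "wx": 0, "wy": 0, "wz": 0, "jaw": 1},
  {"x": -9.8, "y": 0, "z": -12.4, "wx": 0, "wy": 0, "wz": 0, "jaw": 1},
  {"x": -12.3, "y": 0, "z": -15.6, "wx": 0, "wy": 0, "wz": 0, "jaw": 1},
])

```text
time: 1.85
eef_pos: [0.5229, 0.1077, 0.2316]
ee_rot: [-0.568, 0.568, 0.422, -0.421]
ft_force: [0.3, 0.8, -0.1]
grip_width: 0.0853
```

>>> carry_out([
  {"x": -2.4, "y": 0, "z": -3.1, "wx": 0, "wy": 0, "wz": 0, "jaw": 1},
  {"x": -4.9, "y": 0, "z": -6.2, "wx": 0, "wy": 0, "wz": 0, "jaw": 1},
  {"x": -7.4, "y": 0, "z": -9.3, "wx": 0, "wy": 0, "wz": 0, "jaw": 1},
  {"x": -9.8, "y": 0, "z": -12.4, "wx": 0, "wy": 0, "wz": 0, "jaw": 1},
  {"x": -12.3, "y": 0, "z": -15.5, "wx": 0, "wy": 0, "wz": 0, "jaw": 1},
])

```text
time: 2.27
eef_pos: [0.6357, -0.055, 0.2314]
ee_rot: [-0.568, 0.568, 0.421, -0.421]
ft_force: [0.7, 0.9, -0.4]
grip_width: 0.0853
```

>>> carry_out([
  {"x": 0, "y": 0, "z": 0, "wx": 0, "wy": 7, "wz": 0, "jaw": 1},
  {"x": 0, "y": 0, "z": 0, "wx": 0, "wy": 14, "wz": 0, "jaw": 1},
  {"x": 0, "y": 0, "z": 0, "wx": 0, "wy": 21, "wz": 0, "jaw": 1},
  {"x": 0, "y": 0, "z": 0, "wx": 0, "wy": 28, "wz": 0, "jaw": 1},
  {"x": 0, "y": 0, "z": 0, "wx": 0, "wy": 35, "wz": 0, "jaw": 1},
])

```text
time: 2.68
eef_pos: [0.6348, -0.0534, 0.2312]
ee_rot: [0.669, -0.669, -0.229, 0.229]
ft_force: [-0.4, -0.7, 0.1]
grip_width: 0.0853
```

>>> carry_out([
  {"x": 0, "y": 0, "z": 0, "wx": 0, "wy": 6, "wz": 0, "jaw": 1},
  {"x": 0, "y": 0, "z": 0, "wx": 0, "wy": 12, "wz": 0, "jaw": 1},
  {"x": 0, "y": 0, "z": 0, "wx": 0, "wy": 18.9, "wz": 0, "jaw": 1},
  {"x": 0, "y": 0, "z": 0, "wx": 0, "wy": 18.9, "wz": 0, "jaw": 1},
  {"x": 0, "y": 0, "z": 0, "wx": 0, "wy": 18.9, "wz": 0, "jaw": 1},
])

```text
time: 3.1
eef_pos: [0.6348, -0.0531, 0.2313]
ee_rot: [-0.697, 0.697, 0.12, -0.12]
ft_force: [-0.1, -0.0, 0.8]
grip_width: 0.0856
```

```bash
python3 - <<'E'
from h import *
plan([.635,-.053,.16],np.radians(19.3))
snap('wrist','w1');snap('scene','s1')
E
```

```text
shift cm [0.03 7.13 0.  ] heading deg 19.5 turn world ccw deg -0.2 => wy 0.2 tcp [ 0.6348 -0.0531  0.2313] q6 -0.442 F [-0.1 -0.   0.8] T [-0.02  0.01 -0.02] w 0.0856 t 3.1
```

View pics/w1.png

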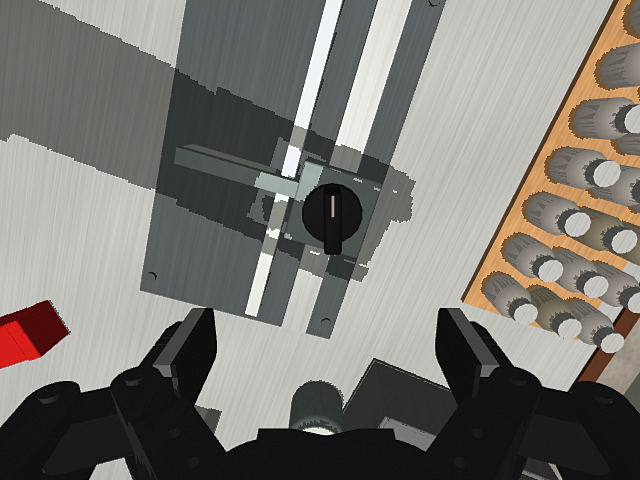

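```bash
python3 - <<'E'
from h import *
im=get_image('wrist');print(proj(im,[.635,-.053,.093]),proj(im,[.635,-.053,.079]),proj(im,[.635,-.053,.061]))
g=cv2.cvtColor(im['pixels'],cv2.COLOR_BGR2GRAY)
cv2.imwrite('pics/w1c.png',cv2.resize(cv2.convertScaleAbs(im['pixels'][160:280,270:400],alpha=2.5),None,fx=5,fy=5))
E
```

```text
[325.38994406 222.68982131] [325.39128242 217.98550365] [325.39284083 212.50768215]
```

View pics/w1c.png

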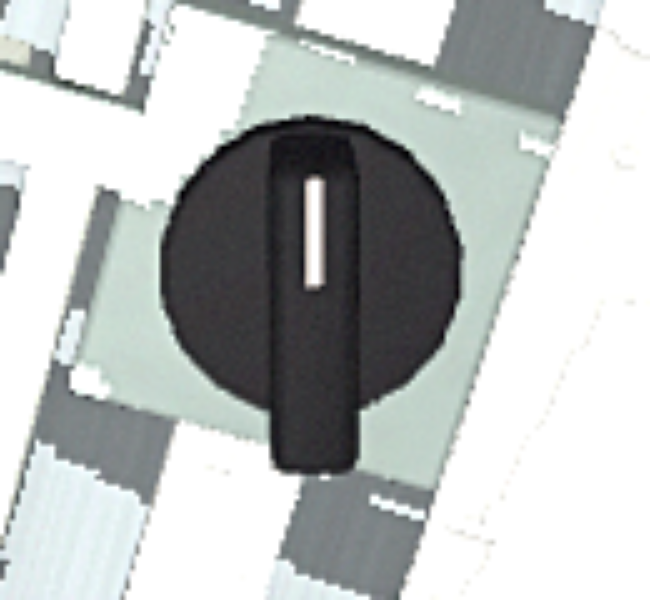

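```bash
python3 - <<'E'
from h import *
im=get_image('wrist');print(ray(im,333,224,.093),ray(im,332.2,213,.061))
M=rot(im['orientation']);print(np.round(M,3),im['eye'])
T=rot(read_state()['ee_rot']);print(np.round(T.T@M,3),T.T@(im['eye']-read_state()['eef_pos']))
s=get_image('scene');cv2.imwrite('pics/s1c.png',cv2.resize(s['pixels'][230:340,200:400],None,fx=4,fy=4))
E
```

```text
[ 0.64086232 -0.05204005  0.093     ] [ 0.64058604 -0.05148498  0.061     ]
[[ 0.943 -0.316 -0.102]
 [ 0.332  0.898  0.289]
 [ 0.    -0.306  0.952]] [0.60881654 0.02140081 0.3748189 ]
[[ 1.    -0.    -0.   ]
 [-0.     0.306 -0.952]
 [ 0.001  0.952  0.306]] [ 0.0002352  -0.14348513  0.07891099]
```

View pics/s1.png

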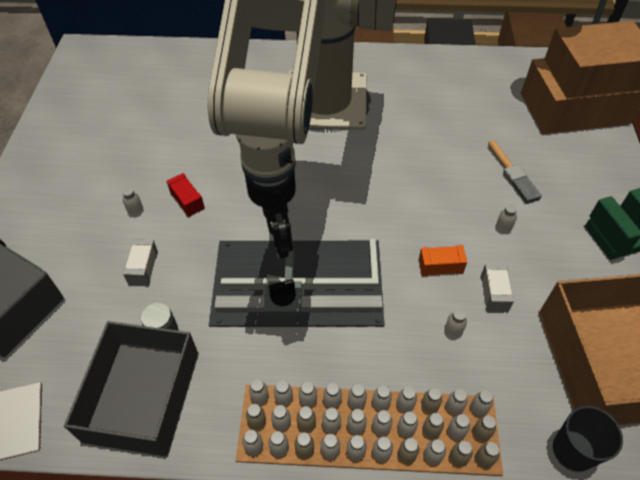

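>>> carry_out([
  {"x": 0.55, "y": 3.2, "z": -0.1, "wx": 0, "wy": 0, "wz": 0, "jaw": 1},
  {"x": 0.55, "y": 6.5, "z": -0.1, "wx": 0, "wy": 0, "wz": 0, "jaw": 1},
  {"x": 0.55, "y": 10, "z": -0.1, "wx": 0, "wy": 0, "wz": 0, "jaw": 1},
  {"x": 0.55, "y": 13, "z": -0.1, "wx": 0, "wy": 0, "wz": 0, "jaw": 1},
  {"x": 0.55, "y": 15, "z": -0.1, "wx": 0, "wy": 0, "wz": 0, "jaw": 1},
])

```text
time: 3.77
eef_pos: [0.6387, -0.0521, 0.0782]
ee_rot: [0.697, -0.697, -0.118, 0.12]
ft_force: [-0.0, -0.6, 0.8]
grip_width: 0.0856
```

```bash
python3 - <<'E'
from h import *
plan([.6405,-.052,.066],np.radians(19.5))
im=snap('wrist','w2')
print(proj(im,[.6405,-.052,.093]))
E
```

```text
shift cm [ 0.18  1.22 -0.05] heading deg 19.3 turn world ccw deg 0.2 => wy -0.2 tcp [ 0.6387 -0.0521  0.0782] q6 -0.437 F [-0.  -0.6  0.8] T [ 0.04  0.06 -0.03] w 0.0856 t 3.77
[329.16340915 331.27472835]
```

View pics/w2.png

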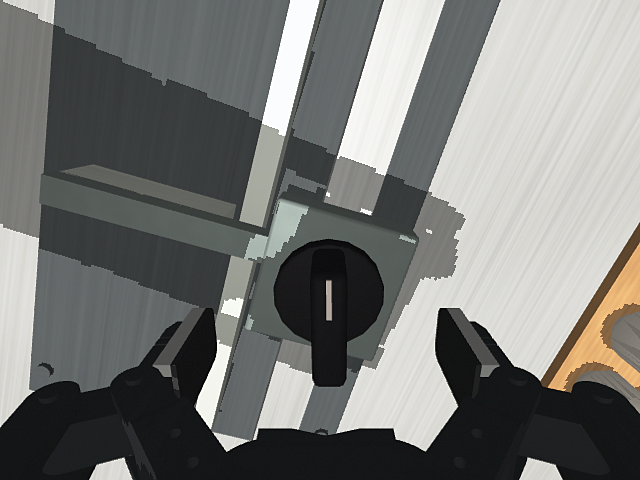

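>>> carry_out([
  {"x": 0.05, "y": 0.6, "z": 0, "wx": 0, "wy": 0, "wz": 0, "jaw": 1},
  {"x": 0.05, "y": 1.2, "z": 0, "wx": 0, "wy": 0, "wz": 0, "jaw": 1},
  {"x": 0.05, "y": 1.2, "z": 0, "wx": 0, "wy": 0, "wz": 0, "jaw": 0},
  {"x": 0.05, "y": 1.2, "z": 0, "wx": 0, "wy": 0, "wz": 0, "jaw": -1},
  {"x": 0.05, "y": 1.2, "z": 0, "wx": 0, "wy": 0, "wz": 0, "jaw": -1},
], squeeze=50)

```text
time: 4.23
eef_pos: [0.6417, -0.0522, 0.0708]
ee_rot: [-0.697, 0.697, 0.119, -0.118]
ft_force: [0.3, -0.7, 1.1]
grip_width: 0.0513
```

>>> carry_out([
  {"x": 0, "y": 0, "z": 0, "wx": 0, "wy": 0, "wz": 0, "jaw": -1},
  {"x": 0, "y": 0, "z": 0, "wx": 0, "wy": 0, "wz": 0, "jaw": -1},
  {"x": 0, "y": 0, "z": 0, "wx": 0, "wy": 0, "wz": 0, "jaw": -1},
  {"x": 0, "y": 0, "z": 0, "wx": 0, "wy": 0, "wz": 0, "jaw": -1},
  {"x": 0, "y": 0, "z": 0, "wx": 0, "wy": 0, "wz": 0, "jaw": -1},
])

```text
time: 4.65
eef_pos: [0.6403, -0.0524, 0.0702]
ee_rot: [-0.697, 0.697, 0.118, -0.119]
ft_force: [-4.6, -1.0, 6.5]
grip_width: 0.0134
```

```bash
python3 - <<'E'
from h import *
plan([.6405,-.052,.066],np.radians(19.5))
im=snap('wrist','w3')
E
```

```text
shift cm [0.03 0.42 0.03] heading deg 19.3 turn world ccw deg 0.2 => wy -0.2 tcp [ 0.6403 -0.0524  0.0702] q6 -0.436 F [-4.6 -1.   6.5] T [-0.18  0.65  0.2 ] w 0.0134 t 4.65
```

View pics/w3.png

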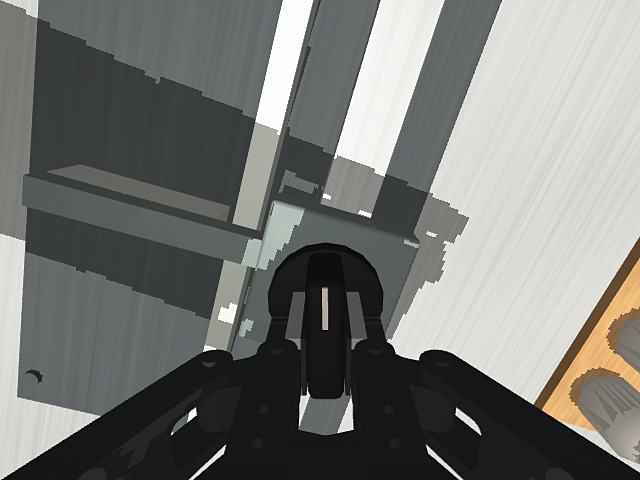

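>>> carry_out([
  {"x": 0, "y": -0.4, "z": 0, "wx": 0, "wy": 0, "wz": 0, "jaw": -1},
  {"x": 0, "y": -0.4, "z": 0, "wx": 0, "wy": -6, "wz": 0, "jaw": -1},
  {"x": 0, "y": -0.4, "z": 0, "wx": 0, "wy": -12, "wz": 0, "jaw": -1},
  {"x": 0, "y": -0.4, "z": 0, "wx": 0, "wy": -18, "wz": 0, "jaw": -1},
  {"x": 0, "y": -0.4, "z": 0, "wx": 0, "wy": -24, "wz": 0, "jaw": -1},
], squeeze=80)

```text
time: 5.12
eef_pos: [0.6399, -0.0525, 0.0705]
ee_rot: [0.657, -0.657, -0.262, 0.263]
ft_force: [6.3, -2.8, -21.6]
grip_width: 0.0122
```

>>> carry_out([
  {"x": 0, "y": 0, "z": 0, "wx": 0, "wy": -6, "wz": 0, "jaw": -1},
  {"x": 0, "y": 0, "z": 0, "wx": 0, "wy": -12, "wz": 0, "jaw": -1},
  {"x": 0, "y": 0, "z": 0, "wx": 0, "wy": -18, "wz": 0, "jaw": -1},
  {"x": 0, "y": 0, "z": 0, "wx": 0, "wy": -24, "wz": 0, "jaw": -1},
  {"x": 0, "y": 0, "z": 0, "wx": 0, "wy": -30, "wz": 0, "jaw": -1},
])

```text
time: 5.53
eef_pos: [0.6396, -0.0522, 0.0705]
ee_rot: [0.567, -0.566, -0.422, 0.424]
ft_force: [5.0, -1.5, -22.2]
grip_width: 0.0128
```

```bash
python3 - <<'E'
from h import *
plan([.6405,-.052,.070],np.radians(92.9))
im=snap('wrist','w4')
E
```

```text
shift cm [ 0.04  0.05 -0.08] heading deg 73.5 turn world ccw deg 19.4 => wy -19.4 tcp [ 0.6396 -0.0522  0.0705] q6 -1.383 F [  5.   -1.5 -22.2] T [-0.17 -1.02 -0.29] w 0.0128 t 5.53
```

View pics/w4.png

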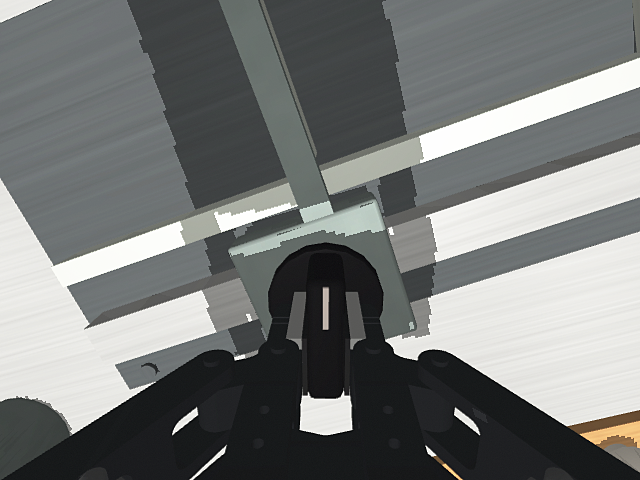

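>>> carry_out([
  {"x": 0, "y": 0.3, "z": 0, "wx": 0, "wy": -6, "wz": 0, "jaw": -1},
  {"x": 0, "y": 0.3, "z": 0, "wx": 0, "wy": -12, "wz": 0, "jaw": -1},
  {"x": 0, "y": 0.3, "z": 0, "wx": 0, "wy": -17, "wz": 0, "jaw": -1},
  {"x": 0, "y": 0.3, "z": 0, "wx": 0, "wy": -17, "wz": 0, "jaw": -1},
  {"x": 0, "y": 0.3, "z": 0, "wx": 0, "wy": -17, "wz": 0, "jaw": -1},
])

```text
time: 6.0
eef_pos: [0.6398, -0.0523, 0.0703]
ee_rot: [0.5, -0.499, -0.5, 0.501]
ft_force: [-4.6, -2.4, 1.9]
grip_width: 0.0125
```

```bash
python3 - <<'E'
from h import *
plan([.6405,-.052,.070],np.radians(92.9))
E
```

```text
shift cm [ 0.03  0.02 -0.07] heading deg 90.2 turn world ccw deg 2.7 => wy -2.7 tcp [ 0.6398 -0.0523  0.0703] q6 -1.673 F [-4.6 -2.4  1.9] T [-0.22  0.72  0.29] w 0.0125 t 6.0
```

>>> carry_out([
  {"x": -1.6, "y": 0, "z": -0.08, "wx": 0, "wy": 0, "wz": 0, "jaw": -1},
  {"x": -3.2, "y": 0, "z": -0.16, "wx": 0, "wy": 0, "wz": 0, "jaw": -1},
  {"x": -4.8, "y": 0, "z": -0.24, "wx": 0, "wy": 0, "wz": 0, "jaw": -1},
  {"x": -6.4, "y": 0, "z": -0.32, "wx": 0, "wy": 0, "wz": 0, "jaw": -1},
  {"x": -8, "y": 0, "z": -0.4, "wx": 0, "wy": 0, "wz": 0, "jaw": -1},
])

```text
time: 6.42
eef_pos: [0.6439, -0.132, 0.0702]
ee_rot: [0.5, -0.498, -0.5, 0.501]
ft_force: [-5.1, 2.7, 3.7]
grip_width: 0.0123
```

>>> carry_out([
  {"x": -0.2, "y": 0, "z": -0.01, "wx": 0, "wy": 0, "wz": 0, "jaw": -1},
  {"x": -0.4, "y": 0, "z": -0.02, "wx": 0, "wy": 0, "wz": 0, "jaw": -1},
  {"x": -0.6, "y": 0, "z": -0.03, "wx": 0, "wy": 0, "wz": 0, "jaw": -1},
  {"x": -0.8, "y": 0, "z": -0.04, "wx": 0, "wy": 0, "wz": 0, "jaw": -1},
  {"x": -1, "y": 0, "z": -0.05, "wx": 0, "wy": 0, "wz": 0, "jaw": -1},
])

```text
time: 6.83
eef_pos: [0.6444, -0.1417, 0.0702]
ee_rot: [0.5, -0.499, -0.5, 0.501]
ft_force: [-6.0, 1.2, 3.4]
grip_width: 0.0126
```

```bash
python3 - <<'E'
from h import *
plan([.6405,-.052,.070],np.radians(92.9))
im=snap('top','t4')
cv2.imwrite('pics/t4c.png',cv2.resize(im['pixels'][180:290,235:405],None,fx=4.7,fy=4.7,interpolation=cv2.INTER_CUBIC))
E
```

```text
shift cm [8.97 0.03 0.37] heading deg 90.1 turn world ccw deg 2.8 => wy -2.8 tcp [ 0.6444 -0.1417  0.0702] q6 -1.808 F [-6.   1.2  3.4] T [0.46 1.01 0.16] w 0.0126 t 6.83
```

View pics/t4c.png

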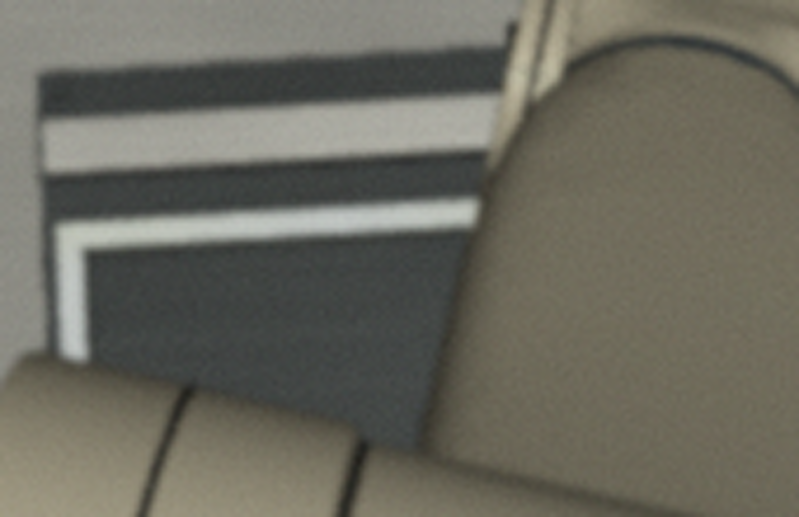

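Moving (the carriage follows). On in small steps until the force rises.

>>> carry_out([
  {"x": -0.2, "y": 0, "z": -0.01, "wx": 0, "wy": 0, "wz": 0, "jaw": -1},
  {"x": -0.4, "y": 0, "z": -0.02, "wx": 0, "wy": 0, "wz": 0, "jaw": -1},
  {"x": -0.6, "y": 0, "z": -0.03, "wx": 0, "wy": 0, "wz": 0, "jaw": -1},
  {"x": -0.8, "y": 0, "z": -0.04, "wx": 0, "wy": 0, "wz": 0, "jaw": -1},
  {"x": -1, "y": 0, "z": -0.05, "wx": 0, "wy": 0, "wz": 0, "jaw": -1},
])

```text
time: 7.3
eef_pos: [0.6449, -0.1516, 0.0702]
ee_rot: [0.5, -0.498, -0.5, 0.501]
ft_force: [-5.3, 2.0, 3.0]
grip_width: 0.0123
```

>>> carry_out([
  {"x": -0.1, "y": 0, "z": 0, "wx": 0, "wy": 0, "wz": 0, "jaw": -1},
  {"x": -0.2, "y": 0, "z": -0.01, "wx": 0, "wy": 0, "wz": 0, "jaw": -1},
  {"x": -0.3, "y": 0, "z": -0.02, "wx": 0, "wy": 0, "wz": 0, "jaw": -1},
  {"x": -0.4, "y": 0, "z": -0.02, "wx": 0, "wy": 0, "wz": 0, "jaw": -1},
  {"x": -0.5, "y": 0, "z": -0.03, "wx": 0, "wy": 0, "wz": 0, "jaw": -1},
])

```text
time: 7.72
eef_pos: [0.6452, -0.1565, 0.0702]
ee_rot: [0.5, -0.498, -0.5, 0.501]
ft_force: [-6.8, 2.1, 3.2]
grip_width: 0.0125
```

>>> carry_out([
  {"x": -0.1, "y": 0, "z": 0, "wx": 0, "wy": 0, "wz": 0, "jaw": -1},
  {"x": -0.2, "y": 0, "z": -0.01, "wx": 0, "wy": 0, "wz": 0, "jaw": -1},
  {"x": -0.3, "y": 0, "z": -0.02, "wx": 0, "wy": 0, "wz": 0, "jaw": -1},
  {"x": -0.4, "y": 0, "z": -0.02, "wx": 0, "wy": 0, "wz": 0, "jaw": -1},
  {"x": -0.5, "y": 0, "z": -0.03, "wx": 0, "wy": 0, "wz": 0, "jaw": -1},
])

```text
time: 8.13
eef_pos: [0.6454, -0.1615, 0.0702]
ee_rot: [0.501, -0.498, -0.5, 0.501]
ft_force: [-6.8, 1.6, 4.5]
grip_width: 0.0125
```

>>> carry_out([
  {"x": -0.1, "y": 0, "z": 0, "wx": 0, "wy": 0, "wz": 0, "jaw": -1},
  {"x": -0.2, "y": 0, "z": -0.01, "wx": 0, "wy": 0, "wz": 0, "jaw": -1},
  {"x": -0.3, "y": 0, "z": -0.02, "wx": 0, "wy": 0, "wz": 0, "jaw": -1},
  {"x": -0.4, "y": 0, "z": -0.02, "wx": 0, "wy": 0, "wz": 0, "jaw": -1},
  {"x": -0.5, "y": 0, "z": -0.03, "wx": 0, "wy": 0, "wz": 0, "jaw": -1},
])

```text
time: 8.55
eef_pos: [0.6457, -0.1666, 0.0702]
ee_rot: [0.501, -0.498, -0.5, 0.501]
ft_force: [-6.5, 1.4, 3.5]
grip_width: 0.0121
```

>>> carry_out([
  {"x": -0.1, "y": 0, "z": 0, "wx": 0, "wy": 0, "wz": 0, "jaw": -1},
  {"x": -0.2, "y": 0, "z": -0.01, "wx": 0, "wy": 0, "wz": 0, "jaw": -1},
  {"x": -0.3, "y": 0, "z": -0.02, "wx": 0, "wy": 0, "wz": 0, "jaw": -1},
  {"x": -0.4, "y": 0, "z": -0.02, "wx": 0, "wy": 0, "wz": 0, "jaw": -1},
  {"x": -0.5, "y": 0, "z": -0.03, "wx": 0, "wy": 0, "wz": 0, "jaw": -1},
])

```text
time: 8.97
eef_pos: [0.6458, -0.169, 0.0701]
ee_rot: [0.502, -0.497, -0.501, 0.5]
ft_force: [-5.9, 16.3, 8.3]
grip_width: 0.0124
```

```bash
python3 - <<'E'
from h import *
plan([.6405,-.052,.070],np.radians(92.9))
im=snap('wrist','w5')
E
```

```text
shift cm [11.7   0.08  0.51] heading deg 90.1 turn world ccw deg 2.8 => wy -2.8 tcp [ 0.6458 -0.169   0.0701] q6 -1.851 F [-5.9 16.3  8.3] T [2.97 1.05 0.2 ] w 0.0124 t 8.97
```

View pics/w5.png

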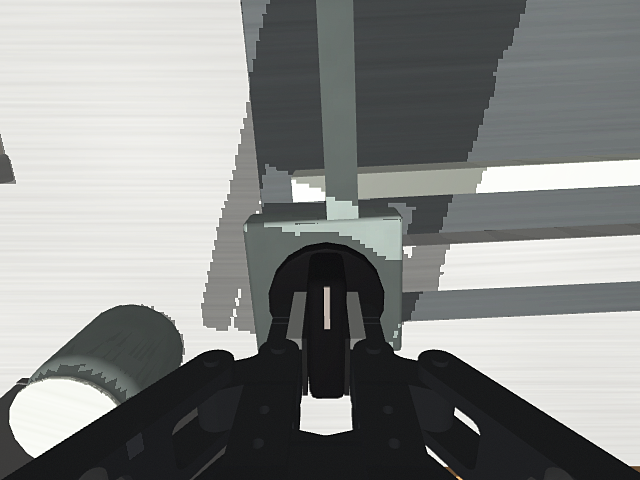

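>>> carry_out([
  {"x": 0.2, "y": 0, "z": 0, "wx": 0, "wy": 0, "wz": 0, "jaw": -1},
  {"x": 0.2, "y": 0, "z": 0, "wx": 0, "wy": 0, "wz": 0, "jaw": 0},
  {"x": 0.2, "y": 0, "z": 0, "wx": 0, "wy": 0, "wz": 0, "jaw": 1},
  {"x": 0.2, "y": 0, "z": 0, "wx": 0, "wy": 0, "wz": 0, "jaw": 1},
  {"x": 0.2, "y": 0, "z": 0, "wx": 0, "wy": 0, "wz": 0, "jaw": 1},
])

```text
time: 9.43
eef_pos: [0.6482, -0.1704, 0.0706]
ee_rot: [-0.499, 0.5, 0.501, -0.501]
ft_force: [-0.2, -0.4, -0.4]
grip_width: 0.0605
```

>>> carry_out([
  {"x": 0, "y": 0, "z": 0, "wx": 0, "wy": 0, "wz": 0, "jaw": 1},
  {"x": 0, "y": -3, "z": 0, "wx": 0, "wy": 0, "wz": 0, "jaw": 1},
  {"x": 0, "y": -7, "z": 0, "wx": 0, "wy": 0, "wz": 0, "jaw": 1},
  {"x": 0, "y": -11, "z": 0, "wx": 0, "wy": 0, "wz": 0, "jaw": 1},
  {"x": 0, "y": -15, "z": 0, "wx": 0, "wy": 0, "wz": 0, "jaw": 1},
])

```text
time: 9.85
eef_pos: [0.6473, -0.1701, 0.2217]
ee_rot: [0.499, -0.499, -0.501, 0.501]
ft_force: [0.8, -0.6, 0.1]
grip_width: 0.0855
```

```bash
python3 - <<'E'
from links import *
plan([.58,.25,.28],np.radians(92.9))
im=snap('wrist','w6');s=snap('scene','s6')
for o in find(s,'scene'): print(*o)
E
```

```text
shift cm [42.04 -5.82  6.57] heading deg 90.2 turn world ccw deg 2.7 => wy -2.7 tcp [ 0.6473 -0.1701  0.2217] q6 -1.85 F [ 0.8 -0.6  0.1] T [-0.01  0.    0.03] w 0.0855 t 9.85
0.9099 -0.4892 123 68 0.309 [ 19. 419.]
0.7241 0.3277 63 49 1.39 [481. 343.]
0.7398 0.1033 188 73 1.566 [366. 344.]
0.7456 -0.0951 128 71 1.423 [255. 348.]
0.6928 -0.2964 56 53 -1.521 [155. 314.]
0.6482 0.0204 243 18 -1.521 [319. 301.]
0.6077 0.2225 131 78 1.535 [417. 290.]
0.6096 -0.2541 93 72 1.495 [182. 278.]
0.5268 0.3703 195 117 0.57 [484. 258.]
0.5226 -0.351 149 94 0.265 [142. 239.]
0.5146 0.0539 298 175 -1.521 [354. 252.]
0.3829 0.2248 136 69 1.062 [413. 201.]
0.269 0.3311 84 73 1.518 [462. 167.]
0.276 0.1447 89 84 -0.297 [381. 166.]
0.2583 -0.1144 126 79 -1.226 [269. 156.]
0.1492 0.2173 66 43 0.971 [409. 129.]
0.1354 -0.0293 150 42 1.335 [308. 120.]
-0.023 0.0909 69 32 0.008 [359.  81.]
-0.056 -0.4131 258 171 -0.07 [182.  79.]
-0.1128 -0.307 389 9 -0.071 [214.  59.]
```

View pics/w6.png

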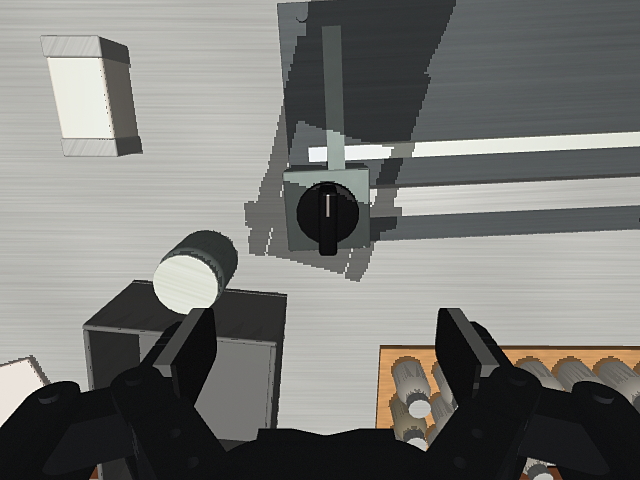

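View pics/s6.png

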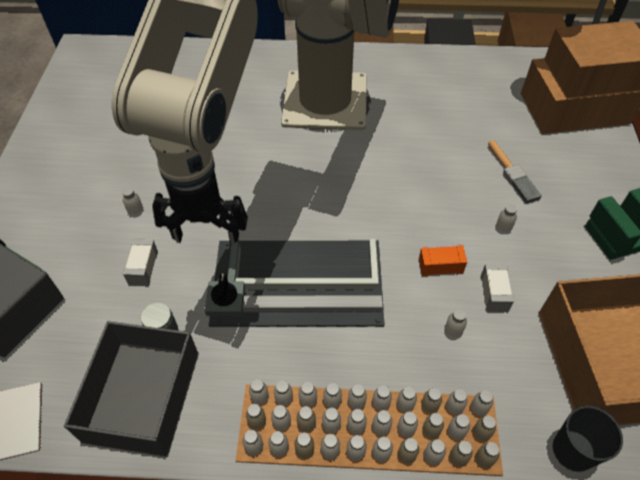

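>>> carry_out([
  {"x": -3.8, "y": 0, "z": 1.7, "wx": 0, "wy": 0, "wz": 0, "jaw": 1},
  {"x": -7.6, "y": 0, "z": 3.4, "wx": 0, "wy": 0, "wz": 0, "jaw": 1},
  {"x": -11.4, "y": 0, "z": 5.1, "wx": 0, "wy": 0, "wz": 0, "jaw": 1},
  {"x": -15.2, "y": 0, "z": 6.8, "wx": 0, "wy": 0, "wz": 0, "jaw": 1},
  {"x": -19.3, "y": 0, "z": 8.7, "wx": 0, "wy": 0, "wz": 0, "jaw": 1},
])

```text
time: 10.37
eef_pos: [0.562, -0.3619, 0.2201]
ee_rot: [-0.499, 0.499, 0.501, -0.501]
ft_force: [1.2, 0.8, -1.1]
grip_width: 0.0856
```

```bash
python3 - <<'E'
from h import *
plan([.556,-.363,.22],np.radians(90))
im=snap('wrist','w7')
f=im['pixels'].astype(int);print(f[150:330:20,325])
E
```

```text
shift cm [-0.11  0.01  0.6 ] heading deg 90.3 turn world ccw deg -0.3 => wy 0.3 tcp [ 0.562  -0.3619  0.2201] q6 -2.165 F [ 1.2  0.8 -1.1] T [-0.04 -0.05  0.07] w 0.0856 t 10.37
[[ 62  65  64]
 [105 110 111]
 [123 130 135]
 [120 127 132]
 [119 127 132]
 [ 96  98  99]
 [ 90  92  93]
 [172 176 176]
 [171 175 175]]
```

View pics/w7.png

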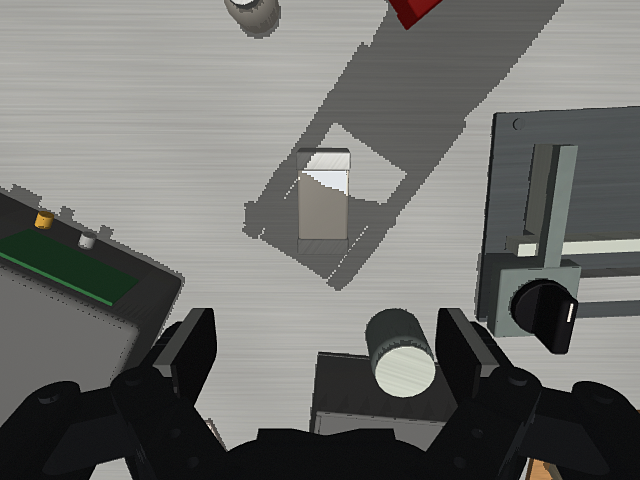

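```bash
python3 - <<'E'
from h import *
im=get_image('wrist')
cv2.imwrite('pics/w7c.png',cv2.resize(cv2.convertScaleAbs(im['pixels'][140:265,270:380],alpha=1.3),None,fx=4.7,fy=4.7,interpolation=cv2.INTER_CUBIC))
for p in [(299,168),(299,238),(348.5,171),(348.5,240),(302,152),(350,152)]: print(p,ray(im,*p,.045)[:2])
E
```

```text
(299, 168) [ 0.52246752 -0.39091292]
(299, 238) [ 0.58356182 -0.39218263]
(348.5, 171) [ 0.52490328 -0.34976825]
(348.5, 240) [ 0.58534206 -0.34862006]
(302, 152) [ 0.50944679 -0.38818201]
(350, 152) [ 0.5094126  -0.34883335]
```

View pics/w7c.png

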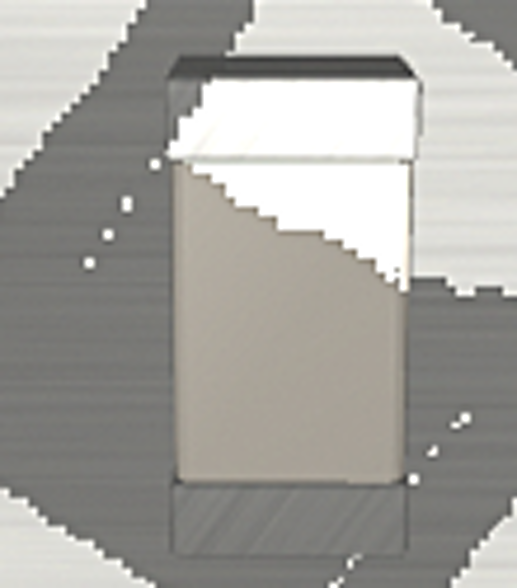

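```bash
cat >> h.py <<'E'
def rect(im,pts,z=.045):
    P=np.array([ray(im,*p,z)[:2] for p in pts]); c=P.mean(0)
    d=(P[2]+P[3]-P[0]-P[1])/2; w=(P[1]+P[3]-P[0]-P[2])/2
    if d[0]<0:d=-d
    if w[1]<0:w=-w
    print('centre',np.round(c,4),'len',np.round(np.linalg.norm(d),4),'wid',np.round(np.linalg.norm(w),4),'yaw deg',np.round(np.degrees(np.arctan2(d[1],d[0])),2),np.round(np.degrees(np.arctan2(-w[0],w[1])),2)); return c
E
python3 - <<'E'
from h import *
im=get_image('wrist')
rect(im,[(270+u/4.7-.4,140+v/4.7-.4) for u,v in[(168,80),(416,80),(170,555),(408,553)]])
st=read_state()
plan([.5555,-.3695,.03],np.radians(90))
E
```

```text
centre [ 0.559  -0.3605] len 0.0886 wid 0.0443 yaw deg -0.17 0.2
shift cm [-0.63 18.99  0.59] heading deg 90.0 turn world ccw deg 0.0 => wy -0.0 tcp [ 0.5614 -0.3632  0.2199] q6 -2.162 F [-0.1  0.3 -0.5] T [ 0.03 -0.   -0.01] w 0.0853 t 10.52
```

```bash
python3 - <<'E'
from h import *
im=get_image('wrist');g=cv2.cvtColor(im['pixels'],cv2.COLOR_BGR2GRAY).astype(int)
for v in(215,225,235): print(v,list(g[v,295:365]))
print(list(g[145:270,330]))
print(ray(im,306.5,225,.045),ray(im,356,225,.045), read_state()['eef_pos'])
E
```

```text
215 [np.int64(92), np.int64(91), np.int64(92), np.int64(92), np.int64(82), np.int64(117), np.int64(127), np.int64(131), np.int64(131), np.int64(131), np.int64(131), np.int64(130), np.int64(131), np.int64(130), np.int64(129), np.int64(130), np.int64(130), np.int64(129), np.int64(128), np.int64(128), np.int64(128), np.int64(129), np.int64(128), np.int64(128), np.int64(128), np.int64(128), np.int64(128), np.int64(128), np.int64(128), np.int64(128), np.int64(128), np.int64(128), np.int64(128), np.int64(128), np.int64(128), np.int64(127), np.int64(127), np.int64(127), np.int64(126), np.int64(127), np.int64(127), np.int64(127), np.int64(127), np.int64(127), np.int64(126), np.int64(127), np.int64(128), np.int64(127), np.int64(127), np.int64(127), np.int64(127), np.int64(129), np.int64(118), np.int64(111), np.int64(83), np.int64(91), np.int64(93), np.int64(93), np.int64(93), np.int64(92), np.int64(93), np.int64(93), np.int64(93), np.int64(93), np.int64(93), np.int64(93), np.int64(93), np.int64(92), np.int64(94), np.int64(94)]
225 [np.int64(93), np.int64(93), np.int64(93), np.int64(93), np.in
[... 3258 characters left out ...]
np.int64(125), np.int64(127), np.int64(126), np.int64(126), np.int64(127), np.int64(126), np.int64(126), np.int64(126), np.int64(127), np.int64(129), np.int64(121), np.int64(80), np.int64(95), np.int64(99), np.int64(98), np.int64(100), np.int64(98), np.int64(99), np.int64(99), np.int64(99), np.int64(97), np.int64(98), np.int64(96), np.int64(97), np.int64(98), np.int64(100), np.int64(85), np.int64(94), np.int64(90), np.int64(92), np.int64(95), np.int64(92), np.int64(93), np.int64(92), np.int64(92), np.int64(96), np.int64(92), np.int64(92), np.int64(92), np.int64(96), np.int64(93)]
[ 0.57428532 -0.37927658  0.045     ] [ 0.57430835 -0.33625388  0.045     ] [ 0.56215489 -0.36144741  0.21987235]
```

```bash
python3 - <<'E'
from h import *
c=cv2.imread('pics/w7c.png',0).astype(int);print(c.shape);r=c[400];d=abs(np.diff(r));print([(i,d[i]) for i in np.argsort(-d)[:12]])
for i in range(3):
    im=get_image('wrist');st=read_state();g=cv2.cvtColor(im['pixels'],cv2.COLOR_BGR2GRAY).astype(int)[225,280:380];m=np.where(g>110)[0]+280
    print(m.min(),m.max(),im['eye'],st['eef_pos'],np.abs(st['dq']).max())
E
```

```text
(588, 517)
[(np.int64(403), np.int64(10)), (np.int64(402), np.int64(10)), (np.int64(404), np.int64(9)), (np.int64(401), np.int64(8)), (np.int64(409), np.int64(6)), (np.int64(175), np.int64(6)), (np.int64(408), np.int64(5)), (np.int64(405), np.int64(5)), (np.int64(174), np.int64(5)), (np.int64(173), np.int64(5)), (np.int64(176), np.int64(5)), (np.int64(178), np.int64(4))]
298 345 [ 0.48372183 -0.36121945  0.36337534] [ 0.56273924 -0.36026846  0.21992345] 0.030765094835047278
297 344 [ 0.48431256 -0.36022362  0.36341588] [ 0.5631405  -0.35954759  0.21999061] 0.0200664178589752
296 343 [ 0.48472322 -0.35959541  0.36349023] [ 0.56341186 -0.35913508  0.22009869] 0.009536567162626578
```

>>> carry_out([
  {"x": 0, "y": 0, "z": 0, "wx": 0, "wy": 0, "wz": 0, "jaw": 1},
  {"x": 0, "y": 0, "z": 0, "wx": 0, "wy": 0, "wz": 0, "jaw": 1},
  {"x": 0, "y": 0, "z": 0, "wx": 0, "wy": 0, "wz": 0, "jaw": 1},
  {"x": 0, "y": 0, "z": 0, "wx": 0, "wy": 0, "wz": 0, "jaw": 1},
  {"x": 0, "y": 0, "z": 0, "wx": 0, "wy": 0, "wz": 0, "jaw": 1},
])

```text
time: 11.13
eef_pos: [0.5631, -0.3599, 0.2204]
ee_rot: [-0.499, 0.499, 0.501, -0.501]
ft_force: [-0.1, 0.2, 0.8]
grip_width: 0.0855
```

```bash
python3 - <<'E'
from h import *
im=get_image('wrist')
cv2.imwrite('pics/w8c.png',cv2.resize(cv2.convertScaleAbs(im['pixels'][140:265,270:380],alpha=1.3),None,fx=4.7,fy=4.7,interpolation=cv2.INTER_CUBIC))
g=cv2.cvtColor(im['pixels'],cv2.COLOR_BGR2GRAY).astype(int)
for v in(205,225,235):
  m=np.where(g[v,280:380]>108)[0]+280;m=m[m<360];print(v,m.min(),m.max(),ray(im,m.min()-.5,v,.045),ray(im,m.max()+.5,v,.045))
plan([.5555,-.3695,.03],np.radians(90))
E
```

```text
205 296 344 [ 0.55853919 -0.38512935  0.045     ] [ 0.55832313 -0.3431861   0.045     ]
225 297 344 [ 0.57633818 -0.38459723  0.045     ] [ 0.5761238  -0.34282136  0.045     ]
235 297 344 [ 0.58546553 -0.38476324  0.045     ] [ 0.58524977 -0.34263436  0.045     ]
shift cm [-0.94 19.03  0.76] heading deg 90.3 turn world ccw deg -0.3 => wy 0.3 tcp [ 0.563  -0.36    0.2203] q6 -2.163 F [ 0.3 -0.6  0. ] T [ 0.02  0.03 -0.  ] w 0.0854 t 11.18
```

View pics/w8c.png

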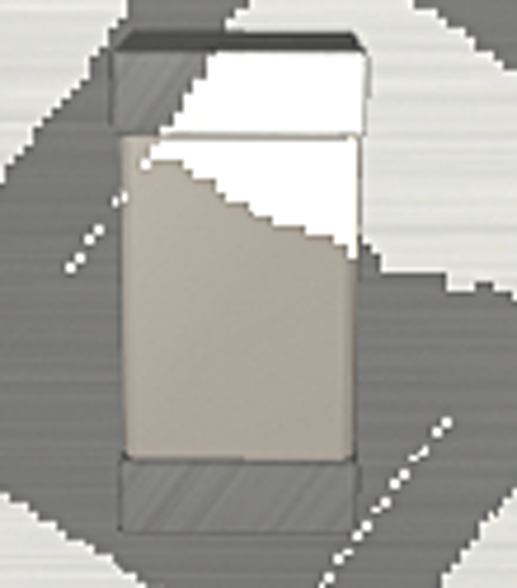

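```bash
python3 - <<'E'
from h import *
im=get_image('wrist')
c=rect(im,[(270+u/4.7-.4,140+v/4.7-.4) for u,v in[(112,53),(366,53),(120,530),(356,530)]])
plan([c[0],c[1],.012],np.radians(90))
E
```

```text
centre [ 0.5572 -0.364 ] len 0.0885 wid 0.0445 yaw deg -0.07 0.28
shift cm [-0.39 20.84  0.58] heading deg 90.3 turn world ccw deg -0.3 => wy 0.3 tcp [ 0.563  -0.3601  0.2204] q6 -2.163 F [1.3 0.7 0.7] T [ 0.04 -0.02  0.02] w 0.0853 t 11.23
```

>>> carry_out([
  {"x": -0.4, "y": 3.5, "z": 0.6, "wx": 0, "wy": 0, "wz": 0, "jaw": 1},
  {"x": -0.4, "y": 7, "z": 0.6, "wx": 0, "wy": 0, "wz": 0, "jaw": 1},
  {"x": -0.4, "y": 10.5, "z": 0.6, "wx": 0, "wy": 0, "wz": 0, "jaw": 1},
  {"x": -0.4, "y": 13, "z": 0.6, "wx": 0, "wy": 0, "wz": 0, "jaw": 1},
  {"x": -0.4, "y": 14, "z": 0.6, "wx": 0, "wy": 0, "wz": 0, "jaw": 1},
])

```text
time: 11.65
eef_pos: [0.5547, -0.3629, 0.0762]
ee_rot: [0.501, -0.497, -0.501, 0.502]
ft_force: [-0.7, -0.3, 0.3]
grip_width: 0.0852
```

```bash
python3 - <<'E'
from h import *
im=snap('wrist','w9')
plan([.5572,-.364,.012],np.radians(90))
E
```

```text
shift cm [-0.14  6.4  -0.28] heading deg 90.3 turn world ccw deg -0.3 => wy 0.3 tcp [ 0.5547 -0.3629  0.076 ] q6 -2.173 F [ 0.1 -0.1 -1.2] T [ 0.02  0.02 -0.01] w 0.0856 t 11.7
```

View pics/w9.png

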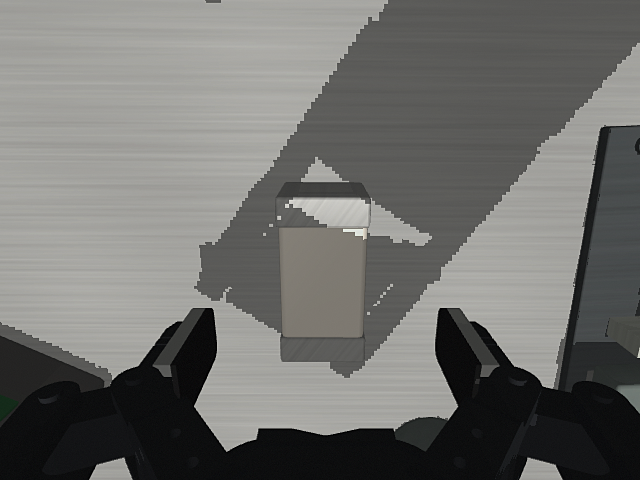

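>>> carry_out([
  {"x": 0, "y": 2, "z": -0.1, "wx": 0, "wy": 0, "wz": 0, "jaw": 1},
  {"x": 0, "y": 4, "z": -0.1, "wx": 0, "wy": 0, "wz": 0, "jaw": 1},
  {"x": 0, "y": 6.2, "z": -0.1, "wx": 0, "wy": 0, "wz": 0, "jaw": 1},
  {"x": 0, "y": 6.2, "z": -0.1, "wx": 0, "wy": 0, "wz": 0, "jaw": -1},
  {"x": 0, "y": 6.2, "z": -0.1, "wx": 0, "wy": 0, "wz": 0, "jaw": -1},
], squeeze=60)

```text
time: 12.12
eef_pos: [0.5581, -0.3644, 0.0189]
ee_rot: [0.499, -0.499, -0.501, 0.501]
ft_force: [0.2, -0.7, 0.3]
grip_width: 0.064
```

>>> carry_out([
  {"x": 0, "y": 0, "z": 0, "wx": 0, "wy": 0, "wz": 0, "jaw": -1},
  {"x": 0, "y": 0, "z": 0, "wx": 0, "wy": 0, "wz": 0, "jaw": -1},
  {"x": 0, "y": 0, "z": 0, "wx": 0, "wy": 0, "wz": 0, "jaw": -1},
  {"x": 0, "y": 0, "z": 0, "wx": 0, "wy": 0, "wz": 0, "jaw": -1},
  {"x": 0, "y": 0, "z": 0, "wx": 0, "wy": 0, "wz": 0, "jaw": -1},
])

```text
time: 12.53
eef_pos: [0.5594, -0.3653, 0.0208]
ee_rot: [-0.497, 0.5, 0.501, -0.501]
ft_force: [-0.4, -1.0, 6.7]
grip_width: 0.0443
```

>>> carry_out([
  {"x": 0, "y": -1, "z": 0, "wx": 0, "wy": 0, "wz": 0, "jaw": -1},
  {"x": 0, "y": -3, "z": 0, "wx": 0, "wy": 0, "wz": 0, "jaw": -1},
  {"x": 0, "y": -5, "z": 0, "wx": 0, "wy": 0, "wz": 0, "jaw": -1},
  {"x": 0, "y": -7, "z": 0, "wx": 0, "wy": 0, "wz": 0, "jaw": -1},
  {"x": 0, "y": -9, "z": 0, "wx": 0, "wy": 0, "wz": 0, "jaw": -1},
])

```text
time: 12.95
eef_pos: [0.5576, -0.3641, 0.1099]
ee_rot: [0.499, -0.499, -0.501, 0.501]
ft_force: [-0.0, 0.3, -2.0]
grip_width: 0.0438
```

```bash
cat > cf.py <<'E'
from h import *
C=np.array([.5795,.1245]);Y=.050
def cw(x,y): return C+np.array([np.cos(Y)*x-np.sin(Y)*y,np.sin(Y)*x+np.cos(Y)*y])
E
python3 - <<'E'
from cf import *
im=snap('wrist','w10')
p=cw(-.055,-.0225-.022)
plan([*p,.11],np.pi/2+Y)
E
```

```text
shift cm [44.3   0.27  3.09] heading deg 90.3 turn world ccw deg 2.6 => wy -2.6 tcp [ 0.5598 -0.3655  0.1143] q6 -2.172 F [1.2 0.1 0.5] T [-0.07 -0.08  0.07] w 0.0439 t 13.0
```

View pics/w10.png

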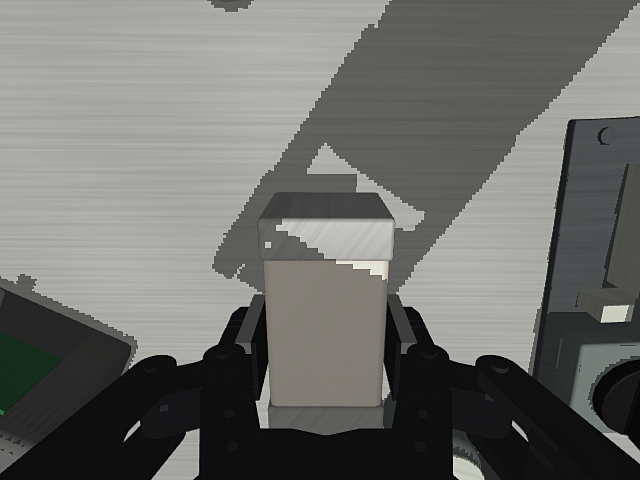

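>>> carry_out([
  {"x": 3, "y": 0, "z": 0.2, "wx": 0, "wy": 0, "wz": 0, "jaw": -1},
  {"x": 6, "y": 0, "z": 0.4, "wx": 0, "wy": 0, "wz": 0, "jaw": -1},
  {"x": 9, "y": 0, "z": 0.6, "wx": 0, "wy": 0, "wz": 0, "jaw": -1},
  {"x": 12, "y": 0, "z": 0.8, "wx": 0, "wy": 0, "wz": 0, "jaw": -1},
  {"x": 15, "y": 0, "z": 1, "wx": 0, "wy": 0, "wz": 0, "jaw": -1},
])

```text
time: 13.42
eef_pos: [0.5466, -0.213, 0.1084]
ee_rot: [0.499, -0.499, -0.501, 0.501]
ft_force: [1.1, 0.3, -2.1]
grip_width: 0.0437
```

>>> carry_out([
  {"x": 3, "y": 0, "z": 0.2, "wx": 0, "wy": 0, "wz": 0, "jaw": -1},
  {"x": 6, "y": 0, "z": 0.4, "wx": 0, "wy": 0, "wz": 0, "jaw": -1},
  {"x": 9, "y": 0, "z": 0.6, "wx": 0, "wy": 0, "wz": 0, "jaw": -1},
  {"x": 12, "y": 0, "z": 0.8, "wx": 0, "wy": 0, "wz": 0, "jaw": -1},
  {"x": 15, "y": 0, "z": 1, "wx": 0, "wy": 0, "wz": 0, "jaw": -1},
])

```text
time: 13.83
eef_pos: [0.536, -0.063, 0.1085]
ee_rot: [-0.499, 0.499, 0.501, -0.501]
ft_force: [0.4, -0.7, -2.7]
grip_width: 0.044
```

>>> carry_out([
  {"x": 3, "y": 0, "z": 0.2, "wx": 0, "wy": 0, "wz": 0, "jaw": -1},
  {"x": 6, "y": 0, "z": 0.4, "wx": 0, "wy": 0, "wz": 0, "jaw": -1},
  {"x": 9, "y": 0, "z": 0.6, "wx": 0, "wy": -1, "wz": 0, "jaw": -1},
  {"x": 12, "y": 0, "z": 0.9, "wx": 0, "wy": -2.6, "wz": 0, "jaw": -1},
  {"x": 14.2, "y": 0, "z": 1.1, "wx": 0, "wy": -2.6, "wz": 0, "jaw": -1},
])

```text
time: 14.25
eef_pos: [0.5242, 0.0797, 0.1085]
ee_rot: [-0.487, 0.487, 0.513, -0.513]
ft_force: [-0.5, -0.6, -3.0]
grip_width: 0.0439
```

>>> carry_out([
  {"x": 0, "y": 0, "z": 0, "wx": 0, "wy": 0, "wz": 0, "jaw": -1},
  {"x": 0, "y": 0, "z": 0, "wx": 0, "wy": 0, "wz": 0, "jaw": -1},
  {"x": 0, "y": 0, "z": 0, "wx": 0, "wy": 0, "wz": 0, "jaw": -1},
  {"x": 0, "y": 0, "z": 0, "wx": 0, "wy": 0, "wz": 0, "jaw": -1},
  {"x": 0, "y": 0, "z": 0, "wx": 0, "wy": 0, "wz": 0, "jaw": -1},
])

```text
time: 14.67
eef_pos: [0.525, 0.0766, 0.1083]
ee_rot: [0.488, -0.488, -0.512, 0.512]
ft_force: [-0.3, 0.4, -2.2]
grip_width: 0.0436
```

```bash
python3 - <<'E'
from cf import *
im=snap('wrist','w11')
p=cw(-.055,-.0225-.022)
plan([*p,.11],np.pi/2+Y)
for q in [(0,0),(0,-.1),(-.1,0)]: print(q,proj(im,[*cw(*q),.033]))
E
```

```text
shift cm [ 0.06 -0.17 -0.19] heading deg 92.8 turn world ccw deg 0.1 => wy -0.1 tcp [0.5249 0.0766 0.1083] q6 -1.497 F [-0.1 -0.7 -1.7] T [-0.   -0.02  0.01] w 0.0437 t 14.72
(0, 0) [393.83051713 331.24523668]
(0, -0.1) [241.32821548 331.46401577]
(-0.1, 0) [403.13903454 178.91316107]
```

View pics/w11.png

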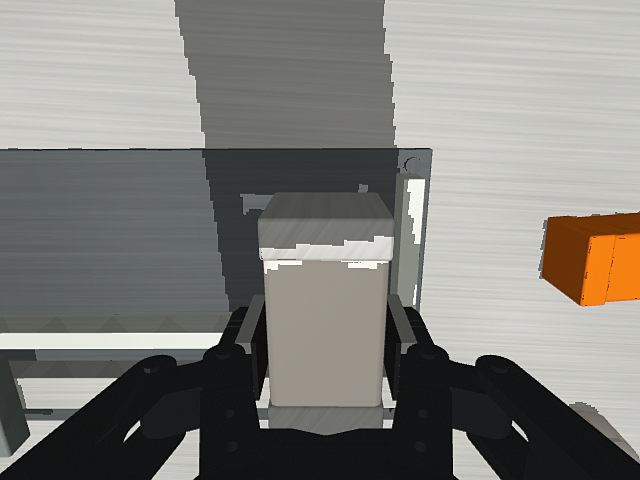

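>>> carry_out([
  {"x": -1.3, "y": 2, "z": -0.2, "wx": 0, "wy": 0, "wz": 0, "jaw": -1},
  {"x": -1.3, "y": 4, "z": -0.2, "wx": 0, "wy": 0, "wz": 0, "jaw": -1},
  {"x": -1.3, "y": 6, "z": -0.2, "wx": 0, "wy": 0, "wz": 0, "jaw": -1},
  {"x": -1.3, "y": 7, "z": -0.2, "wx": 0, "wy": 0, "wz": 0, "jaw": -1},
  {"x": -1.3, "y": 7.6, "z": -0.2, "wx": 0, "wy": 0, "wz": 0, "jaw": -1},
])

```text
time: 15.13
eef_pos: [0.5267, 0.064, 0.031]
ee_rot: [0.488, -0.487, -0.511, 0.513]
ft_force: [-0.3, -0.3, -2.1]
grip_width: 0.0439
```

>>> carry_out([
  {"x": 0, "y": 0.1, "z": 0, "wx": 0, "wy": 0, "wz": 0, "jaw": -1},
  {"x": 0, "y": 0.2, "z": 0, "wx": 0, "wy": 0, "wz": 0, "jaw": -1},
  {"x": 0, "y": 0.3, "z": 0, "wx": 0, "wy": 0, "wz": 0, "jaw": -1},
  {"x": 0, "y": 0.3, "z": 0, "wx": 0, "wy": 0, "wz": 0, "jaw": -1},
  {"x": 0, "y": 0.3, "z": 0, "wx": 0, "wy": 0, "wz": 0, "jaw": -1},
])

```text
time: 15.55
eef_pos: [0.528, 0.0648, 0.03]
ee_rot: [-0.487, 0.488, 0.513, -0.512]
ft_force: [-0.6, 0.2, -2.7]
grip_width: 0.0438
```

>>> carry_out([
  {"x": 0, "y": 0.1, "z": 0, "wx": 0, "wy": 0, "wz": 0, "jaw": -1},
  {"x": 0, "y": 0.15, "z": -0.2, "wx": 0, "wy": 0, "wz": 0, "jaw": -1},
  {"x": 0, "y": 0.15, "z": -0.4, "wx": 0, "wy": 0, "wz": 0, "jaw": -1},
  {"x": 0, "y": 0.15, "z": -0.5, "wx": 0, "wy": 0, "wz": 0, "jaw": -1},
  {"x": 0, "y": 0.15, "z": -0.6, "wx": 0, "wy": 0, "wz": 0, "jaw": -1},
])

```text
time: 15.97
eef_pos: [0.5325, 0.065, 0.0288]
ee_rot: [0.488, -0.487, -0.512, 0.513]
ft_force: [-7.8, -0.3, 12.2]
grip_width: 0.0439
```

>>> carry_out([
  {"x": 0, "y": 0, "z": -0.1, "wx": 0, "wy": 0, "wz": 0, "jaw": -1},
  {"x": 0, "y": 0, "z": -0.2, "wx": 0, "wy": 0, "wz": 0, "jaw": -1},
  {"x": 0, "y": 0, "z": -0.3, "wx": 0, "wy": 0, "wz": 0, "jaw": -1},
  {"x": 0, "y": 0, "z": -0.3, "wx": 0, "wy": 0, "wz": 0, "jaw": -1},
  {"x": 0, "y": 0, "z": -0.3, "wx": 0, "wy": 0, "wz": 0, "jaw": -1},
])

```text
time: 16.38
eef_pos: [0.5358, 0.0652, 0.0288]
ee_rot: [0.488, -0.487, -0.512, 0.513]
ft_force: [-5.9, -0.8, 10.2]
grip_width: 0.0434
```

>>> carry_out([
  {"x": 0, "y": -0.05, "z": -0.1, "wx": 0, "wy": 0, "wz": 0, "jaw": -1},
  {"x": 0, "y": -0.05, "z": -0.2, "wx": 0, "wy": 0, "wz": 0, "jaw": -1},
  {"x": 0, "y": -0.05, "z": -0.3, "wx": 0, "wy": 0, "wz": 0, "jaw": -1},
  {"x": 0, "y": -0.05, "z": -0.3, "wx": 0, "wy": 0, "wz": 0, "jaw": -1},
  {"x": 0, "y": -0.05, "z": -0.3, "wx": 0, "wy": 0, "wz": 0, "jaw": -1},
])

```text
time: 16.8
eef_pos: [0.539, 0.0653, 0.0288]
ee_rot: [0.488, -0.487, -0.512, 0.513]
ft_force: [-3.9, 0.4, 8.5]
grip_width: 0.0438
```

```bash
python3 - <<'E'
from cf import *
im=snap('wrist','w12')
p=cw(-.045,-.0575)
plan([*p,.03],np.pi/2+Y)
E
```

```text
shift cm [-0.04 -0.12  0.17] heading deg 92.9 turn world ccw deg 0.0 => wy -0.0 tcp [0.5391 0.0653 0.0288] q6 -1.522 F [-5.  -0.1  7.6] T [-0.12  0.62  0.  ] w 0.0435 t 16.85
```

View pics/w12.png

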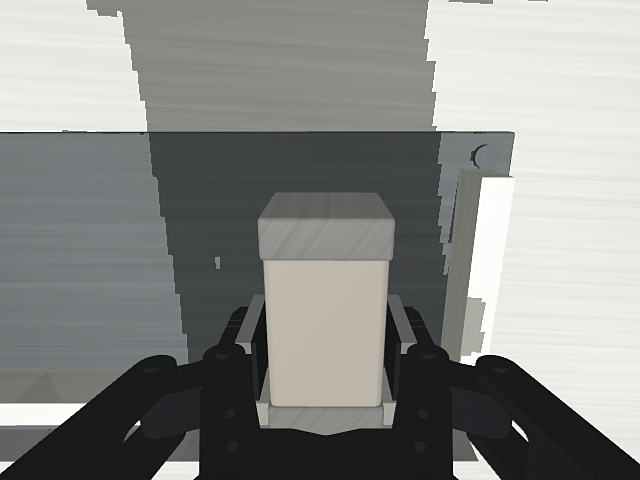

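>>> carry_out([
  {"x": 0, "y": -0.05, "z": -0.1, "wx": 0, "wy": 0, "wz": 0, "jaw": -1},
  {"x": 0, "y": -0.05, "z": -0.2, "wx": 0, "wy": 0, "wz": 0, "jaw": -1},
  {"x": 0, "y": -0.05, "z": -0.3, "wx": 0, "wy": 0, "wz": 0, "jaw": -1},
  {"x": 0, "y": -0.05, "z": -0.3, "wx": 0, "wy": 0, "wz": 0, "jaw": -1},
  {"x": 0, "y": -0.05, "z": -0.3, "wx": 0, "wy": 0, "wz": 0, "jaw": -1},
])

```text
time: 17.27
eef_pos: [0.5391, 0.0653, 0.0289]
ee_rot: [0.489, -0.486, -0.511, 0.514]
ft_force: [-12.3, -1.0, 13.3]
grip_width: 0.0435
```

>>> carry_out([
  {"x": 0, "y": 0, "z": -0.1, "wx": 0, "wy": 0, "wz": 0, "jaw": -1},
  {"x": 0, "y": 0, "z": -0.2, "wx": 0, "wy": 0, "wz": 0, "jaw": -1},
  {"x": 0, "y": 0, "z": -0.2, "wx": 0, "wy": 0, "wz": 0, "jaw": -1},
  {"x": 0, "y": 0, "z": -0.2, "wx": 0, "wy": 0, "wz": 0, "jaw": -1},
  {"x": 0, "y": 0, "z": -0.2, "wx": 0, "wy": 0, "wz": 0, "jaw": -1},
])

```text
time: 17.68
eef_pos: [0.5391, 0.0653, 0.0289]
ee_rot: [0.49, -0.485, -0.51, 0.515]
ft_force: [-19.3, -0.1, 19.2]
grip_width: 0.0439
```

>>> carry_out([
  {"x": 0, "y": -0.1, "z": 0.4, "wx": 0, "wy": 0, "wz": 0, "jaw": -1},
  {"x": 0, "y": -0.1, "z": 0.4, "wx": 0, "wy": 0, "wz": 0, "jaw": -1},
  {"x": 0, "y": -0.1, "z": 0.4, "wx": 0, "wy": 0, "wz": 0, "jaw": 0.4},
  {"x": 0, "y": -0.1, "z": 0.4, "wx": 0, "wy": 0, "wz": 0, "jaw": 0.4},
  {"x": 0, "y": -0.1, "z": 0.4, "wx": 0, "wy": 0, "wz": 0, "jaw": 0.4},
])

```text
time: 18.1
eef_pos: [0.5417, 0.0654, 0.03]
ee_rot: [-0.487, 0.488, 0.513, -0.512]
ft_force: [0.3, -0.8, 0.3]
grip_width: 0.0601
```

>>> carry_out([
  {"x": 0, "y": -1, "z": 0, "wx": 0, "wy": 0, "wz": 0, "jaw": 0.4},
  {"x": 0, "y": -3, "z": 0, "wx": 0, "wy": 0, "wz": 0, "jaw": 0.4},
  {"x": 0, "y": -5, "z": 0, "wx": 0, "wy": 0, "wz": 0, "jaw": 0.4},
  {"x": 0, "y": -7, "z": 0, "wx": 0, "wy": 0, "wz": 0, "jaw": 0.4},
  {"x": 0, "y": -8, "z": 0, "wx": 0, "wy": 0, "wz": 0, "jaw": 0.4},
])

```text
time: 18.52
eef_pos: [0.5421, 0.0655, 0.1127]
ee_rot: [-0.486, 0.488, 0.513, -0.511]
ft_force: [1.4, -0.3, -0.8]
grip_width: 0.0601
```

>>> carry_out([
  {"x": -1.4, "y": -2, "z": 0, "wx": 0, "wy": 0, "wz": 0, "jaw": -1},
  {"x": -2.8, "y": -4, "z": 0, "wx": 0, "wy": 0, "wz": 0, "jaw": -1},
  {"x": -4.2, "y": -4, "z": 0, "wx": 0, "wy": 0, "wz": 0, "jaw": -1},
  {"x": -6, "y": -4, "z": 0, "wx": 0, "wy": 0, "wz": 0, "jaw": -1},
  {"x": -7, "y": -4, "z": 0, "wx": 0, "wy": 0, "wz": 0, "jaw": -1},
])

```text
time: 18.93
eef_pos: [0.5445, -0.0058, 0.1506]
ee_rot: [-0.487, 0.488, 0.513, -0.512]
ft_force: [1.0, 0.5, -0.1]
grip_width: 0.0005
```

>>> carry_out([
  {"x": 0, "y": 0, "z": 0, "wx": 0, "wy": 0, "wz": 0, "jaw": -1},
  {"x": 0, "y": 0, "z": 0, "wx": 0, "wy": 0, "wz": 0, "jaw": -1},
  {"x": 0, "y": 0, "z": 0, "wx": 0, "wy": 0, "wz": 0, "jaw": -1},
  {"x": 0, "y": 0, "z": 0, "wx": 0, "wy": 0, "wz": 0, "jaw": -1},
  {"x": 0, "y": 0, "z": 0, "wx": 0, "wy": 0, "wz": 0, "jaw": -1},
])

```text
time: 19.35
eef_pos: [0.5439, -0.0039, 0.1496]
ee_rot: [0.487, -0.487, -0.512, 0.513]
ft_force: [0.2, -0.4, -0.0]
grip_width: 0.0002
```

```bash
python3 - <<'E'
from cf import *
im=snap('wrist','w13');snap('scene','s13')
p=cw(-.045,-.1)
plan([*p,.03],np.pi/2+Y)
for a,b in [(0,-.03),(-.09,-.03),(0,-.08),(-.09,-.08)]: print((a,b),proj(im,[*cw(a,b),.053]))
E
```

```text
shift cm [ 2.66 11.97  0.3 ] heading deg 92.9 turn world ccw deg -0.0 => wy 0.0 tcp [ 0.5439 -0.004   0.1497] q6 -1.651 F [ 0.2 -0.4  0.3] T [-0.04 -0.04 -0.01] w -0.0003 t 19.45
(0, -0.03) [463.17405239 296.25066052]
(-0.09, -0.03) [479.24718521 165.92339561]
(0, -0.08) [391.45110278 296.21315512]
(-0.09, -0.08) [399.21045592 165.86114146]
```

View pics/w13.png

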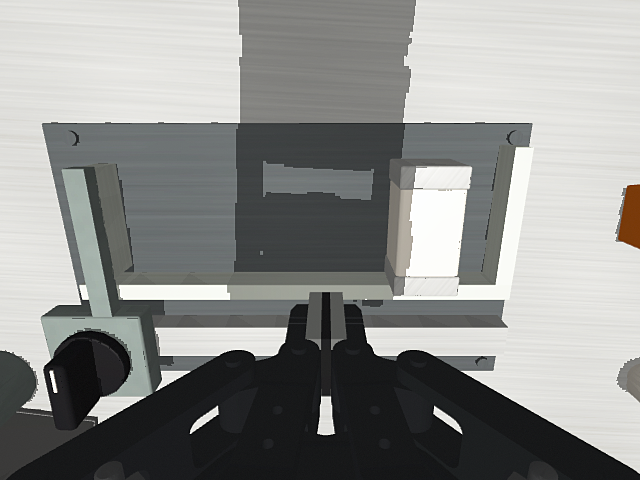

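View pics/s13.png

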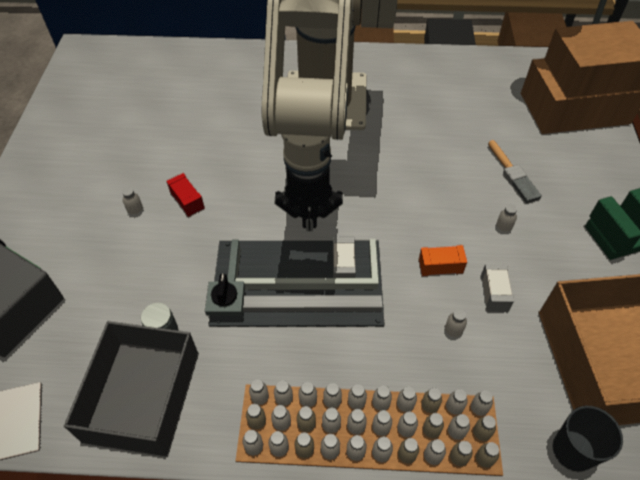

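>>> carry_out([
  {"x": 0, "y": 3, "z": 0.3, "wx": 0, "wy": 0, "wz": 0, "jaw": -1},
  {"x": 0, "y": 6, "z": 0.3, "wx": 0, "wy": 0, "wz": 0, "jaw": -1},
  {"x": 0, "y": 9, "z": 0.3, "wx": 0, "wy": 0, "wz": 0, "jaw": -1},
  {"x": 0, "y": 11, "z": 0.3, "wx": 0, "wy": 0, "wz": 0, "jaw": -1},
  {"x": 0, "y": 12.5, "z": 0.3, "wx": 0, "wy": 0, "wz": 0, "jaw": -1},
])

```text
time: 19.87
eef_pos: [0.5399, -0.0044, 0.0227]
ee_rot: [0.488, -0.487, -0.512, 0.513]
ft_force: [-0.3, -0.3, -0.1]
grip_width: -0.0001
```

>>> carry_out([
  {"x": 0.6, "y": 0, "z": 0, "wx": 0, "wy": 0, "wz": 0, "jaw": -1},
  {"x": 1.2, "y": 0, "z": 0, "wx": 0, "wy": 0, "wz": 0, "jaw": -1},
  {"x": 1.8, "y": 0, "z": 0, "wx": 0, "wy": 0, "wz": 0, "jaw": -1},
  {"x": 2.4, "y": 0, "z": 0, "wx": 0, "wy": 0, "wz": 0, "jaw": -1},
  {"x": 3, "y": 0, "z": 0, "wx": 0, "wy": 0, "wz": 0, "jaw": -1},
])

```text
time: 20.28
eef_pos: [0.5403, 0.0262, 0.0261]
ee_rot: [-0.487, 0.488, 0.513, -0.512]
ft_force: [0.2, 0.5, 0.6]
grip_width: 0.0
```

>>> carry_out([
  {"x": 0.5, "y": 0, "z": 0, "wx": 0, "wy": 0, "wz": 0, "jaw": -1},
  {"x": 1, "y": 0, "z": 0, "wx": 0, "wy": 0, "wz": 0, "jaw": -1},
  {"x": 1.5, "y": 0, "z": 0, "wx": 0, "wy": 0, "wz": 0, "jaw": -1},
  {"x": 2, "y": 0, "z": 0, "wx": 0, "wy": 0, "wz": 0, "jaw": -1},
  {"x": 2.5, "y": 0, "z": 0, "wx": 0, "wy": 0, "wz": 0, "jaw": -1},
])

```text
time: 20.7
eef_pos: [0.5383, 0.0506, 0.025]
ee_rot: [-0.487, 0.487, 0.512, -0.512]
ft_force: [-0.1, -2.4, 1.5]
grip_width: 0.0001
```

```bash
python3 - <<'E'
from cf import *
im=snap('wrist','w14')
p=cw(-.045,-.06)
plan([*p,.022],np.pi/2+Y)
E
```

```text
shift cm [1.1  0.29 0.01] heading deg 92.9 turn world ccw deg -0.0 => wy 0.0 tcp [0.5382 0.0513 0.0249] q6 -1.548 F [-0.2  1.2  0.3] T [0.03 0.03 0.06] w 0.0004 t 20.75
```

View pics/w14.png

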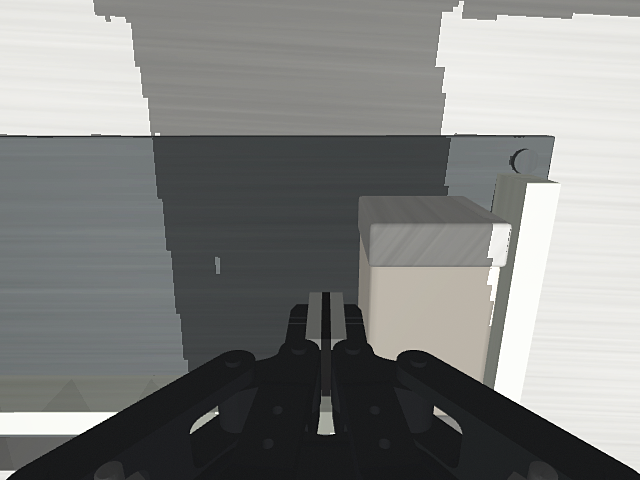

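Pushing: small steps until the end fence answers.

>>> carry_out([
  {"x": 0.2, "y": 0, "z": 0, "wx": 0, "wy": 0, "wz": 0, "jaw": -1},
  {"x": 0.4, "y": 0, "z": 0, "wx": 0, "wy": 0, "wz": 0, "jaw": -1},
  {"x": 0.6, "y": 0, "z": 0, "wx": 0, "wy": 0, "wz": 0, "jaw": -1},
  {"x": 0.7, "y": 0, "z": 0, "wx": 0, "wy": 0, "wz": 0, "jaw": -1},
  {"x": 0.8, "y": 0, "z": 0, "wx": 0, "wy": 0, "wz": 0, "jaw": -1},
])

```text
time: 21.17
eef_pos: [0.5378, 0.0582, 0.0248]
ee_rot: [0.487, -0.487, -0.512, 0.512]
ft_force: [0.2, -1.4, 1.8]
grip_width: -0.0001
```

>>> carry_out([
  {"x": 0.1, "y": 0, "z": 0, "wx": 0, "wy": 0, "wz": 0, "jaw": -1},
  {"x": 0.2, "y": 0, "z": 0, "wx": 0, "wy": 0, "wz": 0, "jaw": -1},
  {"x": 0.3, "y": 0, "z": 0, "wx": 0, "wy": 0, "wz": 0, "jaw": -1},
  {"x": 0.3, "y": 0, "z": 0, "wx": 0, "wy": 0, "wz": 0, "jaw": -1},
  {"x": 0.3, "y": 0, "z": 0, "wx": 0, "wy": 0, "wz": 0, "jaw": -1},
])

```text
time: 21.58
eef_pos: [0.5376, 0.0614, 0.0248]
ee_rot: [-0.487, 0.487, 0.512, -0.512]
ft_force: [-0.1, -0.3, 0.4]
grip_width: 0.0004
```

>>> carry_out([
  {"x": 0.1, "y": 0, "z": 0, "wx": 0, "wy": 0, "wz": 0, "jaw": -1},
  {"x": 0.2, "y": 0, "z": 0, "wx": 0, "wy": 0, "wz": 0, "jaw": -1},
  {"x": 0.3, "y": 0, "z": 0, "wx": 0, "wy": 0, "wz": 0, "jaw": -1},
  {"x": 0.3, "y": 0, "z": 0, "wx": 0, "wy": 0, "wz": 0, "jaw": -1},
  {"x": 0.3, "y": 0, "z": 0, "wx": 0, "wy": 0, "wz": 0, "jaw": -1},
])

```text
time: 22.0
eef_pos: [0.5375, 0.0634, 0.0249]
ee_rot: [0.487, -0.487, -0.512, 0.513]
ft_force: [-0.4, -7.0, 2.9]
grip_width: -0.0002
```

>>> carry_out([
  {"x": 0.1, "y": 0, "z": 0, "wx": 0, "wy": 0, "wz": 0, "jaw": -1},
  {"x": 0.1, "y": 0, "z": 0, "wx": 0, "wy": 0, "wz": 0, "jaw": -1},
  {"x": 0.1, "y": 0, "z": 0, "wx": 0, "wy": 0, "wz": 0, "jaw": -1},
  {"x": -0.5, "y": 0, "z": 0, "wx": 0, "wy": 0, "wz": 0, "jaw": -1},
  {"x": -1.5, "y": 0, "z": 0, "wx": 0, "wy": 0, "wz": 0, "jaw": -1},
])

```text
time: 22.42
eef_pos: [0.5383, 0.0494, 0.0248]
ee_rot: [-0.487, 0.487, 0.513, -0.512]
ft_force: [-0.2, 0.3, -0.7]
grip_width: -0.0
```

>>> carry_out([
  {"x": 0, "y": -3, "z": 0, "wx": 0, "wy": 0, "wz": 0, "jaw": -1},
  {"x": 0, "y": -6, "z": 0, "wx": 0, "wy": 0, "wz": 0, "jaw": -1},
  {"x": 0, "y": -9, "z": 0, "wx": 0, "wy": 0, "wz": 0, "jaw": -1},
  {"x": 0, "y": -12, "z": 0, "wx": 0, "wy": 0, "wz": 0, "jaw": -1},
  {"x": 0, "y": -16, "z": 0, "wx": 0, "wy": 0, "wz": 0, "jaw": -1},
])

```text
time: 22.83
eef_pos: [0.5368, 0.0488, 0.1847]
ee_rot: [0.488, -0.486, -0.511, 0.513]
ft_force: [1.0, -0.0, 0.6]
grip_width: 0.0002
```

>>> carry_out([
  {"x": 0, "y": 0, "z": 0, "wx": 0, "wy": 0, "wz": 0, "jaw": 1},
  {"x": 0, "y": 0, "z": 0, "wx": 0, "wy": 0, "wz": 0, "jaw": 1},
  {"x": 0, "y": 0, "z": 0, "wx": 0, "wy": 0, "wz": 0, "jaw": 1},
  {"x": 0, "y": 0, "z": 0, "wx": 0, "wy": 0, "wz": 0, "jaw": 1},
  {"x": 0, "y": 0, "z": 0, "wx": 0, "wy": 0, "wz": 0, "jaw": 1},
])

```text
time: 23.25
eef_pos: [0.5373, 0.0491, 0.1832]
ee_rot: [0.488, -0.487, -0.512, 0.513]
ft_force: [1.1, -0.6, 0.7]
grip_width: 0.0608
```

```bash
python3 - <<'E'
from cf import *
im=snap('wrist','w15')
plan([.583,.379,.2],np.pi/2)
for a,b in [(0,0),(-.09,0),(0,-.045),(-.09,-.045)]: print((a,b),proj(im,[*cw(a,b),.053]))
s=get_image('scene')['pixels'];cv2.imwrite('pics/s15c.png',cv2.resize(s[220:340,330:530],None,fx=4,fy=4))
cv2.imwrite('pics/w15c.png',cv2.resize(im['pixels'][120:310,310:510],None,fx=4,fy=3.1))
E
```

```text
shift cm [32.72 -1.68 -6.2 ] heading deg 92.9 turn world ccw deg -2.9 => wy 2.9 tcp [0.5374 0.0491 0.1833] q6 -1.552 F [0.5 0.1 0.4] T [ 0.04 -0.03  0.  ] w 0.0677 t 23.3
(0, 0) [418.31945773 281.72784873]
(-0.09, 0) [427.66623438 165.83588454]
(0, -0.045) [360.93562562 281.74026806]
(-0.09, -0.045) [364.49572535 165.84242755]
```

View pics/w15.png

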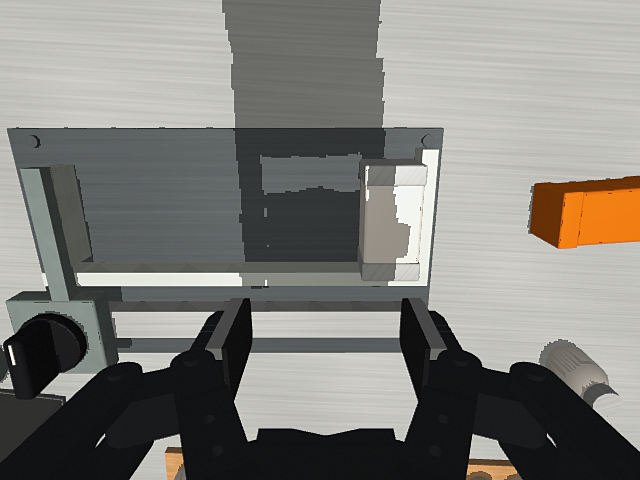

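View pics/s15c.png

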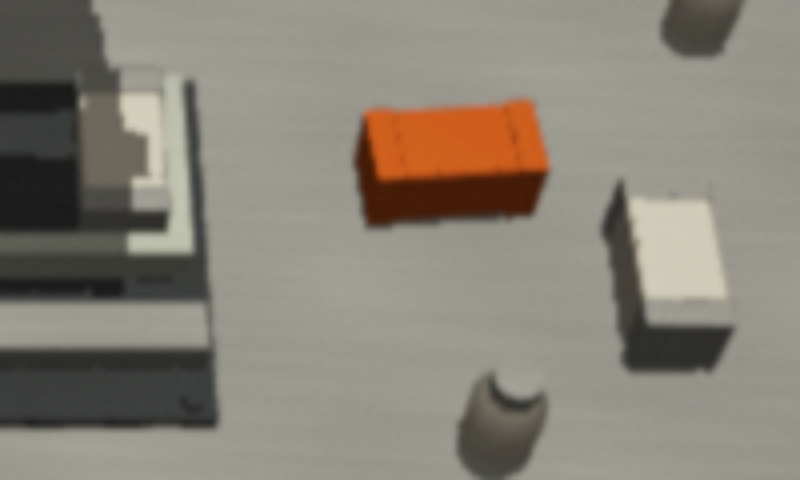

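>>> carry_out([
  {"x": 3.8, "y": -1, "z": -0.7, "wx": 0, "wy": 0, "wz": 0, "jaw": 1},
  {"x": 7.6, "y": -2, "z": -1.4, "wx": 0, "wy": 0, "wz": 0, "jaw": 1},
  {"x": 11.4, "y": -3, "z": -2.1, "wx": 0, "wy": 0, "wz": 0, "jaw": 1},
  {"x": 15.2, "y": -3.5, "z": -2.8, "wx": 0, "wy": 0, "wz": 0, "jaw": 1},
  {"x": 19, "y": -3.5, "z": -3.6, "wx": 0, "wy": 0, "wz": 0, "jaw": 1},
])

```text
time: 23.77
eef_pos: [0.5651, 0.2427, 0.2205]
ee_rot: [-0.487, 0.488, 0.513, -0.512]
ft_force: [1.2, -0.0, 0.6]
grip_width: 0.0854
```

>>> carry_out([
  {"x": 3.4, "y": 0, "z": -0.6, "wx": 0, "wy": 0, "wz": 0, "jaw": 1},
  {"x": 6.8, "y": 0, "z": -1.2, "wx": 0, "wy": 0, "wz": 0, "jaw": 1},
  {"x": 10.2, "y": 0, "z": -1.8, "wx": 0, "wy": 1, "wz": 0, "jaw": 1},
  {"x": 12.5, "y": 0, "z": -2.3, "wx": 0, "wy": 2, "wz": 0, "jaw": 1},
  {"x": 13.7, "y": 0, "z": -2.6, "wx": 0, "wy": 2.9, "wz": 0, "jaw": 1},
])

```text
time: 24.18
eef_pos: [0.5834, 0.3821, 0.2185]
ee_rot: [0.5, -0.5, -0.5, 0.5]
ft_force: [-0.2, -0.2, -0.0]
grip_width: 0.0855
```

>>> carry_out([
  {"x": 0, "y": 0, "z": 0, "wx": 0, "wy": 0, "wz": 0, "jaw": 1},
  {"x": 0, "y": 0, "z": 0, "wx": 0, "wy": 0, "wz": 0, "jaw": 1},
  {"x": 0, "y": 0, "z": 0, "wx": 0, "wy": 0, "wz": 0, "jaw": 1},
  {"x": 0, "y": 0, "z": 0, "wx": 0, "wy": 0, "wz": 0, "jaw": 1},
  {"x": 0, "y": 0, "z": 0, "wx": 0, "wy": 0, "wz": 0, "jaw": 1},
])

```text
time: 24.6
eef_pos: [0.5839, 0.3777, 0.2198]
ee_rot: [-0.5, 0.5, 0.499, -0.5]
ft_force: [-1.0, 0.3, 0.1]
grip_width: 0.0854
```

>>> carry_out([
  {"x": 0, "y": 0, "z": 0, "wx": 0, "wy": 0, "wz": 0, "jaw": 1},
  {"x": 0, "y": 0, "z": 0, "wx": 0, "wy": 0, "wz": 0, "jaw": 1},
  {"x": 0, "y": 0, "z": 0, "wx": 0, "wy": 0, "wz": 0, "jaw": 1},
  {"x": 0, "y": 0, "z": 0, "wx": 0, "wy": 0, "wz": 0, "jaw": 1},
  {"x": 0, "y": 0, "z": 0, "wx": 0, "wy": 0, "wz": 0, "jaw": 1},
])

```text
time: 25.02
eef_pos: [0.5839, 0.3788, 0.2199]
ee_rot: [-0.5, 0.5, 0.5, -0.5]
ft_force: [0.6, 0.3, 0.1]
grip_width: 0.0854
```

```bash
python3 - <<'E'
from cf import *
im=snap('wrist','w16')
plan([.583,.379,.2],np.pi/2)
cv2.imwrite('pics/w16c.png',cv2.resize(cv2.convertScaleAbs(im['pixels'][140:290,260:390],alpha=1.0),None,fx=4,fy=4,interpolation=cv2.INTER_CUBIC))
E
```

```text
shift cm [0.01 1.99 0.09] heading deg 90.0 turn world ccw deg 0.0 => wy -0.0 tcp [0.5839 0.3789 0.2199] q6 -1.012 F [-0.3 -0.2  0.3] T [ 0.06  0.01 -0.01] w 0.0856 t 25.07
```

View pics/w16.png

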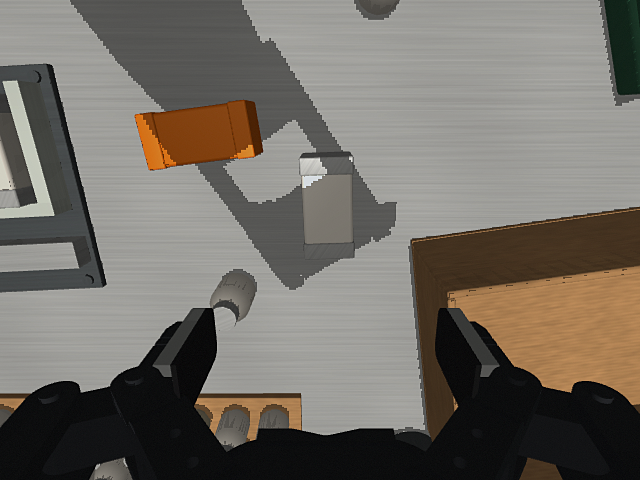

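View pics/w16c.png

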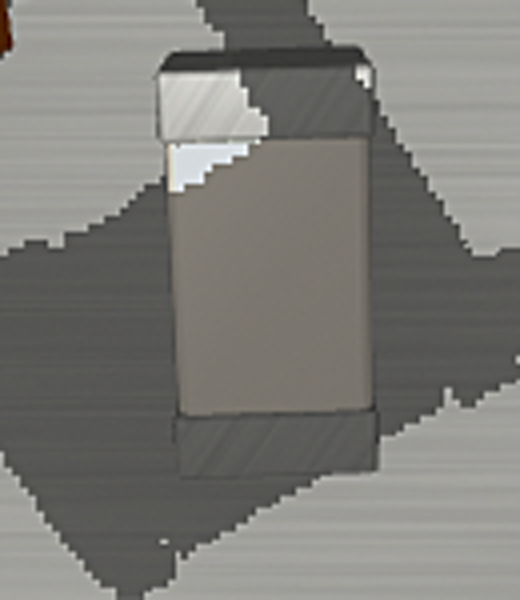

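```bash
python3 - <<'E'
from h import *
im=get_image('wrist')
c=rect(im,[(260+u/4-.4,140+v/4-.4) for u,v in[(157,73),(373,68),(178,477),(378,470)]])
plan([c[0],c[1],.022],np.radians(91.5))
print(ray(im,260,130,.045))
E
```

```text
centre [0.5832 0.3811] len 0.0886 wid 0.0446 yaw deg 1.85 1.68
shift cm [ 0.21 19.79  0.07] heading deg 90.0 turn world ccw deg 1.5 => wy -1.5 tcp [0.5839 0.3789 0.2199] q6 -1.012 F [-0.3 -0.1 -0.9] T [-0.01  0.02 -0.06] w 0.0851 t 25.12
[0.51725689 0.32666064 0.045     ]
```

>>> carry_out([
  {"x": 0.2, "y": 3.5, "z": 0.1, "wx": 0, "wy": -1.6, "wz": 0, "jaw": 1},
  {"x": 0.2, "y": 7, "z": 0.1, "wx": 0, "wy": -1.6, "wz": 0, "jaw": 1},
  {"x": 0.2, "y": 10.5, "z": 0.1, "wx": 0, "wy": -1.6, "wz": 0, "jaw": 1},
  {"x": 0.2, "y": 13, "z": 0.1, "wx": 0, "wy": -1.6, "wz": 0, "jaw": 1},
  {"x": 0.2, "y": 14, "z": 0.1, "wx": 0, "wy": -1.6, "wz": 0, "jaw": 1},
])

```text
time: 25.53
eef_pos: [0.5805, 0.3795, 0.0754]
ee_rot: [0.494, -0.493, -0.505, 0.509]
ft_force: [-0.2, 0.2, -0.1]
grip_width: 0.0854
```

```bash
python3 - <<'E'
from h import *
im=snap('wrist','w17')
plan([.5832,.3811,.022],np.radians(91.6))
E
```

```text
shift cm [ 0.17  5.32 -0.3 ] heading deg 91.6 turn world ccw deg 0.0 => wy -0.0 tcp [0.5805 0.3795 0.0752] q6 -1.036 F [ 0.2  0.1 -1. ] T [-0.04 -0.02 -0.05] w 0.0856 t 25.58
```

View pics/w17.png

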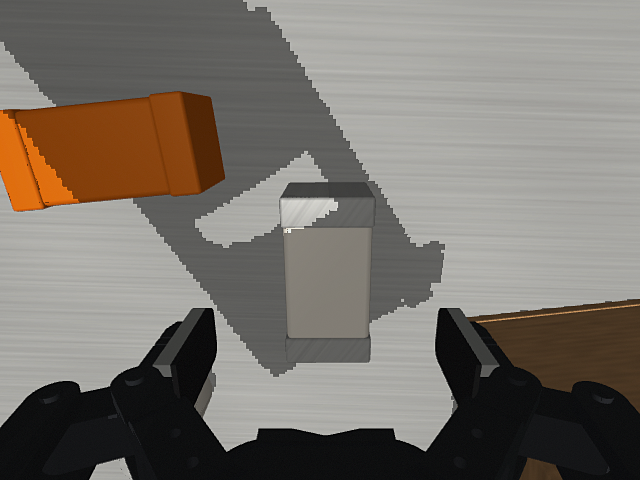

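```bash
python3 - <<'E'
from h import *
im=get_image('top')
for z in(0,.08): print(ray(im,108,215,z),ray(im,100,160,z))
s=get_image('scene')
for z in(0,.08): print(ray(s,541,318,z),ray(s,556,280,z))
E
```

```text
[0.62849768 0.46973863 0.        ] [0.76342959 0.49469825 0.        ]
[0.61247398 0.44065792 0.08      ] [0.73930979 0.46411992 0.08      ]
[0.63935397 0.46953876 0.        ] [0.54647198 0.51625635 0.        ]
[0.68432848 0.43819319 0.08      ] [0.59853923 0.48134329 0.08      ]
```

>>> carry_out([
  {"x": 0.05, "y": 2, "z": -0.1, "wx": 0, "wy": 0, "wz": 0, "jaw": 1},
  {"x": 0.05, "y": 4, "z": -0.1, "wx": 0, "wy": 0, "wz": 0, "jaw": 1},
  {"x": 0.05, "y": 5.4, "z": -0.1, "wx": 0, "wy": 0, "wz": 0, "jaw": 1},
  {"x": 0.05, "y": 5.4, "z": -0.1, "wx": 0, "wy": 0, "wz": 0, "jaw": -1},
  {"x": 0.05, "y": 5.4, "z": -0.1, "wx": 0, "wy": 0, "wz": 0, "jaw": -1},
], squeeze=60)

```text
time: 26.1
eef_pos: [0.5842, 0.3816, 0.0266]
ee_rot: [-0.493, 0.493, 0.507, -0.507]
ft_force: [-0.2, 0.2, 0.5]
grip_width: 0.064
```

>>> carry_out([
  {"x": 0, "y": 0, "z": 0, "wx": 0, "wy": 0, "wz": 0, "jaw": -1},
  {"x": 0, "y": 0, "z": 0, "wx": 0, "wy": 0, "wz": 0, "jaw": -1},
  {"x": 0, "y": 0, "z": 0, "wx": 0, "wy": 0, "wz": 0, "jaw": -1},
  {"x": 0, "y": 0, "z": 0, "wx": 0, "wy": 0, "wz": 0, "jaw": -1},
  {"x": 0, "y": 0, "z": 0, "wx": 0, "wy": 0, "wz": 0, "jaw": -1},
])

```text
time: 26.52
eef_pos: [0.5851, 0.3822, 0.0279]
ee_rot: [-0.493, 0.493, 0.508, -0.506]
ft_force: [0.7, 0.3, 6.3]
grip_width: 0.0431
```

>>> carry_out([
  {"x": 0, "y": -1, "z": 0, "wx": 0, "wy": 0, "wz": 0, "jaw": -1},
  {"x": 0, "y": -3, "z": 0, "wx": 0, "wy": 0, "wz": 0, "jaw": -1},
  {"x": 0, "y": -5, "z": 0, "wx": 0, "wy": 0, "wz": 0, "jaw": -1},
  {"x": 0, "y": -7, "z": 0, "wx": 0, "wy": 0, "wz": 0, "jaw": -1},
  {"x": 0, "y": -9, "z": 0, "wx": 0, "wy": 0, "wz": 0, "jaw": -1},
])

```text
time: 26.93
eef_pos: [0.5834, 0.3812, 0.117]
ee_rot: [0.493, -0.493, -0.507, 0.507]
ft_force: [0.3, 0.0, -2.7]
grip_width: 0.0437
```

>>> carry_out([
  {"x": 0, "y": 0, "z": 0, "wx": 0, "wy": 0, "wz": 0, "jaw": -1},
  {"x": 0, "y": 0, "z": 0, "wx": 0, "wy": 0, "wz": 0, "jaw": -1},
  {"x": 0, "y": 0, "z": 0, "wx": 0, "wy": 0, "wz": 0, "jaw": -1},
  {"x": 0, "y": 0, "z": 0, "wx": 0, "wy": 0, "wz": 0, "jaw": -1},
  {"x": 0, "y": 0, "z": 0, "wx": 0, "wy": 0, "wz": 0, "jaw": -1},
])

```text
time: 27.35
eef_pos: [0.5829, 0.3809, 0.1141]
ee_rot: [0.493, -0.493, -0.506, 0.508]
ft_force: [0.8, -0.5, -2.8]
grip_width: 0.0432
```

```bash
python3 - <<'E'
from cf import *
im=snap('wrist','w18')
p=cw(-.055,-.0675-.035)
plan([*p,.11],np.pi/2+Y)
E
```

```text
shift cm [-36.     0.49   6.33] heading deg 91.6 turn world ccw deg 1.3 => wy -1.3 tcp [0.5831 0.3809 0.1143] q6 -1.037 F [ 0.8 -0.  -3.7] T [0.02 0.01 0.  ] w 0.0435 t 27.4
```

View pics/w18.png

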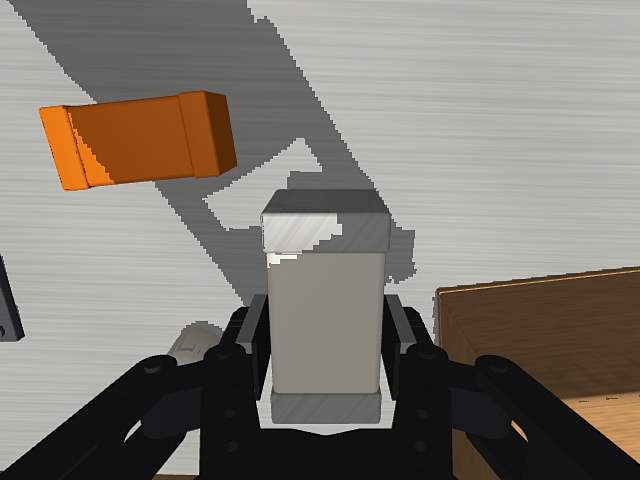

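>>> carry_out([
  {"x": -2.4, "y": 0, "z": 0.4, "wx": 0, "wy": 0, "wz": 0, "jaw": -1},
  {"x": -4.8, "y": 0, "z": 0.8, "wx": 0, "wy": 0, "wz": 0, "jaw": -1},
  {"x": -7.2, "y": 0, "z": 1.2, "wx": 0, "wy": 0, "wz": 0, "jaw": -1},
  {"x": -9.6, "y": 0, "z": 1.6, "wx": 0, "wy": 0, "wz": 0, "jaw": -1},
  {"x": -12, "y": 0, "z": 2.1, "wx": 0, "wy": 0, "wz": 0, "jaw": -1},
])

```text
time: 27.82
eef_pos: [0.5657, 0.2598, 0.1151]
ee_rot: [0.493, -0.493, -0.507, 0.507]
ft_force: [0.4, -0.9, -3.5]
grip_width: 0.0436
```

>>> carry_out([
  {"x": -2.4, "y": 0, "z": 0.4, "wx": 0, "wy": 0, "wz": 0, "jaw": -1},
  {"x": -4.8, "y": 0, "z": 0.8, "wx": 0, "wy": 0, "wz": 0, "jaw": -1},
  {"x": -7.2, "y": 0, "z": 1.2, "wx": 0, "wy": 0, "wz": 0, "jaw": -1},
  {"x": -9.6, "y": 0, "z": 1.6, "wx": 0, "wy": 0, "wz": 0, "jaw": -1},
  {"x": -12, "y": 0, "z": 2.1, "wx": 0, "wy": 0, "wz": 0, "jaw": -1},
])

```text
time: 28.23
eef_pos: [0.5481, 0.1392, 0.1153]
ee_rot: [0.493, -0.493, -0.507, 0.507]
ft_force: [1.3, -0.1, -2.9]
grip_width: 0.0438
```

>>> carry_out([
  {"x": -2.4, "y": 0, "z": 0.4, "wx": 0, "wy": 0, "wz": 0, "jaw": -1},
  {"x": -4.8, "y": 0, "z": 0.8, "wx": 0, "wy": 0, "wz": 0, "jaw": -1},
  {"x": -7.2, "y": 0, "z": 1.2, "wx": 0, "wy": -0.6, "wz": 0, "jaw": -1},
  {"x": -9.6, "y": 0, "z": 1.6, "wx": 0, "wy": -1.3, "wz": 0, "jaw": -1},
  {"x": -12, "y": 0, "z": 2.1, "wx": 0, "wy": -1.3, "wz": 0, "jaw": -1},
])

```text
time: 28.65
eef_pos: [0.5305, 0.0187, 0.1154]
ee_rot: [0.487, -0.487, -0.512, 0.513]
ft_force: [0.0, -0.5, -2.4]
grip_width: 0.0435
```

>>> carry_out([
  {"x": 0, "y": 0, "z": 0, "wx": 0, "wy": 0, "wz": 0, "jaw": -1},
  {"x": 0, "y": 0, "z": 0, "wx": 0, "wy": 0, "wz": 0, "jaw": -1},
  {"x": 0, "y": 0, "z": 0, "wx": 0, "wy": 0, "wz": 0, "jaw": -1},
  {"x": 0, "y": 0, "z": 0, "wx": 0, "wy": 0, "wz": 0, "jaw": -1},
  {"x": 0, "y": 0, "z": 0, "wx": 0, "wy": 0, "wz": 0, "jaw": -1},
])

```text
time: 29.07
eef_pos: [0.5309, 0.0207, 0.1157]
ee_rot: [-0.487, 0.487, 0.513, -0.513]
ft_force: [0.2, 0.6, -2.7]
grip_width: 0.0437
```

```bash
python3 - <<'E'
from cf import *
im=snap('wrist','w19')
p=cw(-.055,-.0675-.035)
plan([*p,.11],np.pi/2+Y)
E
```

```text
shift cm [-0.12  0.57  0.12] heading deg 92.9 turn world ccw deg -0.1 => wy 0.1 tcp [0.5309 0.0207 0.1157] q6 -1.606 F [ 0.2  0.5 -3.4] T [-0.02 -0.03 -0.02] w 0.0436 t 29.12
```

View pics/w19.png

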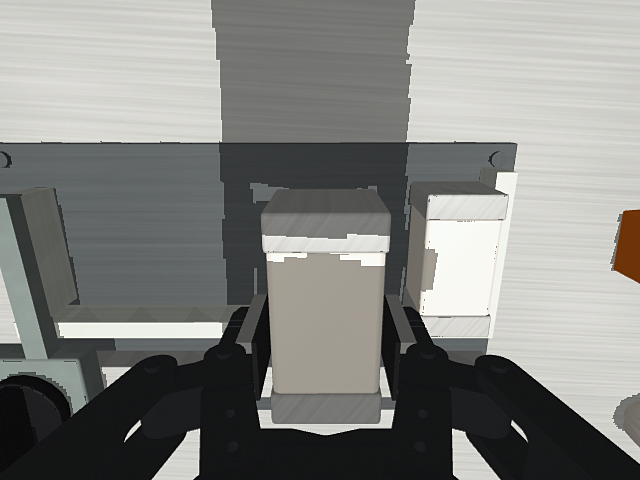

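>>> carry_out([
  {"x": 0, "y": 2, "z": 0, "wx": 0, "wy": 0, "wz": 0, "jaw": -1},
  {"x": 0, "y": 4, "z": 0, "wx": 0, "wy": 0, "wz": 0, "jaw": -1},
  {"x": 0, "y": 6, "z": 0, "wx": 0, "wy": 0, "wz": 0, "jaw": -1},
  {"x": 0, "y": 7, "z": 0, "wx": 0, "wy": 0, "wz": 0, "jaw": -1},
  {"x": 0, "y": 7.6, "z": 0, "wx": 0, "wy": 0, "wz": 0, "jaw": -1},
])

```text
time: 29.53
eef_pos: [0.5299, 0.0203, 0.0385]
ee_rot: [0.488, -0.487, -0.512, 0.513]
ft_force: [0.2, 0.0, -2.9]
grip_width: 0.0433
```

>>> carry_out([
  {"x": 0, "y": 0.1, "z": 0, "wx": 0, "wy": 0, "wz": 0, "jaw": -1},
  {"x": 0, "y": 0.2, "z": 0, "wx": 0, "wy": 0, "wz": 0, "jaw": -1},
  {"x": 0, "y": 0.3, "z": 0, "wx": 0, "wy": 0, "wz": 0, "jaw": -1},
  {"x": 0, "y": 0.3, "z": 0, "wx": 0, "wy": 0, "wz": 0, "jaw": -1},
  {"x": 0, "y": 0.3, "z": 0, "wx": 0, "wy": 0, "wz": 0, "jaw": -1},
])

```text
time: 29.95
eef_pos: [0.5312, 0.0199, 0.0375]
ee_rot: [-0.487, 0.488, 0.513, -0.512]
ft_force: [0.6, 0.1, -2.9]
grip_width: 0.0434
```

>>> carry_out([
  {"x": 0, "y": 0.1, "z": 0, "wx": 0, "wy": 0, "wz": 0, "jaw": -1},
  {"x": 0, "y": 0.2, "z": 0, "wx": 0, "wy": 0, "wz": 0, "jaw": -1},
  {"x": 0, "y": 0.2, "z": 0, "wx": 0, "wy": 0, "wz": 0, "jaw": -1},
  {"x": 0, "y": 0.2, "z": 0, "wx": 0, "wy": 0, "wz": 0, "jaw": -1},
  {"x": 0, "y": 0.2, "z": 0, "wx": 0, "wy": 0, "wz": 0, "jaw": -1},
])

```text
time: 30.37
eef_pos: [0.5312, 0.0198, 0.0359]
ee_rot: [-0.487, 0.488, 0.513, -0.512]
ft_force: [-2.3, 0.6, 7.9]
grip_width: 0.0433
```

>>> carry_out([
  {"x": 0, "y": 0.05, "z": -0.1, "wx": 0, "wy": 0, "wz": 0, "jaw": -1},
  {"x": 0, "y": 0.05, "z": -0.2, "wx": 0, "wy": 0, "wz": 0, "jaw": -1},
  {"x": 0, "y": 0.05, "z": -0.3, "wx": 0, "wy": 0, "wz": 0, "jaw": -1},
  {"x": 0, "y": 0.05, "z": -0.4, "wx": 0, "wy": 0, "wz": 0, "jaw": -1},
  {"x": 0, "y": 0.05, "z": -0.4, "wx": 0, "wy": 0, "wz": 0, "jaw": -1},
])

```text
time: 30.78
eef_pos: [0.5311, 0.0198, 0.0358]
ee_rot: [0.489, -0.486, -0.511, 0.514]
ft_force: [-16.3, -2.5, 29.0]
grip_width: 0.0434
```

>>> carry_out([
  {"x": 0, "y": -0.2, "z": 0, "wx": 0, "wy": 0, "wz": 0, "jaw": -1},
  {"x": 0, "y": -0.2, "z": 0, "wx": 0, "wy": 0, "wz": 0, "jaw": -1},
  {"x": 0, "y": -0.2, "z": 0, "wx": 0, "wy": 0, "wz": 0, "jaw": -1},
  {"x": 0, "y": -0.2, "z": -0.1, "wx": 0, "wy": 0, "wz": 0, "jaw": -1},
  {"x": 0, "y": -0.2, "z": -0.2, "wx": 0, "wy": 0, "wz": 0, "jaw": -1},
])

```text
time: 31.2
eef_pos: [0.5369, 0.0202, 0.0361]
ee_rot: [0.487, -0.487, -0.512, 0.512]
ft_force: [-0.9, 0.1, -3.9]
grip_width: 0.0437
```

```bash
python3 - <<'E'
from cf import *
im=snap('wrist','w20')
p=cw(-.045,-.0675-.035)
plan([*p,.035],np.pi/2+Y)
print(np.round(rot(read_state()['ee_rot']),3))
E
```

```text
shift cm [-0.04  0.11 -0.25] heading deg 92.9 turn world ccw deg 0.0 => wy -0.0 tcp [0.5372 0.0201 0.0361] q6 -1.605 F [ 0.6  0.4 -3.6] T [-0.02 -0.04  0.01] w 0.0433 t 31.25
[[-0.05   0.    -0.999]
 [ 0.999  0.    -0.05 ]
 [ 0.    -1.    -0.   ]]
```

View pics/w20.png

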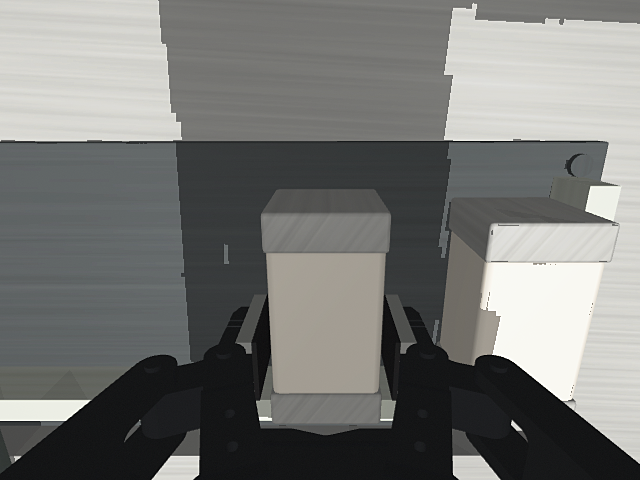

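>>> carry_out([
  {"x": 0, "y": 0, "z": -0.1, "wx": 0, "wy": 0, "wz": 0, "jaw": -1},
  {"x": 0, "y": 0, "z": -0.2, "wx": 0, "wy": 0, "wz": 0, "jaw": -1},
  {"x": 0, "y": 0, "z": -0.3, "wx": 0, "wy": 0, "wz": 0, "jaw": -1},
  {"x": 0, "y": 0, "z": -0.3, "wx": 0, "wy": 0, "wz": 0, "jaw": -1},
  {"x": 0, "y": 0, "z": -0.3, "wx": 0, "wy": 0, "wz": 0, "jaw": -1},
])

```text
time: 31.67
eef_pos: [0.5398, 0.0203, 0.0363]
ee_rot: [0.487, -0.487, -0.512, 0.512]
ft_force: [0.5, -0.7, -2.5]
grip_width: 0.0434
```

>>> carry_out([
  {"x": 0, "y": 0, "z": -0.1, "wx": 0, "wy": 0, "wz": 0, "jaw": -1},
  {"x": 0, "y": 0, "z": -0.2, "wx": 0, "wy": 0, "wz": 0, "jaw": -1},
  {"x": 0, "y": 0, "z": -0.2, "wx": 0, "wy": 0, "wz": 0, "jaw": -1},
  {"x": 0, "y": 0, "z": -0.2, "wx": 0, "wy": 0, "wz": 0, "jaw": -1},
  {"x": 0, "y": 0, "z": -0.2, "wx": 0, "wy": 0, "wz": 0, "jaw": -1},
])

```text
time: 32.08
eef_pos: [0.5415, 0.0204, 0.0362]
ee_rot: [0.487, -0.487, -0.512, 0.512]
ft_force: [-0.8, 0.1, -3.3]
grip_width: 0.0433
```

>>> carry_out([
  {"x": 0, "y": 0, "z": -0.1, "wx": 0, "wy": 0, "wz": 0, "jaw": -1},
  {"x": 0, "y": 0, "z": -0.2, "wx": 0, "wy": 0, "wz": 0, "jaw": -1},
  {"x": 0, "y": 0, "z": -0.2, "wx": 0, "wy": 0, "wz": 0, "jaw": -1},
  {"x": 0, "y": 0, "z": -0.2, "wx": 0, "wy": 0, "wz": 0, "jaw": -1},
  {"x": 0, "y": 0, "z": -0.2, "wx": 0, "wy": 0, "wz": 0, "jaw": -1},
])

```text
time: 32.5
eef_pos: [0.5415, 0.0204, 0.036]
ee_rot: [0.488, -0.486, -0.511, 0.513]
ft_force: [-7.1, -0.9, 2.2]
grip_width: 0.0438
```

>>> carry_out([
  {"x": 0, "y": 0, "z": -0.1, "wx": 0, "wy": 0, "wz": 0, "jaw": -1},
  {"x": 0, "y": 0, "z": -0.2, "wx": 0, "wy": 0, "wz": 0, "jaw": -1},
  {"x": 0, "y": 0, "z": -0.2, "wx": 0, "wy": 0, "wz": 0, "jaw": -1},
  {"x": 0, "y": 0, "z": -0.2, "wx": 0, "wy": 0, "wz": 0, "jaw": -1},
  {"x": 0, "y": 0, "z": -0.2, "wx": 0, "wy": 0, "wz": 0, "jaw": -1},
])

```text
time: 32.92
eef_pos: [0.5415, 0.0204, 0.036]
ee_rot: [0.489, -0.485, -0.51, 0.514]
ft_force: [-13.0, -2.4, 9.6]
grip_width: 0.0437
```

>>> carry_out([
  {"x": 0, "y": 0, "z": 0.35, "wx": 0, "wy": 0, "wz": 0, "jaw": -1},
  {"x": 0, "y": 0, "z": 0.35, "wx": 0, "wy": 0, "wz": 0, "jaw": -1},
  {"x": 0, "y": 0, "z": 0.35, "wx": 0, "wy": 0, "wz": 0, "jaw": 0.4},
  {"x": 0, "y": 0, "z": 0.35, "wx": 0, "wy": 0, "wz": 0, "jaw": 0.4},
  {"x": 0, "y": 0, "z": 0.35, "wx": 0, "wy": 0, "wz": 0, "jaw": 0.4},
])

```text
time: 33.33
eef_pos: [0.5434, 0.0205, 0.0367]
ee_rot: [-0.487, 0.488, 0.513, -0.512]
ft_force: [1.2, -0.2, 0.4]
grip_width: 0.0599
```

>>> carry_out([
  {"x": 0, "y": -1, "z": 0, "wx": 0, "wy": 0, "wz": 0, "jaw": 0.4},
  {"x": 0, "y": -3, "z": 0, "wx": 0, "wy": 0, "wz": 0, "jaw": 0.4},
  {"x": 0, "y": -5, "z": 0, "wx": 0, "wy": 0, "wz": 0, "jaw": 0.4},
  {"x": 0, "y": -7, "z": 0, "wx": 0, "wy": 0, "wz": 0, "jaw": 0.4},
  {"x": 0, "y": -8, "z": 0, "wx": 0, "wy": 0, "wz": 0, "jaw": 0.4},
])

```text
time: 33.75
eef_pos: [0.5438, 0.0205, 0.1193]
ee_rot: [-0.486, 0.488, 0.513, -0.511]
ft_force: [0.2, 0.8, -0.1]
grip_width: 0.06
```

>>> carry_out([
  {"x": -1.4, "y": -2, "z": 0.2, "wx": 0, "wy": 0, "wz": 0, "jaw": -1},
  {"x": -2.8, "y": -4, "z": 0.2, "wx": 0, "wy": 0, "wz": 0, "jaw": -1},
  {"x": -4.2, "y": -4, "z": 0.2, "wx": 0, "wy": 0, "wz": 0, "jaw": -1},
  {"x": -6, "y": -4, "z": 0.2, "wx": 0, "wy": 0, "wz": 0, "jaw": -1},
  {"x": -7, "y": -4, "z": 0.2, "wx": 0, "wy": 0, "wz": 0, "jaw": -1},
])

```text
time: 34.17
eef_pos: [0.5442, -0.0509, 0.1572]
ee_rot: [-0.487, 0.488, 0.513, -0.512]
ft_force: [-1.1, -0.1, 0.5]
grip_width: 0.0007
```

>>> carry_out([
  {"x": 0, "y": 0, "z": 0, "wx": 0, "wy": 0, "wz": 0, "jaw": -1},
  {"x": 0, "y": 0, "z": 0, "wx": 0, "wy": 0, "wz": 0, "jaw": -1},
  {"x": 0, "y": 0, "z": 0, "wx": 0, "wy": 0, "wz": 0, "jaw": -1},
  {"x": 0, "y": 0, "z": 0, "wx": 0, "wy": 0, "wz": 0, "jaw": -1},
  {"x": 0, "y": 0, "z": 0, "wx": 0, "wy": 0, "wz": 0, "jaw": -1},
])

```text
time: 34.58
eef_pos: [0.5435, -0.0489, 0.1561]
ee_rot: [0.487, -0.487, -0.512, 0.513]
ft_force: [0.2, 0.3, -0.2]
grip_width: -0.0002
```

```bash
python3 - <<'E'
from cf import *
im=snap('wrist','w21')
p=cw(-.045,-.158)
plan([*p,.03],np.pi/2+Y)
E
```

```text
shift cm [ 1.34 12.61  0.04] heading deg 92.9 turn world ccw deg -0.1 => wy 0.1 tcp [ 0.5436 -0.0489  0.1561] q6 -1.733 F [0.1 0.1 0.6] T [-0.02  0.02 -0.05] w 0.0002 t 34.63
```

View pics/w21.png

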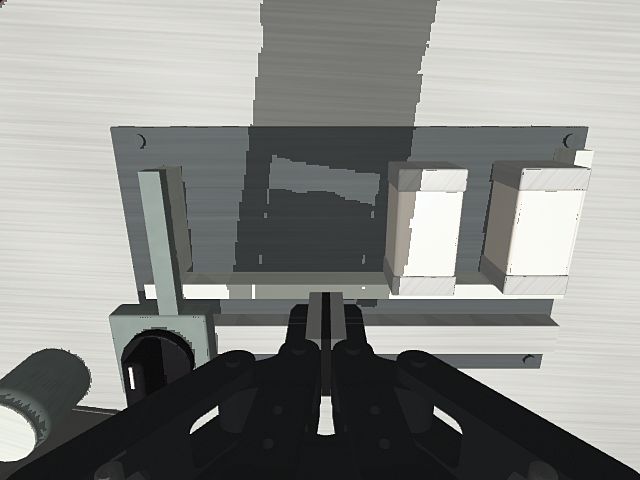

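>>> carry_out([
  {"x": 0, "y": 3, "z": 0.1, "wx": 0, "wy": 0, "wz": 0, "jaw": -1},
  {"x": 0, "y": 6, "z": 0.1, "wx": 0, "wy": 0, "wz": 0, "jaw": -1},
  {"x": 0, "y": 9, "z": 0.1, "wx": 0, "wy": 0, "wz": 0, "jaw": -1},
  {"x": 0, "y": 11.5, "z": 0.1, "wx": 0, "wy": 0, "wz": 0, "jaw": -1},
  {"x": 0, "y": 13.1, "z": 0.1, "wx": 0, "wy": 0, "wz": 0, "jaw": -1},
])

```text
time: 35.05
eef_pos: [0.5414, -0.0491, 0.0228]
ee_rot: [0.488, -0.486, -0.512, 0.513]
ft_force: [0.3, 0.3, -0.8]
grip_width: -0.0001
```

>>> carry_out([
  {"x": 0.6, "y": 0, "z": 0, "wx": 0, "wy": 0, "wz": 0, "jaw": -1},
  {"x": 1.2, "y": 0, "z": 0, "wx": 0, "wy": 0, "wz": 0, "jaw": -1},
  {"x": 1.8, "y": 0, "z": 0, "wx": 0, "wy": 0, "wz": 0, "jaw": -1},
  {"x": 2.4, "y": 0, "z": 0, "wx": 0, "wy": 0, "wz": 0, "jaw": -1},
  {"x": 3, "y": 0, "z": 0, "wx": 0, "wy": 0, "wz": 0, "jaw": -1},
])

```text
time: 35.47
eef_pos: [0.5421, -0.0188, 0.0267]
ee_rot: [-0.487, 0.488, 0.513, -0.512]
ft_force: [0.6, -0.8, 0.6]
grip_width: 0.0
```

>>> carry_out([
  {"x": 0.5, "y": 0, "z": 0, "wx": 0, "wy": 0, "wz": 0, "jaw": -1},
  {"x": 1, "y": 0, "z": 0, "wx": 0, "wy": 0, "wz": 0, "jaw": -1},
  {"x": 1.5, "y": 0, "z": 0, "wx": 0, "wy": 0, "wz": 0, "jaw": -1},
  {"x": 2, "y": 0, "z": 0, "wx": 0, "wy": 0, "wz": 0, "jaw": -1},
  {"x": 2.5, "y": 0, "z": 0, "wx": 0, "wy": 0, "wz": 0, "jaw": -1},
])

```text
time: 35.88
eef_pos: [0.5401, 0.0056, 0.0255]
ee_rot: [-0.487, 0.488, 0.512, -0.512]
ft_force: [0.5, -2.9, 1.8]
grip_width: 0.0003
```

>>> carry_out([
  {"x": 0.2, "y": 0, "z": 0, "wx": 0, "wy": 0, "wz": 0, "jaw": -1},
  {"x": 0.4, "y": 0, "z": 0, "wx": 0, "wy": 0, "wz": 0, "jaw": -1},
  {"x": 0.6, "y": 0, "z": 0, "wx": 0, "wy": 0, "wz": 0, "jaw": -1},
  {"x": 0.8, "y": 0, "z": 0, "wx": 0, "wy": 0, "wz": 0, "jaw": -1},
  {"x": 0.9, "y": 0, "z": 0, "wx": 0, "wy": 0, "wz": 0, "jaw": -1},
])

```text
time: 36.3
eef_pos: [0.5395, 0.0144, 0.0253]
ee_rot: [0.487, -0.487, -0.512, 0.512]
ft_force: [0.1, -2.1, 1.6]
grip_width: 0.0
```

>>> carry_out([
  {"x": 0.1, "y": 0, "z": 0, "wx": 0, "wy": 0, "wz": 0, "jaw": -1},
  {"x": 0.2, "y": 0, "z": 0, "wx": 0, "wy": 0, "wz": 0, "jaw": -1},
  {"x": 0.3, "y": 0, "z": 0, "wx": 0, "wy": 0, "wz": 0, "jaw": -1},
  {"x": 0.4, "y": 0, "z": 0, "wx": 0, "wy": 0, "wz": 0, "jaw": -1},
  {"x": 0.4, "y": 0, "z": 0, "wx": 0, "wy": 0, "wz": 0, "jaw": -1},
])

```text
time: 36.72
eef_pos: [0.5393, 0.0183, 0.0253]
ee_rot: [0.487, -0.487, -0.512, 0.512]
ft_force: [0.0, -2.8, 1.0]
grip_width: -0.0004
```

>>> carry_out([
  {"x": 0.1, "y": 0, "z": 0, "wx": 0, "wy": 0, "wz": 0, "jaw": -1},
  {"x": 0.1, "y": 0, "z": 0, "wx": 0, "wy": 0, "wz": 0, "jaw": -1},
  {"x": 0.1, "y": 0, "z": 0, "wx": 0, "wy": 0, "wz": 0, "jaw": -1},
  {"x": 0.1, "y": 0, "z": 0, "wx": 0, "wy": 0, "wz": 0, "jaw": -1},
  {"x": 0.1, "y": 0, "z": 0, "wx": 0, "wy": 0, "wz": 0, "jaw": -1},
])

```text
time: 37.13
eef_pos: [0.5393, 0.0184, 0.0253]
ee_rot: [0.487, -0.488, -0.512, 0.513]
ft_force: [0.7, -9.4, 1.2]
grip_width: -0.0003
```

>>> carry_out([
  {"x": 0.1, "y": 0, "z": 0, "wx": 0, "wy": 0, "wz": 0, "jaw": -1},
  {"x": 0.1, "y": 0, "z": 0, "wx": 0, "wy": 0, "wz": 0, "jaw": -1},
  {"x": -0.3, "y": 0, "z": 0, "wx": 0, "wy": 0, "wz": 0, "jaw": -1},
  {"x": -1, "y": 0, "z": 0, "wx": 0, "wy": 0, "wz": 0, "jaw": -1},
  {"x": -1.5, "y": -1, "z": 0, "wx": 0, "wy": 0, "wz": 0, "jaw": -1},
])

```text
time: 37.55
eef_pos: [0.5386, 0.0041, 0.0341]
ee_rot: [0.488, -0.486, -0.512, 0.513]
ft_force: [-0.9, -0.9, 0.2]
grip_width: -0.0001
```

>>> carry_out([
  {"x": 0, "y": -3, "z": 0, "wx": 0, "wy": 0, "wz": 0, "jaw": -1},
  {"x": 0, "y": -6, "z": 0, "wx": 0, "wy": 0, "wz": 0, "jaw": -1},
  {"x": 0, "y": -9, "z": 0, "wx": 0, "wy": 0, "wz": 0, "jaw": -1},
  {"x": 0, "y": -11, "z": 0, "wx": 0, "wy": 0, "wz": 0, "jaw": -1},
  {"x": 0, "y": -13, "z": 0, "wx": 0, "wy": 0, "wz": 0, "jaw": -1},
])

```text
time: 37.97
eef_pos: [0.5402, 0.0042, 0.1677]
ee_rot: [-0.487, 0.488, 0.513, -0.512]
ft_force: [0.4, 0.3, -1.5]
grip_width: -0.0004
```

>>> carry_out([
  {"x": 0, "y": 0, "z": 0, "wx": 0, "wy": 0, "wz": 0, "jaw": -1},
  {"x": 0, "y": 0, "z": 0, "wx": 0, "wy": 0, "wz": 0, "jaw": -1},
  {"x": 0, "y": 0, "z": 0, "wx": 0, "wy": 0, "wz": 0, "jaw": -1},
  {"x": 0, "y": 0, "z": 0, "wx": 0, "wy": 0, "wz": 0, "jaw": -1},
  {"x": 0, "y": 0, "z": 0, "wx": 0, "wy": 0, "wz": 0, "jaw": -1},
])

```text
time: 38.38
eef_pos: [0.5392, 0.0043, 0.1642]
ee_rot: [0.488, -0.487, -0.512, 0.513]
ft_force: [0.5, 0.5, -0.2]
grip_width: 0.0003
```

```bash
python3 - <<'E'
from cf import *
im=snap('wrist','w22')
p=cw(-.12,-.0225)
plan([*p,.10],np.pi/2+Y)
cv2.imwrite('pics/w22c.png',cv2.resize(im['pixels'][130:310,320:500],None,fx=3.3,fy=3.3))
s=snap('scene','s22');cv2.imwrite('pics/s22c.png',cv2.resize(s['pixels'][230:310,310:400],None,fx=6,fy=6))
E
```

```text
shift cm [9.55 6.44 7.37] heading deg 92.9 turn world ccw deg -0.0 => wy 0.0 tcp [0.5393 0.0043 0.1643] q6 -1.635 F [-0.3 -0.6 -0.7] T [ 0.02 -0.01 -0.04] w 0.0 t 38.43
```

View pics/w22c.png

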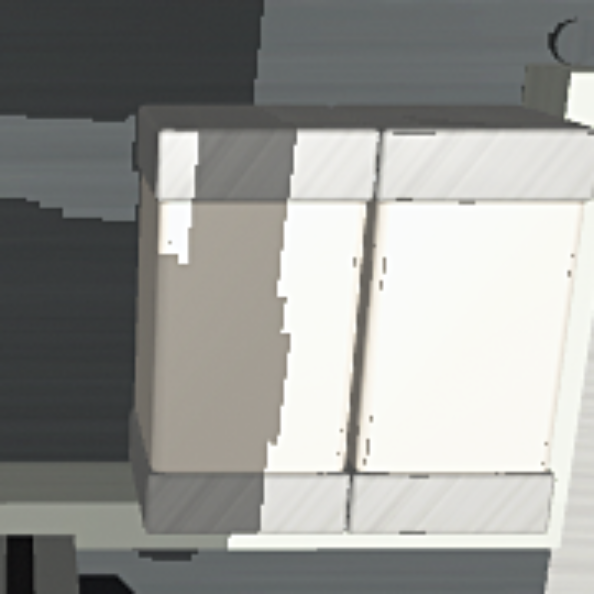

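View pics/s22c.png

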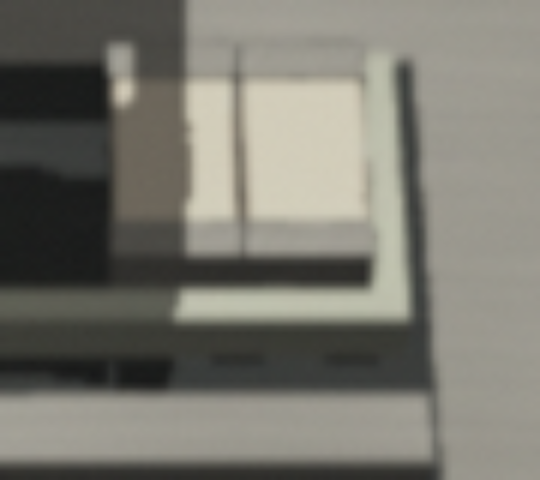

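>>> carry_out([
  {"x": 1.5, "y": 0, "z": 1.8, "wx": 0, "wy": 0, "wz": 0, "jaw": -1},
  {"x": 3, "y": 0, "z": 3.6, "wx": 0, "wy": 0, "wz": 0, "jaw": -1},
  {"x": 4.5, "y": 0, "z": 5.4, "wx": 0, "wy": 0, "wz": 0, "jaw": -1},
  {"x": 6, "y": 0, "z": 7, "wx": 0, "wy": 0, "wz": 0, "jaw": -1},
  {"x": 7.3, "y": 0, "z": 8, "wx": 0, "wy": 0, "wz": 0, "jaw": -1},
])

```text
time: 38.9
eef_pos: [0.4542, 0.0737, 0.1646]
ee_rot: [0.488, -0.487, -0.512, 0.513]
ft_force: [-0.4, 0.8, 0.3]
grip_width: 0.0005
```

>>> carry_out([
  {"x": 0, "y": 2, "z": 0, "wx": 0, "wy": 0, "wz": 0, "jaw": -1},
  {"x": 0, "y": 5, "z": 0, "wx": 0, "wy": 0, "wz": 0, "jaw": -1},
  {"x": 0, "y": 8, "z": 0, "wx": 0, "wy": 0, "wz": 0, "jaw": -1},
  {"x": 0, "y": 11, "z": 0, "wx": 0, "wy": 0, "wz": 0, "jaw": -1},
  {"x": 0, "y": 13.4, "z": 0, "wx": 0, "wy": 0, "wz": 0, "jaw": -1},
])

```text
time: 39.32
eef_pos: [0.4557, 0.0732, 0.0293]
ee_rot: [0.488, -0.487, -0.512, 0.513]
ft_force: [0.3, 0.2, -0.1]
grip_width: 0.0001
```

>>> carry_out([
  {"x": 0, "y": 0, "z": -0.4, "wx": 0, "wy": 0, "wz": 0, "jaw": -1},
  {"x": 0, "y": 0, "z": -0.8, "wx": 0, "wy": 0, "wz": 0, "jaw": -1},
  {"x": 0, "y": 0, "z": -1.1, "wx": 0, "wy": 0, "wz": 0, "jaw": -1},
  {"x": 0, "y": 0, "z": -1.4, "wx": 0, "wy": 0, "wz": 0, "jaw": -1},
  {"x": 0, "y": 0, "z": -1.6, "wx": 0, "wy": 0, "wz": 0, "jaw": -1},
])

```text
time: 39.73
eef_pos: [0.4742, 0.0742, 0.0328]
ee_rot: [-0.487, 0.488, 0.513, -0.511]
ft_force: [-0.5, 0.3, -0.1]
grip_width: 0.0001
```

```bash
python3 - <<'E'
from cf import *
plan([*cw(-.101,-.045),.03],np.pi/2+Y)
im=snap('wrist','w23')
E
```

```text
shift cm [ 0.    0.28 -0.66] heading deg 92.9 turn world ccw deg 0.0 => wy -0.0 tcp [0.4742 0.0742 0.0328] q6 -1.49 F [-0.5  0.3 -0.1] T [-0.   -0.    0.02] w 0.0001 t 39.73
```

View pics/w23.png

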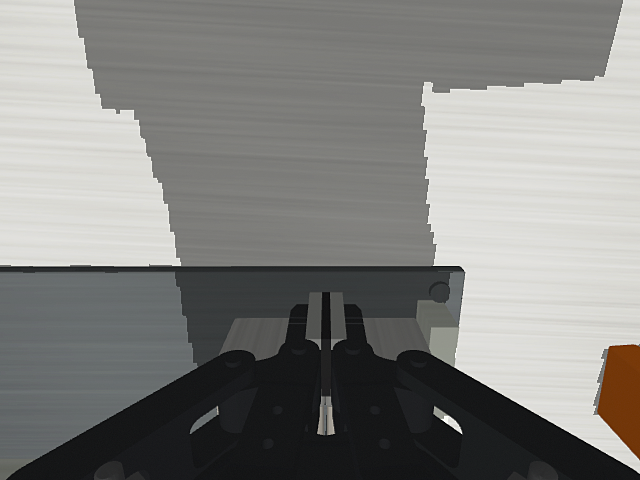

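Now gently forward to touch both caps at the joint.

>>> carry_out([
  {"x": 0, "y": 0.3, "z": -0.1, "wx": 0, "wy": 0, "wz": 0, "jaw": -1},
  {"x": 0, "y": 0.3, "z": -0.2, "wx": 0, "wy": 0, "wz": 0, "jaw": -1},
  {"x": 0, "y": 0.3, "z": -0.3, "wx": 0, "wy": 0, "wz": 0, "jaw": -1},
  {"x": 0, "y": 0.3, "z": -0.4, "wx": 0, "wy": 0, "wz": 0, "jaw": -1},
  {"x": 0, "y": 0.3, "z": -0.4, "wx": 0, "wy": 0, "wz": 0, "jaw": -1},
])

```text
time: 40.2
eef_pos: [0.4766, 0.0742, 0.0284]
ee_rot: [-0.487, 0.487, 0.512, -0.512]
ft_force: [-0.1, 0.3, 0.0]
grip_width: 0.0001
```

>>> carry_out([
  {"x": 0, "y": 0, "z": -0.1, "wx": 0, "wy": 0, "wz": 0, "jaw": -1},
  {"x": 0, "y": 0, "z": -0.2, "wx": 0, "wy": 0, "wz": 0, "jaw": -1},
  {"x": 0, "y": 0, "z": -0.2, "wx": 0, "wy": 0, "wz": 0, "jaw": -1},
  {"x": 0, "y": 0, "z": -0.2, "wx": 0, "wy": 0, "wz": 0, "jaw": -1},
  {"x": 0, "y": 0, "z": -0.2, "wx": 0, "wy": 0, "wz": 0, "jaw": -1},
])

```text
time: 40.62
eef_pos: [0.4784, 0.0743, 0.0283]
ee_rot: [0.487, -0.487, -0.512, 0.512]
ft_force: [0.0, 0.4, 0.2]
grip_width: 0.0001
```

>>> carry_out([
  {"x": 0, "y": 0, "z": -0.1, "wx": 0, "wy": 0, "wz": 0, "jaw": -1},
  {"x": 0, "y": 0, "z": -0.2, "wx": 0, "wy": 0, "wz": 0, "jaw": -1},
  {"x": 0, "y": 0, "z": -0.2, "wx": 0, "wy": 0, "wz": 0, "jaw": -1},
  {"x": 0, "y": 0, "z": -0.2, "wx": 0, "wy": 0, "wz": 0, "jaw": -1},
  {"x": 0, "y": 0, "z": -0.2, "wx": 0, "wy": 0, "wz": 0, "jaw": -1},
])

```text
time: 41.03
eef_pos: [0.4799, 0.0743, 0.0282]
ee_rot: [0.488, -0.487, -0.512, 0.513]
ft_force: [-2.3, 0.4, 1.5]
grip_width: 0.0
```

>>> carry_out([
  {"x": 0, "y": 0, "z": -0.1, "wx": 0, "wy": 0, "wz": 0, "jaw": -1},
  {"x": 0, "y": 0, "z": -0.15, "wx": 0, "wy": 0, "wz": 0, "jaw": -1},
  {"x": 0, "y": 0, "z": -0.15, "wx": 0, "wy": 0, "wz": 0, "jaw": -1},
  {"x": 0, "y": 0, "z": -0.15, "wx": 0, "wy": 0, "wz": 0, "jaw": -1},
  {"x": 0, "y": 0, "z": -0.15, "wx": 0, "wy": 0, "wz": 0, "jaw": -1},
])

```text
time: 41.45
eef_pos: [0.4806, 0.0743, 0.0281]
ee_rot: [0.488, -0.487, -0.512, 0.513]
ft_force: [-5.8, -0.1, 2.9]
grip_width: 0.0001
```

>>> carry_out([
  {"x": 0, "y": 0, "z": -0.1, "wx": 0, "wy": 0, "wz": 0, "jaw": -1},
  {"x": 0, "y": 0, "z": -0.1, "wx": 0, "wy": 0, "wz": 0, "jaw": -1},
  {"x": 0, "y": 0, "z": -0.1, "wx": 0, "wy": 0, "wz": 0, "jaw": -1},
  {"x": 0, "y": 0, "z": -0.1, "wx": 0, "wy": 0, "wz": 0, "jaw": -1},
  {"x": 0, "y": 0, "z": -0.1, "wx": 0, "wy": 0, "wz": 0, "jaw": -1},
])

```text
time: 41.87
eef_pos: [0.4806, 0.0743, 0.028]
ee_rot: [0.488, -0.486, -0.511, 0.514]
ft_force: [-7.8, -0.1, 5.7]
grip_width: 0.0001
```

>>> carry_out([
  {"x": 0, "y": 0, "z": 0.5, "wx": 0, "wy": 0, "wz": 0, "jaw": -1},
  {"x": 0, "y": 0, "z": 2, "wx": 0, "wy": 0, "wz": 0, "jaw": -1},
  {"x": 0, "y": -4, "z": 2, "wx": 0, "wy": 0, "wz": 0, "jaw": -1},
  {"x": 0, "y": -8, "z": 2, "wx": 0, "wy": 0, "wz": 0, "jaw": -1},
  {"x": 0, "y": -12, "z": 2, "wx": 0, "wy": 0, "wz": 0, "jaw": -1},
])

```text
time: 42.28
eef_pos: [0.4628, 0.0735, 0.1492]
ee_rot: [0.487, -0.487, -0.512, 0.513]
ft_force: [2.4, 0.4, -0.2]
grip_width: -0.0
```

>>> carry_out([
  {"x": 0, "y": -2, "z": 0, "wx": 0, "wy": 0, "wz": 0, "jaw": -1},
  {"x": 0, "y": -4, "z": 0, "wx": 0, "wy": 0, "wz": 0, "jaw": 1},
  {"x": 0, "y": -6, "z": 0, "wx": 0, "wy": 0, "wz": 0, "jaw": 1},
  {"x": 0, "y": -6, "z": 0, "wx": 0, "wy": 0, "wz": 0, "jaw": 1},
  {"x": 0, "y": -6, "z": 0, "wx": 0, "wy": 0, "wz": 0, "jaw": 1},
])

```text
time: 42.7
eef_pos: [0.4643, 0.0736, 0.2095]
ee_rot: [-0.486, 0.488, 0.514, -0.511]
ft_force: [0.5, 1.4, -1.2]
grip_width: 0.0486
```

```bash
python3 - <<'E'
from cf import *
plan([.6462,-.1695,.21],np.radians(90.1))
im=snap('wrist','w24');s=snap('scene','s24')
cv2.imwrite('pics/s24c.png',cv2.resize(s['pixels'][220:340,200:400],None,fx=4,fy=4))
E
```

```text
shift cm [-2.519e+01  2.000e-02 -1.695e+01] heading deg 92.9 turn world ccw deg -2.8 => wy 2.8 tcp [0.4643 0.0736 0.2095] q6 -1.489 F [ 0.5  1.4 -1.2] T [-0.01  0.06  0.02] w 0.0486 t 42.7
```

View pics/s24c.png

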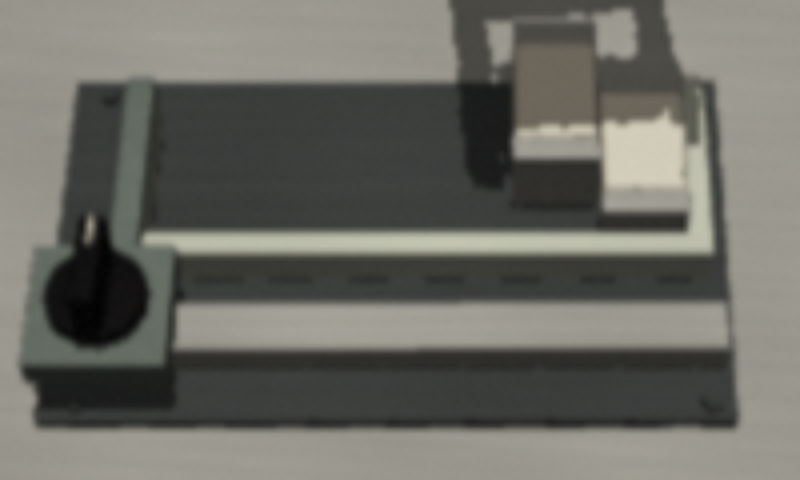

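The left-hand link was knocked aside by a few cm; I'll look and put it right.

View pics/w24.png

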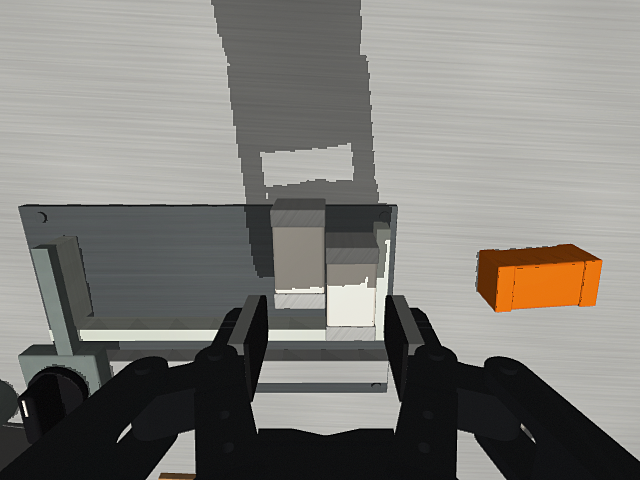

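```bash
python3 - <<'E'
from cf import *
plan([*cw(-.16,-.0675),.2],np.radians(92.9))
im=snap('scene','s25')
cv2.imwrite('pics/s25c.png',cv2.resize(im['pixels'][220:300,310:400],None,fx=8,fy=7))
def inv(p): d=np.array(p[:2])-C; return np.round([np.cos(Y)*d[0]+np.sin(Y)*d[1],-np.sin(Y)*d[0]+np.cos(Y)*d[1]],4)
for u,v in [(513,158),(598,160),(602,210),(688,212),(516,20)]: print(inv(ray(im,200+u/4-.4,220+v/4-.4,.053)))
E
```

```text
shift cm [-2.24  0.77  4.09] heading deg 92.9 turn world ccw deg 0.0 => wy -0.0 tcp [0.4628 0.0735 0.2077] q6 -1.489 F [-0.5 -1.  -1.2] T [-0.05 -0.03  0.03] w 0.0629 t 42.8
[-0.031  -0.0886]
[-0.0298 -0.0449]
[ 0.0008 -0.0437]
[ 0.0021 -0.0002]
[-0.1205 -0.0865]
```

View pics/s25c.png

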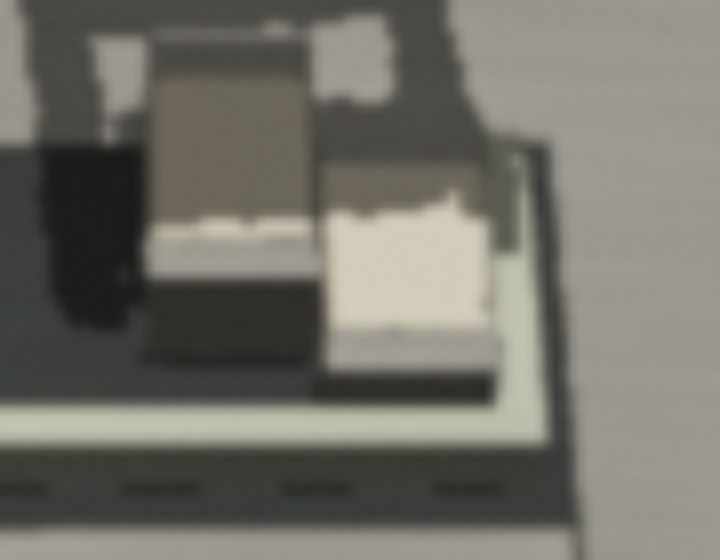

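>>> carry_out([
  {"x": -1, "y": 0, "z": 2, "wx": 0, "wy": 0, "wz": 0, "jaw": -1},
  {"x": -2.2, "y": 0, "z": 4.2, "wx": 0, "wy": 0, "wz": 0, "jaw": -1},
  {"x": -2.2, "y": 2, "z": 4.2, "wx": 0, "wy": 0, "wz": 0, "jaw": -1},
  {"x": -2.2, "y": 5, "z": 4.2, "wx": 0, "wy": 0, "wz": 0, "jaw": -1},
  {"x": -2.2, "y": 8, "z": 4.2, "wx": 0, "wy": 0, "wz": 0, "jaw": -1},
])

```text
time: 43.27
eef_pos: [0.4221, 0.0493, 0.1273]
ee_rot: [-0.487, 0.488, 0.513, -0.512]
ft_force: [0.8, 1.1, 0.0]
grip_width: 0.0115
```

>>> carry_out([
  {"x": 0, "y": 2, "z": 0, "wx": 0, "wy": 0, "wz": 0, "jaw": -1},
  {"x": 0, "y": 4, "z": 0, "wx": 0, "wy": 0, "wz": 0, "jaw": -1},
  {"x": 0, "y": 6, "z": 0, "wx": 0, "wy": 0, "wz": 0, "jaw": -1},
  {"x": 0, "y": 8, "z": 0, "wx": 0, "wy": 0, "wz": 0, "jaw": -1},
  {"x": 0, "y": 9.8, "z": 0, "wx": 0, "wy": 0, "wz": 0, "jaw": -1},
])

```text
time: 43.68
eef_pos: [0.421, 0.0493, 0.0282]
ee_rot: [0.488, -0.487, -0.512, 0.513]
ft_force: [0.8, -0.0, 0.5]
grip_width: 0.0001
```

```bash
python3 - <<'E'
from cf import *
plan([*cw(-.1013,-.0675),.028],np.radians(92.9))
im=snap('wrist','w26')
E
```

```text
shift cm [-0.04  0.   -6.08] heading deg 92.9 turn world ccw deg 0.0 => wy -0.0 tcp [0.421  0.0493 0.0282] q6 -1.532 F [ 0.8 -0.   0.5] T [-0.03 -0.01 -0.03] w 0.0001 t 43.68
```

View pics/w26.png

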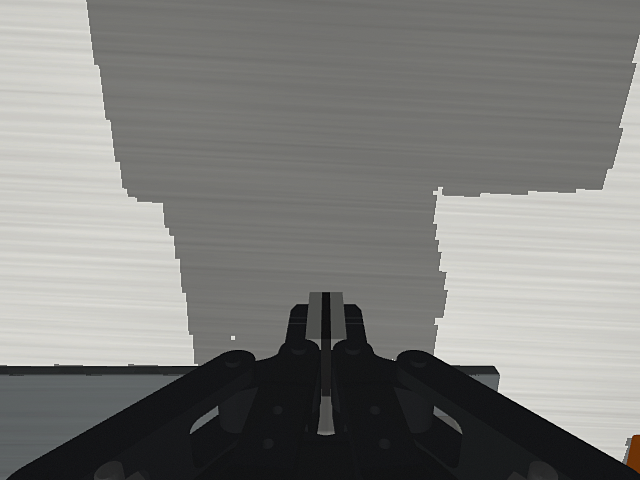

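Advance: 5.5 cm in two calls, then small steps.

>>> carry_out([
  {"x": 0, "y": 0, "z": -0.6, "wx": 0, "wy": 0, "wz": 0, "jaw": -1},
  {"x": 0, "y": 0, "z": -1.2, "wx": 0, "wy": 0, "wz": 0, "jaw": -1},
  {"x": 0, "y": 0, "z": -1.8, "wx": 0, "wy": 0, "wz": 0, "jaw": -1},
  {"x": 0, "y": 0, "z": -2.4, "wx": 0, "wy": 0, "wz": 0, "jaw": -1},
  {"x": 0, "y": 0, "z": -3, "wx": 0, "wy": 0, "wz": 0, "jaw": -1},
])

```text
time: 44.15
eef_pos: [0.4531, 0.051, 0.0312]
ee_rot: [-0.487, 0.488, 0.513, -0.512]
ft_force: [-2.3, -0.4, 1.6]
grip_width: -0.0
```

>>> carry_out([
  {"x": 0, "y": 0.2, "z": -0.5, "wx": 0, "wy": 0, "wz": 0, "jaw": -1},
  {"x": 0, "y": 0.2, "z": -1, "wx": 0, "wy": 0, "wz": 0, "jaw": -1},
  {"x": 0, "y": 0.2, "z": -1.5, "wx": 0, "wy": 0, "wz": 0, "jaw": -1},
  {"x": 0, "y": 0.2, "z": -2, "wx": 0, "wy": 0, "wz": 0, "jaw": -1},
  {"x": 0, "y": 0.2, "z": -2.4, "wx": 0, "wy": 0, "wz": 0, "jaw": -1},
])

```text
time: 44.57
eef_pos: [0.4766, 0.0522, 0.0284]
ee_rot: [-0.487, 0.487, 0.512, -0.512]
ft_force: [-2.2, -0.0, 1.5]
grip_width: 0.0
```

>>> carry_out([
  {"x": 0, "y": 0, "z": -0.1, "wx": 0, "wy": 0, "wz": 0, "jaw": -1},
  {"x": 0, "y": 0, "z": -0.2, "wx": 0, "wy": 0, "wz": 0, "jaw": -1},
  {"x": 0, "y": 0, "z": -0.3, "wx": 0, "wy": 0, "wz": 0, "jaw": -1},
  {"x": 0, "y": 0, "z": -0.4, "wx": 0, "wy": 0, "wz": 0, "jaw": -1},
  {"x": 0, "y": 0, "z": -0.4, "wx": 0, "wy": 0, "wz": 0, "jaw": -1},
])

```text
time: 44.98
eef_pos: [0.4802, 0.0524, 0.0283]
ee_rot: [-0.487, 0.487, 0.512, -0.512]
ft_force: [0.2, 0.1, -0.4]
grip_width: 0.0
```

>>> carry_out([
  {"x": 0, "y": 0, "z": -0.1, "wx": 0, "wy": 0, "wz": 0, "jaw": -1},
  {"x": 0, "y": 0, "z": -0.2, "wx": 0, "wy": 0, "wz": 0, "jaw": -1},
  {"x": 0, "y": 0, "z": -0.2, "wx": 0, "wy": 0, "wz": 0, "jaw": -1},
  {"x": 0, "y": 0, "z": -0.2, "wx": 0, "wy": 0, "wz": 0, "jaw": -1},
  {"x": 0, "y": 0, "z": -0.2, "wx": 0, "wy": 0, "wz": 0, "jaw": -1},
])

```text
time: 45.4
eef_pos: [0.4818, 0.0524, 0.0282]
ee_rot: [0.487, -0.487, -0.512, 0.512]
ft_force: [-3.3, -1.2, 0.3]
grip_width: 0.0
```

>>> carry_out([
  {"x": 0, "y": 0, "z": -0.1, "wx": 0, "wy": 0, "wz": 0, "jaw": -1},
  {"x": 0, "y": 0, "z": -0.15, "wx": 0, "wy": 0, "wz": 0, "jaw": -1},
  {"x": 0, "y": 0, "z": -0.15, "wx": 0, "wy": 0, "wz": 0, "jaw": -1},
  {"x": 0, "y": 0, "z": -0.15, "wx": 0, "wy": 0, "wz": 0, "jaw": -1},
  {"x": 0, "y": 0, "z": -0.15, "wx": 0, "wy": 0, "wz": 0, "jaw": -1},
])

```text
time: 45.82
eef_pos: [0.4817, 0.0524, 0.0281]
ee_rot: [0.488, -0.487, -0.511, 0.513]
ft_force: [-6.3, 0.1, 4.5]
grip_width: 0.0003
```

>>> carry_out([
  {"x": 0, "y": 0, "z": 0.5, "wx": 0, "wy": 0, "wz": 0, "jaw": -1},
  {"x": 0, "y": 0, "z": 2, "wx": 0, "wy": 0, "wz": 0, "jaw": -1},
  {"x": 0, "y": -4, "z": 2, "wx": 0, "wy": 0, "wz": 0, "jaw": -1},
  {"x": 0, "y": -8, "z": 2, "wx": 0, "wy": 0, "wz": 0, "jaw": -1},
  {"x": 0, "y": -12, "z": 2, "wx": 0, "wy": 0, "wz": 0, "jaw": -1},
])

```text
time: 46.23
eef_pos: [0.4634, 0.0515, 0.1493]
ee_rot: [0.487, -0.487, -0.512, 0.512]
ft_force: [1.3, -0.6, 0.2]
grip_width: 0.0
```

>>> carry_out([
  {"x": 0, "y": -2, "z": 0, "wx": 0, "wy": 0, "wz": 0, "jaw": -1},
  {"x": 0, "y": -4, "z": 0, "wx": 0, "wy": 0, "wz": 0, "jaw": 1},
  {"x": 0, "y": -6, "z": 0, "wx": 0, "wy": 0, "wz": 0, "jaw": 1},
  {"x": 0, "y": -6, "z": 0, "wx": 0, "wy": 0, "wz": 0, "jaw": 1},
  {"x": 0, "y": -6, "z": 0, "wx": 0, "wy": 0, "wz": 0, "jaw": 1},
])

```text
time: 46.65
eef_pos: [0.4649, 0.0516, 0.2096]
ee_rot: [-0.486, 0.488, 0.514, -0.511]
ft_force: [0.7, 0.3, -0.0]
grip_width: 0.0483
```

```bash
python3 - <<'E'
from cf import *
plan([.6462,-.1695,.21],np.radians(90.1))
s=snap('scene','s27')
cv2.imwrite('pics/s27c.png',cv2.resize(s['pixels'][220:340,200:400],None,fx=4,fy=4))
E
```

```text
shift cm [-22.99   0.03 -17.  ] heading deg 92.9 turn world ccw deg -2.8 => wy 2.8 tcp [0.4649 0.0516 0.2096] q6 -1.536 F [ 0.7  0.3 -0. ] T [-0.02  0.   -0.06] w 0.0483 t 46.65
```

View pics/s27c.png

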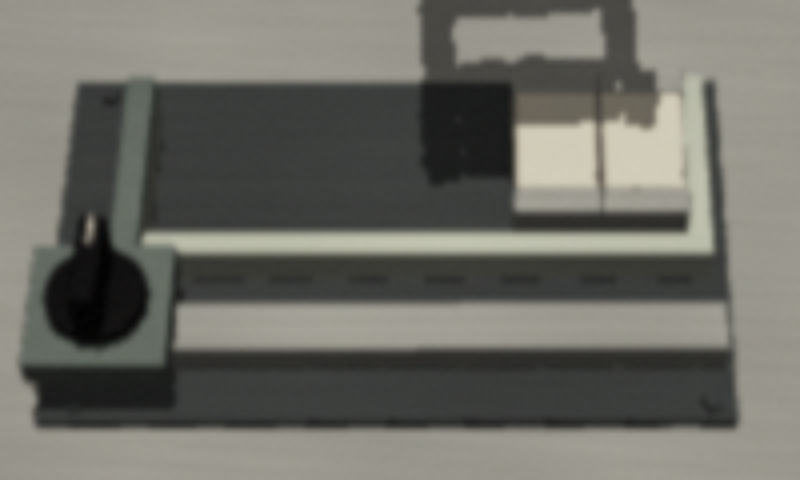

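>>> carry_out([
  {"x": -2.4, "y": 0, "z": -1.8, "wx": 0, "wy": 0, "wz": 0, "jaw": 1},
  {"x": -4.8, "y": 0, "z": -3.6, "wx": 0, "wy": 0, "wz": 0, "jaw": 1},
  {"x": -7.2, "y": 0, "z": -5.4, "wx": 0, "wy": 0, "wz": 0, "jaw": 1},
  {"x": -9.6, "y": 0, "z": -7.2, "wx": 0, "wy": 0, "wz": 0, "jaw": 1},
  {"x": -12, "y": 0, "z": -9, "wx": 0, "wy": 0, "wz": 0, "jaw": 1},
])

```text
time: 47.12
eef_pos: [0.5596, -0.0649, 0.2065]
ee_rot: [0.488, -0.487, -0.512, 0.513]
ft_force: [0.2, -0.2, -0.2]
grip_width: 0.0853
```

>>> carry_out([
  {"x": -2.4, "y": 0, "z": -1.8, "wx": 0, "wy": 0, "wz": 0, "jaw": 1},
  {"x": -4.8, "y": 0, "z": -3.6, "wx": 0, "wy": 0, "wz": 0, "jaw": 1},
  {"x": -7.2, "y": 0, "z": -5.4, "wx": 0, "wy": 0, "wz": 0, "jaw": 1},
  {"x": -9.6, "y": 0, "z": -7, "wx": 0, "wy": 1.4, "wz": 0, "jaw": 1},
  {"x": -11, "y": 0, "z": -8, "wx": 0, "wy": 2.8, "wz": 0, "jaw": 1},
])

```text
time: 47.53
eef_pos: [0.6458, -0.172, 0.2061]
ee_rot: [0.501, -0.5, -0.499, 0.5]
ft_force: [0.0, 0.4, -0.2]
grip_width: 0.0857
```

>>> carry_out([
  {"x": 0, "y": 0, "z": 0, "wx": 0, "wy": 0, "wz": 0, "jaw": 1},
  {"x": 0, "y": 0, "z": 0, "wx": 0, "wy": 0, "wz": 0, "jaw": 1},
  {"x": 0, "y": 0, "z": 0, "wx": 0, "wy": 0, "wz": 0, "jaw": 1},
  {"x": 0, "y": 0, "z": 0, "wx": 0, "wy": 0, "wz": 0, "jaw": 1},
  {"x": 0, "y": 0, "z": 0, "wx": 0, "wy": 0, "wz": 0, "jaw": 1},
])

```text
time: 47.95
eef_pos: [0.6442, -0.1687, 0.2081]
ee_rot: [0.5, -0.499, -0.5, 0.501]
ft_force: [1.1, 0.1, -0.7]
grip_width: 0.0855
```

```bash
python3 - <<'E'
from cf import *
plan([.6462,-.1695,.070],np.radians(90.1))
im=snap('wrist','w28')
print(proj(im,[.6462,-.1695,.093]))
E
```

```text
shift cm [-0.08 13.81 -0.21] heading deg 90.1 turn world ccw deg -0.0 => wy 0.0 tcp [ 0.6442 -0.1687  0.2081] q6 -1.847 F [ 1.1  0.1 -0.7] T [ 0.02  0.01 -0.03] w 0.0855 t 47.95
[323.68708511 233.50368427]
```

View pics/w28.png

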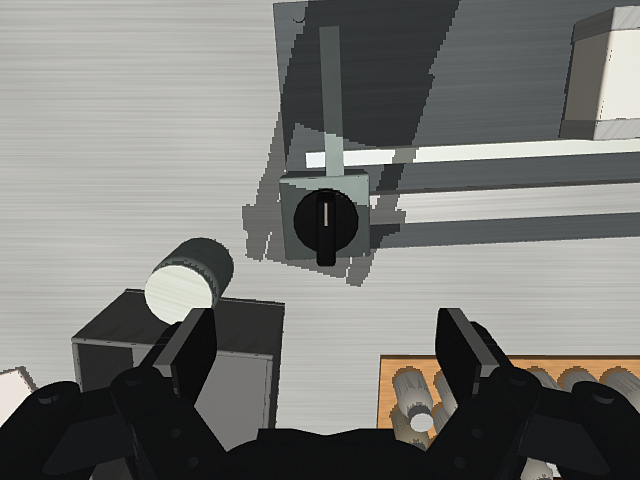

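>>> carry_out([
  {"x": 0, "y": 3.3, "z": -0.1, "wx": 0, "wy": 0, "wz": 0, "jaw": 1},
  {"x": 0, "y": 6.6, "z": -0.1, "wx": 0, "wy": 0, "wz": 0, "jaw": 1},
  {"x": 0, "y": 9.9, "z": -0.1, "wx": 0, "wy": 0, "wz": 0, "jaw": 1},
  {"x": 0, "y": 12.3, "z": -0.1, "wx": 0, "wy": 0, "wz": 0, "jaw": 1},
  {"x": 0, "y": 13.3, "z": -0.1, "wx": 0, "wy": 0, "wz": 0, "jaw": 1},
])

```text
time: 48.42
eef_pos: [0.6434, -0.1685, 0.0717]
ee_rot: [0.501, -0.498, -0.5, 0.501]
ft_force: [0.3, 1.2, -0.5]
grip_width: 0.0855
```

>>> carry_out([
  {"x": 0, "y": 0, "z": 0, "wx": 0, "wy": 0, "wz": 0, "jaw": 1},
  {"x": 0, "y": 0, "z": 0, "wx": 0, "wy": 0, "wz": 0, "jaw": 1},
  {"x": 0, "y": 0, "z": 0, "wx": 0, "wy": 0, "wz": 0, "jaw": 0},
  {"x": 0, "y": 0, "z": 0, "wx": 0, "wy": 0, "wz": 0, "jaw": 0},
  {"x": 0, "y": 0, "z": 0, "wx": 0, "wy": 0, "wz": 0, "jaw": -1},
], squeeze=50)

```text
time: 48.83
eef_pos: [0.6469, -0.17, 0.0772]
ee_rot: [-0.499, 0.501, 0.501, -0.5]
ft_force: [-0.1, -0.2, 0.0]
grip_width: 0.0518
```

>>> carry_out([
  {"x": 0, "y": 0, "z": 0, "wx": 0, "wy": 0, "wz": 0, "jaw": -1},
  {"x": 0, "y": 0, "z": 0, "wx": 0, "wy": 0, "wz": 0, "jaw": -1},
  {"x": 0, "y": 0, "z": 0, "wx": 0, "wy": 0, "wz": 0, "jaw": -1},
  {"x": 0, "y": 0, "z": 0, "wx": 0, "wy": 0, "wz": 0, "jaw": -1},
  {"x": 0, "y": 0, "z": 0, "wx": 0, "wy": 0, "wz": 0, "jaw": -1},
])

```text
time: 49.25
eef_pos: [0.6461, -0.1689, 0.0761]
ee_rot: [-0.5, 0.5, 0.501, -0.5]
ft_force: [-1.2, 2.8, 6.0]
grip_width: 0.013
```

```bash
python3 - <<'E'
from cf import *
plan([.6462,-.1695,.070],np.radians(90.1))
im=snap('wrist','w29')
E
```

```text
shift cm [-0.06  0.61 -0.01] heading deg 90.1 turn world ccw deg 0.0 => wy -0.0 tcp [ 0.6461 -0.1689  0.0761] q6 -1.847 F [-1.2  2.8  6. ] T [0.66 0.18 0.18] w 0.013 t 49.25
```

View pics/w29.png

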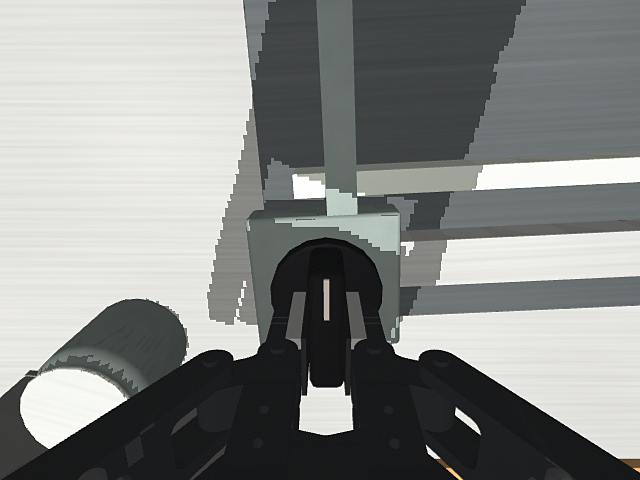

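>>> carry_out([
  {"x": 1, "y": -0.05, "z": 0.05, "wx": 0, "wy": 0, "wz": 0, "jaw": -1},
  {"x": 2.5, "y": -0.05, "z": 0.12, "wx": 0, "wy": 0, "wz": 0, "jaw": -1},
  {"x": 4, "y": -0.05, "z": 0.2, "wx": 0, "wy": 0, "wz": 0, "jaw": -1},
  {"x": 5.5, "y": -0.05, "z": 0.27, "wx": 0, "wy": 0, "wz": 0, "jaw": -1},
  {"x": 7, "y": -0.05, "z": 0.35, "wx": 0, "wy": 0, "wz": 0, "jaw": -1},
], squeeze=80)

```text
time: 49.72
eef_pos: [0.6424, -0.0981, 0.0762]
ee_rot: [-0.499, 0.5, 0.501, -0.5]
ft_force: [0.4, -2.9, 4.1]
grip_width: 0.012
```

>>> carry_out([
  {"x": 1.5, "y": 0, "z": 0.07, "wx": 0, "wy": 0, "wz": 0, "jaw": -1},
  {"x": 3, "y": 0, "z": 0.15, "wx": 0, "wy": 0, "wz": 0, "jaw": -1},
  {"x": 4.5, "y": 0, "z": 0.22, "wx": 0, "wy": 0, "wz": 0, "jaw": -1},
  {"x": 6, "y": 0, "z": 0.3, "wx": 0, "wy": 0, "wz": 0, "jaw": -1},
  {"x": 7, "y": 0, "z": 0.35, "wx": 0, "wy": 0, "wz": 0, "jaw": -1},
])

```text
time: 50.13
eef_pos: [0.6388, -0.0272, 0.0762]
ee_rot: [-0.499, 0.5, 0.501, -0.5]
ft_force: [0.2, -2.3, 5.1]
grip_width: 0.0122
```

>>> carry_out([
  {"x": 0.6, "y": 0, "z": 0.03, "wx": 0, "wy": 0, "wz": 0, "jaw": -1},
  {"x": 1.2, "y": 0, "z": 0.06, "wx": 0, "wy": 0, "wz": 0, "jaw": -1},
  {"x": 1.8, "y": 0, "z": 0.09, "wx": 0, "wy": 0, "wz": 0, "jaw": -1},
  {"x": 2.4, "y": 0, "z": 0.12, "wx": 0, "wy": 0, "wz": 0, "jaw": -1},
  {"x": 3, "y": 0, "z": 0.15, "wx": 0, "wy": 0, "wz": 0, "jaw": -1},
])

```text
time: 50.55
eef_pos: [0.6373, 0.0018, 0.0762]
ee_rot: [-0.499, 0.5, 0.501, -0.5]
ft_force: [0.9, -1.8, 5.3]
grip_width: 0.0121
```

```bash
python3 - <<'E'
from cf import *
plan([.6462-.0095,-.1695+.19,.070],np.radians(90.1))
im=snap('wrist','w30')
E
```

```text
shift cm [1.87 0.62 0.06] heading deg 90.1 turn world ccw deg -0.0 => wy 0.0 tcp [0.6373 0.0018 0.0762] q6 -1.589 F [ 0.9 -1.8  5.3] T [-0.61 -0.08  0.23] w 0.0121 t 50.55
```

View pics/w30.png

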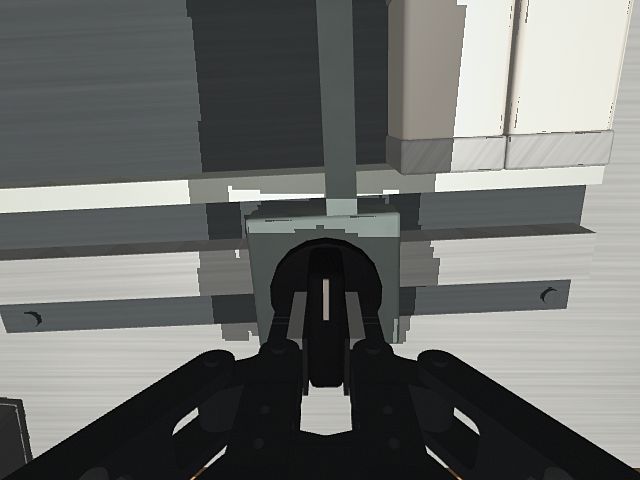

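>>> carry_out([
  {"x": 0.3, "y": 0, "z": 0.01, "wx": 0, "wy": 0, "wz": 0, "jaw": -1},
  {"x": 0.6, "y": 0, "z": 0.03, "wx": 0, "wy": 0, "wz": 0, "jaw": -1},
  {"x": 0.9, "y": 0, "z": 0.04, "wx": 0, "wy": 0, "wz": 0, "jaw": -1},
  {"x": 1.2, "y": 0, "z": 0.06, "wx": 0, "wy": 0, "wz": 0, "jaw": -1},
  {"x": 1.4, "y": 0, "z": 0.07, "wx": 0, "wy": 0, "wz": 0, "jaw": -1},
])

```text
time: 51.02
eef_pos: [0.6366, 0.0159, 0.0762]
ee_rot: [-0.499, 0.5, 0.501, -0.5]
ft_force: [0.5, -2.1, 4.8]
grip_width: 0.012
```

>>> carry_out([
  {"x": 0.1, "y": 0, "z": 0, "wx": 0, "wy": 0, "wz": 0, "jaw": -1},
  {"x": 0.2, "y": 0, "z": 0.01, "wx": 0, "wy": 0, "wz": 0, "jaw": -1},
  {"x": 0.3, "y": 0, "z": 0.01, "wx": 0, "wy": 0, "wz": 0, "jaw": -1},
  {"x": 0.4, "y": 0, "z": 0.02, "wx": 0, "wy": 0, "wz": 0, "jaw": -1},
  {"x": 0.4, "y": 0, "z": 0.02, "wx": 0, "wy": 0, "wz": 0, "jaw": -1},
])

```text
time: 51.43
eef_pos: [0.6364, 0.0198, 0.0762]
ee_rot: [-0.499, 0.5, 0.501, -0.5]
ft_force: [0.4, -1.1, 5.2]
grip_width: 0.0121
```

>>> carry_out([
  {"x": 0.1, "y": 0, "z": 0, "wx": 0, "wy": 0, "wz": 0, "jaw": -1},
  {"x": 0.15, "y": 0, "z": 0.01, "wx": 0, "wy": 0, "wz": 0, "jaw": -1},
  {"x": 0.15, "y": 0, "z": 0.01, "wx": 0, "wy": 0, "wz": 0, "jaw": -1},
  {"x": 0.15, "y": 0, "z": 0.01, "wx": 0, "wy": 0, "wz": 0, "jaw": -1},
  {"x": 0.15, "y": 0, "z": 0.01, "wx": 0, "wy": 0, "wz": 0, "jaw": -1},
])

```text
time: 51.85
eef_pos: [0.6363, 0.021, 0.0762]
ee_rot: [-0.499, 0.5, 0.501, -0.5]
ft_force: [0.6, -2.8, 5.4]
grip_width: 0.0122
```

>>> carry_out([
  {"x": 0.1, "y": 0, "z": 0, "wx": 0, "wy": 0, "wz": 0, "jaw": -1},
  {"x": 0.15, "y": 0, "z": 0.01, "wx": 0, "wy": 0, "wz": 0, "jaw": -1},
  {"x": 0.15, "y": 0, "z": 0.01, "wx": 0, "wy": 0, "wz": 0, "jaw": -1},
  {"x": 0.15, "y": 0, "z": 0.01, "wx": 0, "wy": 0, "wz": 0, "jaw": -1},
  {"x": 0.15, "y": 0, "z": 0.01, "wx": 0, "wy": 0, "wz": 0, "jaw": -1},
])

```text
time: 52.27
eef_pos: [0.6363, 0.0212, 0.0762]
ee_rot: [0.499, -0.5, -0.5, 0.501]
ft_force: [1.5, -9.9, 5.3]
grip_width: 0.0124
```

>>> carry_out([
  {"x": 0.1, "y": 0, "z": 0, "wx": 0, "wy": 0, "wz": 0, "jaw": -1},
  {"x": 0.15, "y": 0, "z": 0.01, "wx": 0, "wy": 0, "wz": 0, "jaw": -1},
  {"x": 0.15, "y": 0, "z": 0.01, "wx": 0, "wy": 0, "wz": 0, "jaw": -1},
  {"x": 0.15, "y": 0, "z": 0.01, "wx": 0, "wy": 0, "wz": 0, "jaw": -1},
  {"x": 0.15, "y": 0, "z": 0.01, "wx": 0, "wy": 0, "wz": 0, "jaw": -1},
])

```text
time: 52.68
eef_pos: [0.6363, 0.0214, 0.0762]
ee_rot: [0.498, -0.5, -0.5, 0.501]
ft_force: [1.6, -14.8, 5.3]
grip_width: 0.012
```

```bash
python3 - <<'E'
from cf import *
im=snap('wrist','w31')
plan([.6362,.0215,.07],np.radians(90.1))
E
```

```text
shift cm [0.01 0.62 0.01] heading deg 90.1 turn world ccw deg -0.0 => wy 0.0 tcp [0.6363 0.0214 0.0762] q6 -1.554 F [  1.4 -15.3   4.6] T [-2.71 -0.18  0.19] w 0.012 t 52.73
```

View pics/w31.png

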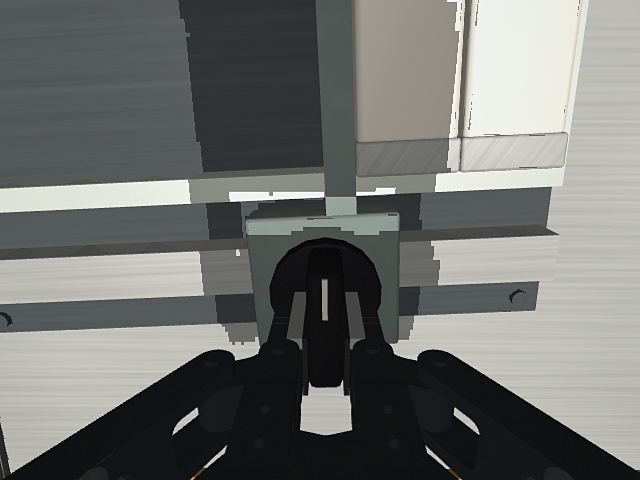

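The stop lies against the row, and the links are flush with each other and the fence. Now tighten clockwise.

>>> carry_out([
  {"x": 0, "y": 0, "z": 0, "wx": 0, "wy": 6, "wz": 0, "jaw": -1},
  {"x": 0, "y": 0, "z": 0, "wx": 0, "wy": 12, "wz": 0, "jaw": -1},
  {"x": 0, "y": 0, "z": 0, "wx": 0, "wy": 18, "wz": 0, "jaw": -1},
  {"x": 0, "y": 0, "z": 0, "wx": 0, "wy": 24, "wz": 0, "jaw": -1},
  {"x": 0, "y": 0, "z": 0, "wx": 0, "wy": 30, "wz": 0, "jaw": -1},
])

```text
time: 53.15
eef_pos: [0.6363, 0.0215, 0.0762]
ee_rot: [-0.612, 0.614, 0.353, -0.353]
ft_force: [2.0, -14.2, 5.4]
grip_width: 0.012
```

>>> carry_out([
  {"x": 0, "y": 0, "z": 0, "wx": 0, "wy": 6, "wz": 0, "jaw": -1},
  {"x": 0, "y": 0, "z": 0, "wx": 0, "wy": 12, "wz": 0, "jaw": -1},
  {"x": 0, "y": 0, "z": 0, "wx": 0, "wy": 18, "wz": 0, "jaw": -1},
  {"x": 0, "y": 0, "z": 0, "wx": 0, "wy": 24, "wz": 0, "jaw": -1},
  {"x": 0, "y": 0, "z": 0, "wx": 0, "wy": 30, "wz": 0, "jaw": -1},
])

```text
time: 53.57
eef_pos: [0.6363, 0.0216, 0.0763]
ee_rot: [-0.682, 0.684, 0.182, -0.182]
ft_force: [0.2, -13.2, 5.9]
grip_width: 0.0123
```

```bash
python3 - <<'E'
from cf import *
im=snap('wrist','w32')
plan([.6362,.0215,.076],np.radians(15.5))
E
```

```text
shift cm [-0.01  0.03 -0.01] heading deg 29.5 turn world ccw deg -14.0 => wy 14.0 tcp [0.6363 0.0216 0.0763] q6 -0.495 F [  1.  -13.4   5.5] T [-2.49 -0.07  0.15] w 0.0124 t 53.62
```

View pics/w32.png

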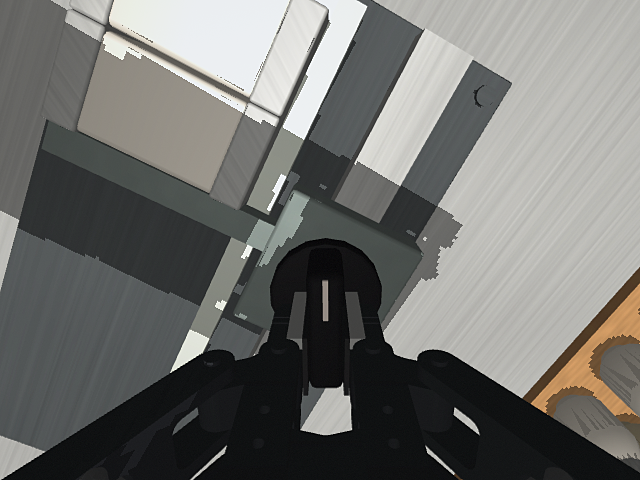

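>>> carry_out([
  {"x": 0, "y": 0, "z": 0, "wx": 0, "wy": 5, "wz": 0, "jaw": -1},
  {"x": 0, "y": 0, "z": 0, "wx": 0, "wy": 10, "wz": 0, "jaw": -1},
  {"x": 0, "y": 0, "z": 0, "wx": 0, "wy": 15.5, "wz": 0, "jaw": -1},
  {"x": 0, "y": 0, "z": 0, "wx": 0, "wy": 15.5, "wz": 0, "jaw": -1},
  {"x": 0, "y": 0, "z": 0, "wx": 0, "wy": 15.5, "wz": 0, "jaw": -1},
])

```text
time: 54.03
eef_pos: [0.6363, 0.0217, 0.0764]
ee_rot: [-0.7, 0.702, 0.09, -0.089]
ft_force: [0.6, -13.8, 6.2]
grip_width: 0.012
```

>>> carry_out([
  {"x": 0, "y": 0, "z": -0.1, "wx": 0, "wy": 0, "wz": 0, "jaw": -1},
  {"x": -0.04, "y": 0, "z": -0.2, "wx": 0, "wy": 0, "wz": 0, "jaw": -1},
  {"x": -0.04, "y": 0, "z": -0.2, "wx": 0, "wy": 0, "wz": 0, "jaw": -1},
  {"x": -0.04, "y": 0, "z": -0.2, "wx": 0, "wy": 0, "wz": 0, "jaw": -1},
  {"x": -0.04, "y": 0, "z": -0.2, "wx": 0, "wy": 0, "wz": 0, "jaw": -1},
])

```text
time: 54.45
eef_pos: [0.6363, 0.0214, 0.0763]
ee_rot: [-0.701, 0.702, 0.09, -0.089]
ft_force: [0.8, -5.1, 5.8]
grip_width: 0.0121
```

```bash
python3 - <<'E'
from cf import *
plan([.6362,.0215,.076],np.radians(15.5))
E
```

```text
shift cm [-0.01  0.03  0.01] heading deg 14.6 turn world ccw deg 0.9 => wy -0.9 tcp [0.6363 0.0214 0.0763] q6 -0.239 F [ 0.8 -5.1  5.8] T [-0.98 -0.02 -0.02] w 0.0121 t 54.45
```

>>> carry_out([
  {"x": 0, "y": 0, "z": -0.05, "wx": 0, "wy": 0, "wz": 0, "jaw": -0.2},
  {"x": 0, "y": 0, "z": -0.05, "wx": 0, "wy": 0, "wz": 0, "jaw": 0.2},
  {"x": 0, "y": 0, "z": -0.05, "wx": 0, "wy": 0, "wz": 0, "jaw": 0.2},
  {"x": 0, "y": 0, "z": -0.05, "wx": 0, "wy": 0, "wz": 0, "jaw": 0.2},
  {"x": 0, "y": 0, "z": -0.05, "wx": 0, "wy": 0, "wz": 0, "jaw": 0.2},
])

```text
time: 54.87
eef_pos: [0.6358, 0.0208, 0.0755]
ee_rot: [0.702, -0.701, -0.089, 0.09]
ft_force: [1.2, -0.5, -0.1]
grip_width: 0.0515
```

>>> carry_out([
  {"x": 0, "y": -2, "z": 0, "wx": 0, "wy": 0, "wz": 0, "jaw": 0.2},
  {"x": 0, "y": -5, "z": 0, "wx": 0, "wy": 0, "wz": 0, "jaw": 0.2},
  {"x": 0, "y": -8, "z": 0, "wx": 0, "wy": 0, "wz": 0, "jaw": 0.2},
  {"x": 0, "y": -12, "z": 0, "wx": 0, "wy": 0, "wz": 0, "jaw": 0.2},
  {"x": 0, "y": -15, "z": 0, "wx": 0, "wy": 0, "wz": 0, "jaw": 0.2},
])

```text
time: 55.28
eef_pos: [0.6364, 0.0205, 0.2283]
ee_rot: [0.701, -0.701, -0.09, 0.089]
ft_force: [1.5, -0.1, 1.5]
grip_width: 0.051
```

>>> carry_out([
  {"x": -3, "y": 0, "z": -2.5, "wx": 0, "wy": 0, "wz": 0, "jaw": 1},
  {"x": -6, "y": -1, "z": -5, "wx": 0, "wy": 0, "wz": 0, "jaw": 1},
  {"x": -9, "y": -2, "z": -7.5, "wx": 0, "wy": 0, "wz": 0, "jaw": 1},
  {"x": -12, "y": -3, "z": -10, "wx": 0, "wy": 0, "wz": 0, "jaw": 1},
  {"x": -15, "y": -4, "z": -12.5, "wx": 0, "wy": 0, "wz": 0, "jaw": 1},
])

```text
time: 55.7
eef_pos: [0.521, -0.1393, 0.2662]
ee_rot: [0.701, -0.701, -0.09, 0.09]
ft_force: [0.3, -0.2, 0.3]
grip_width: 0.0857
```

>>> carry_out([
  {"x": -2, "y": 0, "z": -3, "wx": 0, "wy": 0, "wz": 0, "jaw": 1},
  {"x": -3, "y": 0, "z": -6, "wx": 0, "wy": 0, "wz": 0, "jaw": 1},
  {"x": -4, "y": 0, "z": -9, "wx": 0, "wy": 0, "wz": 0, "jaw": 1},
  {"x": -4, "y": 0, "z": -12, "wx": 0, "wy": 0, "wz": 0, "jaw": 1},
  {"x": -4, "y": 0, "z": -15, "wx": 0, "wy": 0, "wz": 0, "jaw": 1},
])

```text
time: 56.12
eef_pos: [0.5209, -0.2951, 0.266]
ee_rot: [0.702, -0.701, -0.089, 0.089]
ft_force: [0.6, 0.5, -0.9]
grip_width: 0.0852
```

>>> carry_out([
  {"x": 0, "y": 0, "z": 0, "wx": 0, "wy": 0, "wz": 0, "jaw": 1},
  {"x": 0, "y": 0, "z": 0, "wx": 0, "wy": 0, "wz": 0, "jaw": 1},
  {"x": 0, "y": 0, "z": 0, "wx": 0, "wy": 0, "wz": 0, "jaw": 1},
  {"x": 0, "y": 0, "z": 0, "wx": 0, "wy": 0, "wz": 0, "jaw": 1},
  {"x": 0, "y": 0, "z": 0, "wx": 0, "wy": 0, "wz": 0, "jaw": 1},
])

```text
time: 56.53
eef_pos: [0.5213, -0.2925, 0.2658]
ee_rot: [0.701, -0.701, -0.09, 0.09]
ft_force: [0.2, -0.7, 0.3]
grip_width: 0.0855
```

```bash
python3 - <<'E'
from cf import *
t=snap('top','t40');s=snap('scene','s40')
a=cv2.resize(t['pixels'][180:290,235:405],(680,300),interpolation=cv2.INTER_CUBIC);b=cv2.resize(s['pixels'][230:335,215:395],(680,300),interpolation=cv2.INTER_CUBIC)
cv2.imwrite('pics/f40.png',np.vstack([a,b]))
plan([.6362,.0215,.076],np.radians(15.5))
E
```

```text
shift cm [19.04 19.   27.5 ] heading deg 14.6 turn world ccw deg 0.9 => wy -0.9 tcp [ 0.5215 -0.2927  0.266 ] q6 -0.787 F [ 0.1 -1.1  0.4] T [-0.    0.03 -0.04] w 0.0858 t 56.63
```

View pics/f40.png

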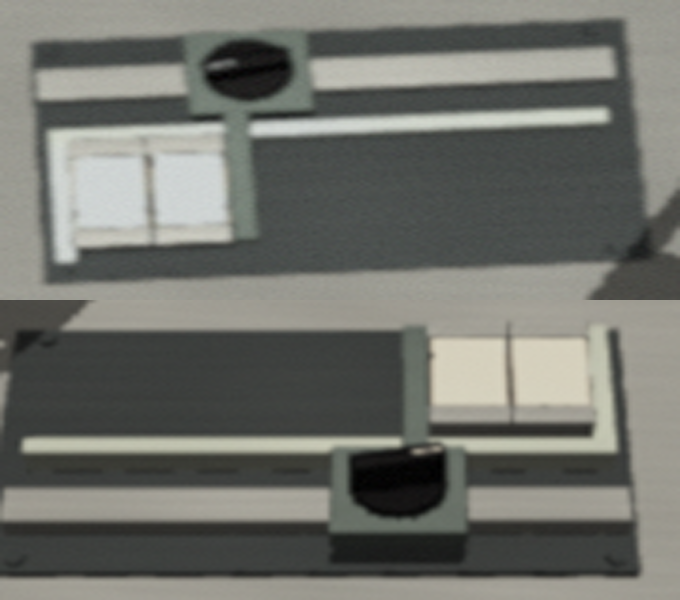

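View pics/t40.png

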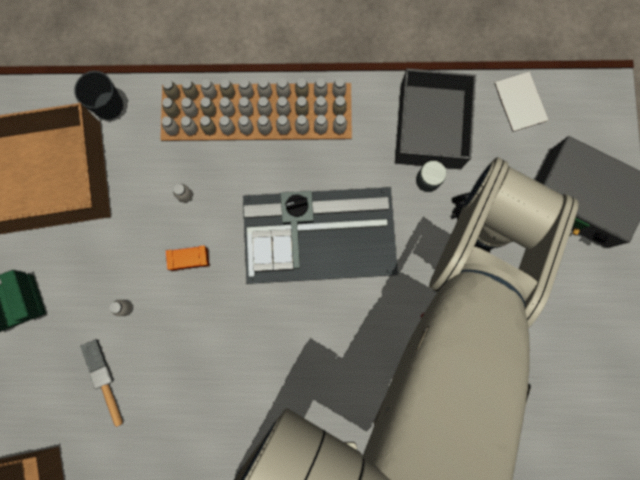

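```bash
python3 -c "
from rig import sign_off
print(sign_off())"
```

```text
the job is handed in; nothing more can be done
None
```

The clamping nest is set up and the job is handed in; `sign_off` reported no verdict. I did it in the order asked, at about 57 s on the robot's clock:
- **Knob and carriage:** I loosened the knob to about 0.05 rad and drew the carriage back until it met its end stop.
- **Links:** Only two square links were there. Both lie in the corner, flush with both fences and each other, each seated by pushing until the force rose.
- **Stop and clamp:** I slid the stop up against the row, a carriage travel of 0.190 m, which matches two 45 mm links. I then turned the knob clockwise to about 1.37 rad, judged from the gripper's heading.

**Mishap:** the second link was knocked about 3 cm back from the long fence while the arm was away from it. I pushed it flush again before closing the stop.

**Last checks:** the final top and scene pictures show the row closed, the stop touching the last link and the knob turned to tight, with the robot clear. I did not touch the round fuses, the tin or the orange and red look-alikes. Those in view stand where they stood; the arm hid the red block and one round fuse in the last top picture, and the last scene picture was only viewed around the nest. The two fixed cameras disagreed by about 2 mm on the corner, within their stated calibration, so flushness rests on the contact forces rather than the images.

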